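# Rinse the dissecting instruments and lay them out to scale

## Robot

A 6-joint arm with a two-finger parallel gripper is mounted at the origin on the work surface. World frame = base frame: x ahead of the robot, y to its left, z up, the work surface at z = 0. Lengths are in m, angles in rad, forces in N, time in s.
With the tool pointing down it reaches from about 0.275 to 0.725 m from the base axis. Payload 15.9 kg.
Tool frame: the origin (TCP) lies at the centre of the arm's flange, where the gripper is bolted on; the fingertips stand 173 mm ahead of it and the grasp point (between the pads) lies 155 mm ahead of it (robot.pinch_z is the distance from the TCP to the grasp point, in m); y points along the fingers, z is the direction in which the jaws open and shut, and the axes are right-handed (so a half turn about y gives the same grasp; the last joint's range is limited). The gripper opens to 85 mm and grips with 20 to 120 N. Pads are 22 mm wide; open, the fingers measure 114 mm over their backs; the gripper's body (76 mm by 85 mm) begins 54 mm behind the grasp point. The pads swing forward as they close: fully open they stand 13 mm farther back than shut.
Start: joints at [1.217, 0.213, -0.034, 1.323, 0, 1.571], TCP at [0.173, 0.469, 0.405] pointing down, gripper open.
Joint ranges: [-2.98, 2.98], [-0.74, 1.72], [-1.14, 1.35], [-2.1, 2.04], [-1.57, 1.44], [-3.14, 3.14]. Speed limits (rad/s): [1.89, 1.89, 2.39, 2.57, 3.14, 3.14].

## Interface

Orientations are given as a unit quaternion [w, x, y, z].
In Python, from workcell import robot gives the robot as it stands.
- The arm moves only by the tool step_arm, never from a script. Its argument "rows" is a list of rows, each an object of numbers: "dx", "dy", "dz": the shift along the world's x, y, z in mm; "spin": the turn about the world's z in rad; "hand": the opening in per cent of the stroke, from 0 (shut) to 100 (fully open). A call has 1 to 10 rows; each row shifts and turns the pose as measured when the row begins; what a row does not reach is not made up. A row lasts 1/10 s, in which the tool goes at most 50 mm and 8.59 degrees, less where a joint would pass 70% of its speed; a pose out of reach is approached as far as the arm can. A call with a gripper value outside its range is refused whole. The fingers move at their own pace and stop on an object; the grip force is fixed at half the most. Time passes only in rows, so rows that do not move let the fingers close. It gives the time, the measured TCP pose, the force and the opening at its end, in the units of the state.
- robot.get_obs(): the state, without advancing time (a new reading comes with each control period).
- robot.capture(name): name is "side" or "top"; returns a dict with "image" (400x640x3 uint8, red, green, blue), "z_map" (400x640 float32, m along the optical axis (not along the pixel's ray), 0 where there is no reading), "vertical_fov" (degrees; the focal length in pixels is half the picture's height over the tangent of half this angle, whatever the lens; pixels are square), "cx", "cy" (the principal point, pixels), "k1" (the pictures are not rectified: a ray, as slopes to the right and down, at radius r is drawn at 1 + k1 r^2 times it, then the intrinsics apply), "R" (3x3) and "t" (3): a world point X has camera coordinates R X + t. Camera axes: x right, y down, z forward; pixel columns grow to the right and rows downward; lengths in m; the calibration is good to about 2 mm. A picture is of the moment at which its call begins.
- robot.finish_job(): hands the job in, once; it reports no verdict.
The state is a dict: "clock": time; "q": joint angles; "joint_vel": joint speeds; "joint_torque": joint torques, N m; "tcp_pos": TCP position; "tool_rot": TCP orientation; "force": force on the tool from outside, world axes, zero at the start; "moment": the same for the moment, N m; "width": finger opening in m.
Only numpy, scipy, OpenCV 4.12 (cv2) and the standard library are available. Lean on these libraries where they do the work, as an engineer would, in place of code of your own. Each camera call takes 0.05 s, during which the arm holds its last target.

## Task

Get the dissecting set ready for its record photograph: take the instruments one by one, longest first and shortest last, and dip each one's tip well down inside the white rinse pot before you lay it on the white board. On the board they lie flat and side by side with a clear gap between them, square to the board with every tip pointing away from the robot, nothing overhanging, in order of length with the longest next to the steel-trimmed edge. Lay the aluminium rule flat on the bench, flush along the outside of that steel-trimmed edge and not sticking out past its ends; leave the pot upright and the other things on the bench alone.

Things in the scene. Friction and masses are not known exactly. Their poses are not given: they have to be found in the camera images.
- scoop: scoop: instrument 190 mm long, 60 g, may be absent. Grey handle 85 x 16 x 14 mm (length, width, height) with black bands, flat below; a 6 mm steel shank runs on along +x, 7 mm above the underside, ending in a round flat cup 18 mm across. Origin: centre of the handle's underside; +x to the tip, +z up when flat. Balances within 20 mm ahead of the origin.
- scoop_tip (a point): end of the scoop's tip: 147.5 mm from the body's origin along +x, 7 mm above the underside
- spatula: spatula: instrument 170 mm long, 60 g, may be absent. Grey handle 85 x 16 x 14 mm (length, width, height) with black bands, flat below; a 6 mm steel shank runs on along +x, 7 mm above the underside, ending in a flat paddle 26 x 12 mm. Origin: centre of the handle's underside; +x to the tip, +z up when flat. Balances within 20 mm ahead of the origin.
- spatula_tip (a point): end of the spatula's tip: 127.5 mm from the body's origin along +x, 7 mm above the underside
- hook: hook: instrument 150 mm long, 60 g, may be absent. Grey handle 85 x 16 x 14 mm (length, width, height) with black bands, flat below; a 6 mm steel shank runs on along +x, 7 mm above the underside, ending in a short right-angled crook to +y, 12 mm. Origin: centre of the handle's underside; +x to the tip, +z up when flat. Balances within 20 mm ahead of the origin.
- hook_tip (a point): end of the hook's tip: 107.5 mm from the body's origin along +x, 7 mm above the underside
- needle: needle: instrument 130 mm long, 60 g, may be absent. Grey handle 85 x 16 x 14 mm (length, width, height) with black bands, flat below; a 6 mm steel shank runs on along +x, 7 mm above the underside, ending in a plain straight round end. Origin: centre of the handle's underside; +x to the tip, +z up when flat. Balances within 20 mm ahead of the origin.
- needle_tip (a point): end of the needle's tip: 87.5 mm from the body's origin along +x, 7 mm above the underside
- board: white layout board, 220 x 220 mm, 8 mm thick, fixed on the bench. Origin: centre of its underside. +x points away from the robot (to its far edge), +y to the robot's left. The edge at -y (the robot's right) is trimmed with a dark steel strip, flush with the board; that edge is 110 mm from the origin.
- rule: aluminium finger-grip rule, loose, 150 g: flat strip 180 x 45 x 4 mm, graduated on both long edges, with a raised rib along its middle to hold it by, 120 mm long, 12 mm wide, top 24 mm above the underside. Origin: centre of the underside; x along its length. Same both ways round.
- pot: white ceramic rinse pot, round, open, empty, loose, 350 g: mouth 90 mm across outside, 50 mm high, wall 4 mm. Origin: centre of the underside.
- pot_rim (a point): centre of the rinse pot's mouth, level with the rim
- lens_cap: bystander: black disc 48 mm across, 12 mm high; origin under its centre
- eyepiece_cap: bystander: black disc 38 mm across, 14 mm high; origin under its centre
- petri: bystander: closed white dish 90 mm across, 17 mm high; origin under its centre
- jar: bystander: amber jar 60 mm across, 65 mm high; origin under its centre
- vial: bystander: small capped vial 28 mm across, 50 mm high; origin under its centre
- spray: bystander: white spray bottle with red trigger, 76 mm across, 210 mm high; origin under its centre
There are look-alikes about, which are no part of the job. Leave any green look-alike of the hook alone.

How it is judged:
By the outcome, as a careful person would: the job done as asked, in the order asked, and still so for the second after the job is handed in, with the robot touching nothing.
Of scoop, spatula, hook, needle only 3 to 4 are there at a start; the rules pass over those that are not, and their reading is None.
At some moment in a run one of rule, pot may be knocked a few centimetres aside while the robot is not near it.
It also fails if it takes over 210 s, if anything falls off the work surface, if the arm or the gripper's body presses on something with over 40 N, if the wrist force passes 120 N, or if a joint passes its speed limit or range.

## Working session

There is one attempt and no reset: what is moved stays moved. The work goes in short steps, Python scripts to look and compute and a tool call to move; the robot and the scene stay as the last step left them, time stands still between calls to the robot, and variables do not carry over. Pictures are saved under pics/ and viewed, and the job is handed in when it is done.

Besides the shell and the picture viewer there is one more tool, called as name([rows], argument=value, ...), one row to a line, values as JSON. step_arm: Moves the arm, as the interface text tells. Its arguments: {"type":"object","properties":{"rows":{"type":"array"}},"required":["rows"]}

```bash
ls -la; mkdir -p pics
cat > h.py <<'E'
import numpy as np, cv2
from workcell import robot
def cap(n,save=None):
    c=robot.capture(n)
    if save: cv2.imwrite('pics/'+save,c['image'][:,:,::-1])
    np.savez('last_%s.npz'%n,**{k:np.array(v) for k,v in c.items()})
    return c
def load(n):
    d=np.load('last_%s.npz'%n); return {k:d[k] for k in d}
def f(c): return c['image'].shape[0]/2/np.tan(np.radians(float(c['vertical_fov']))/2)
def ray(c,u,v):
    F=f(c); d=np.array([(u-c['cx'])/F,(v-c['cy'])/F]); 
    s=d.copy()
    for _ in range(20): s=d/(1+c['k1']*(s@s))
    return np.array([s[0],s[1],1.])
def onplane(c,u,v,z):
    r=c['R'].T@ray(c,u,v); o=-c['R'].T@c['t']
    return o+r*(z-o[2])/r[2]
def bydepth(c,u,v):
    Z=c['z_map'][int(round(v)),int(round(u))]
    return c['R'].T@(ray(c,u,v)*Z-c['t'])
def proj(c,X):
    p=c['R']@np.array(X)+c['t']; s=p[:2]/p[2]; s=s*(1+c['k1']*(s@s)); return s*f(c)+[c['cx'],c['cy']]
def crop(c,u0,v0,u1,v1,k,name):
    im=c['image'][v0:v1,u0:u1,::-1]; cv2.imwrite('pics/'+name,cv2.resize(im,None,fx=k,fy=k,interpolation=cv2.INTER_CUBIC))
E
python3 - <<'E'
from h import *
for n in('side','top'):
    c=cap(n,n+'0.png'); print(n,c['vertical_fov'],c['cx'],c['cy'],c['k1'],c['R'],c['t'])
o=robot.get_obs();print(o)
E
```

```text
total 12
drwxr-xr-x  3 agent agent 4096 Dec  7 04:40 .
drwxr-xr-x 23 root  root  4096 Dec  7 04:40 ..
drwxr-xr-x  2 agent agent 4096 Dec  7 04:40 pics
side 50.25384217971644 314.99548809508013 197.67166298767228 0.005564831413455472 [[-0.76074879 -0.64903012 -0.00460279]
 [-0.50924423  0.60126809 -0.61574913]
 [ 0.40240724 -0.46608646 -0.78792882]] [0.49302412 0.21442969 1.15115745]
top 45.73008289219982 310.97728231425344 206.37965098723268 -0.011166112702747604 [[ 0.01693226 -0.99985224 -0.00296553]
 [-0.99374726 -0.01650135 -0.11042688]
 [ 0.11036163  0.00481677 -0.99387983]] [0.1321035  0.54143841 1.20811619]
{'clock': 0.1, 'q': array([ 1.21697364e+00,  2.13306786e-01, -3.49994342e-02,  1.32346857e+00,
        2.55480602e-06,  1.57077924e+00]), 'joint_vel': array([-0.00153077, -0.00327486,  0.00152453, -0.00052125,  0.00245272,
        0.0014637 ]), 'joint_torque': array([ 1.17136857e-03, -6.87250042e+01,  4.87803948e+01,  1.22259400e-02,
        3.43808711e-05, -2.48586525e-05]), 'tcp_pos': array([0.17319848, 0.46890774, 0.40426441]), 'tool_rot': array([-0.69573083,  0.69641159, -0.12449951,  0.12437596]), 'force': array([-1.04871929, -0.24795701, -0.2690422 ]), 'moment': array([0.01225179, 0.01095074, 0.0079395 ]), 'width': 0.08569471979795147}
```

View pics/top0.png

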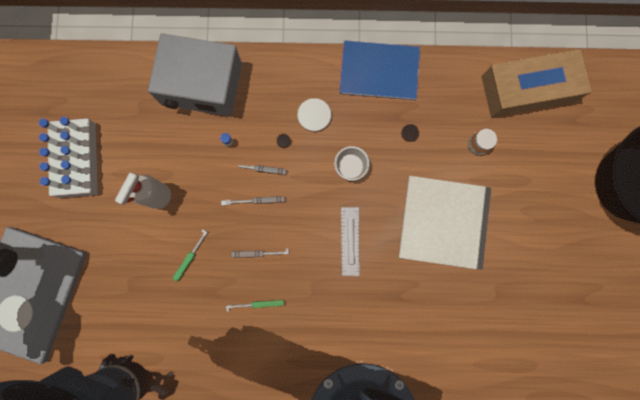

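View pics/side0.png

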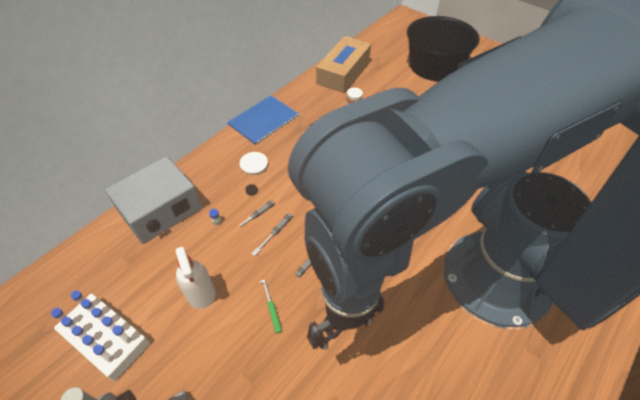

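Run:
```python
from h import *
c=load('top')
crop(c,200,120,310,275,5,'a.png' ) if 0 else crop(c,160,150,310,262,5,'a.png')
crop(c,320,135,500,275,4,'b.png')
```

```text
(no output)
```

View pics/a.png

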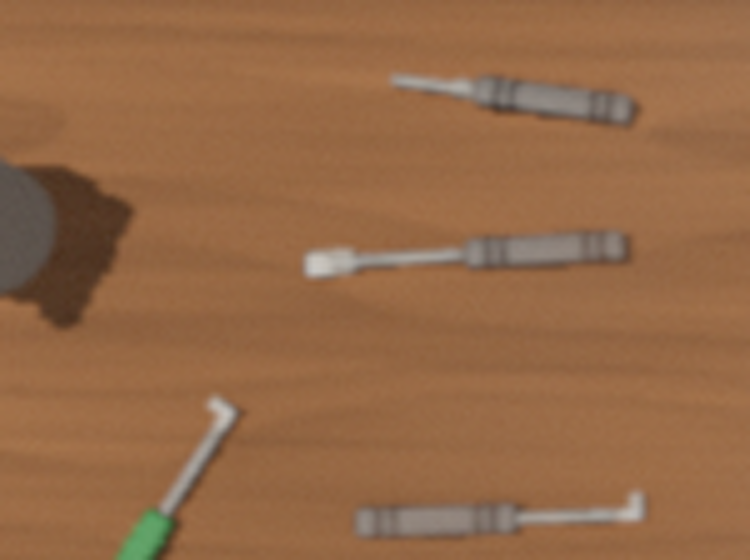

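View pics/b.png

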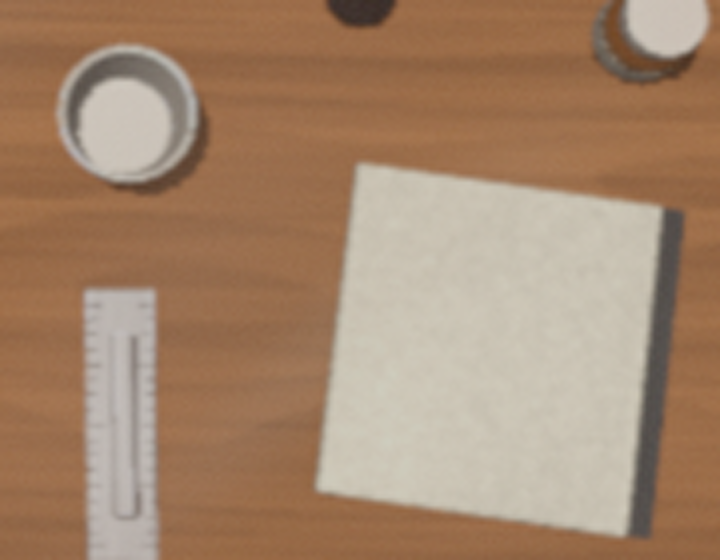

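Run:
```python
from h import *
from scipy.spatial.transform import Rotation as Ro
c=load('top')
P=lambda x,y,u0,v0,k,z: onplane(c,u0+(x+.5)/k-.5,v0+(y+.5)/k-.5,z)[:2]
A=lambda x,y,z:P(x,y,160,150,5,z); B=lambda x,y,z:P(x,y,320,135,4,z)
for n,b,fr,t in(('needle',(634,110),(477,90),(392,80)),('spatula',(628,246),(467,253),(304,265)),('hook',(356,523),(517,518),(643,514))):
    b=A(*b,12);fr=A(*fr,12);t=A(*t,7)
    d=t-b;print(n,'butt',b.round(4),'front',fr.round(4),'tip',t.round(4),'len',np.linalg.norm(d),np.linalg.norm(fr-b),'yaw',np.degrees(np.arctan2(d[1],d[0])))
K=[B(*p,.008) for p in((357,163),(684,211),(650,538),(316,491))]
print('board',np.round(K,4),[np.linalg.norm(K[i]-K[i-1]) for i in range(4)],np.mean(K,0))
for i,j in((0,1),(3,2),(3,0),(2,1)): d=K[j]-K[i];print(np.degrees(np.arctan2(d[1],d[0])))
print('pot',B(128,115,.05), 'rule top corners',B(84,290,.004),B(156,289,.004))
crop(c,330,195,370,285,6,'rule.png')
o=robot.get_obs();print(Ro.from_quat(np.roll(o['tool_rot'],-1)).as_matrix().round(3))
# height check of depth
for uv in((265,199),(255,170),(250,253),(445,225),(300,240)):print(uv,bydepth(c,*uv).round(4))
```

```text
needle butt [-1.5845 -0.4951] front [-1.6661 -1.2196] tip [-0.7246 -0.7989] len 0.9119913341466578 0.7291562672714893 yaw -19.45844434836935
spatula butt [-0.9543 -0.5082] front [-0.9099 -1.2426] tip [-0.2628 -0.9981] len 0.847461870172711 0.7357592580630704 yaw -35.32110665424877
hook butt [ 0.3249 -1.7063] front [ 0.29   -0.9805] tip [ 0.3276 -0.1576] len 1.5487605437704786 0.7266952907300587 yaw 89.9010212057235
board [[ 0.6295 -0.1194]
 [ 0.6006 -0.3377]
 [ 0.3836 -0.31  ]
 [ 0.4107 -0.0912]] [np.float64(0.22058659905646952), np.float64(0.2202000650213121), np.float64(0.21878514714950092), np.float64(0.22052698176708818)] [ 0.50610429 -0.2145709 ]
-97.51997088494197
-97.0515998536668
-7.3404851413896175
-7.255322795106989
pot [0.65095804 0.03750914] rule top corners [0.54136791 0.06223729] [0.54283497 0.0142717 ]
[[ 0.938 -0.     0.346]
 [-0.346 -0.001  0.938]
 [-0.    -1.    -0.001]]
(265, 199) [0.5581 0.263  0.018 ]
(255, 170) [0.636  0.2922 0.0148]
(250, 253) [0.4155 0.2985 0.0164]
(445, 225) [ 0.498  -0.2144  0.0075]
(300, 240) [0.4522 0.1689 0.0007]
```

View pics/rule.png

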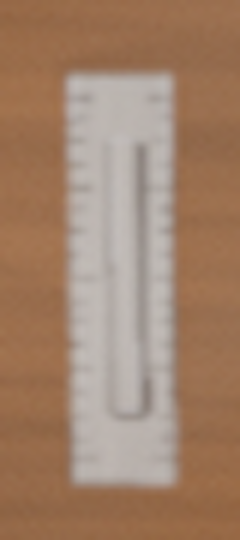

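Run:
```python
from h import *
c=load('top')
P=lambda x,y,u0,v0,k,z: onplane(c,u0+(x+.5)/k-.5,v0+(y+.5)/k-.5,z)[:2]
A=lambda x,y,z:P(x,y,160,150,5,z)
for n,b,fr,t in(('needle',(634,110),(477,90),(392,80)),('spatula',(628,246),(467,253),(304,265)),('hook',(356,523),(517,518),(643,514))):
    b=A(*b,.010);fr=A(*fr,.010);t=A(*t,.007)
    d=t-b;print(n,'butt',b.round(4),'front',fr.round(4),'tip',t.round(4),'len',np.linalg.norm(d),np.linalg.norm(fr-b),'yaw',np.degrees(np.arctan2(d[1],d[0])))
K=[P(*p,330,195,6,.004) for p in((68,73),(174,73),(177,484),(72,486))]
print(np.round(K,4),np.mean(K,0))
for i,j in((3,0),(2,1)): d=K[j]-K[i];print(np.degrees(np.arctan2(d[1],d[0])),np.linalg.norm(d))
```

```text
needle butt [0.6339 0.2086] front [0.6434 0.293 ] tip [0.6487 0.3393] len 0.1315012905504593 0.08493303569628784 yaw 83.53603541488201
spatula butt [0.5605 0.2101] front [0.5554 0.2957] tip [0.5478 0.3828] len 0.1731390845281701 0.08570216033770683 yaw 94.19939808508917
hook butt [0.4115 0.3497] front [0.4156 0.2652] tip [0.4189 0.1992] len 0.15071624634322187 0.08464637806496389 yaw -87.21294029164653
[[0.5424 0.0615]
 [0.5432 0.0144]
 [0.3623 0.012 ]
 [0.3607 0.0579]] [0.45214461 0.03643288]
1.1282639545777136 0.18172809916712254
0.7602202343065328 0.1808542861969651
```

step_arm([
  {"dx": 38,"dy": -24,"dz": -12,"spin": -0.115,"hand": 45},
  {"dx": 38,"dy": -24,"dz": -12,"spin": -0.115,"hand": 45},
  {"dx": 38,"dy": -24,"dz": -12,"spin": -0.115,"hand": 45},
  {"dx": 38,"dy": -24,"dz": -12,"spin": -0.115,"hand": 45},
  {"dx": 38,"dy": -24,"dz": -12,"spin": -0.115,"hand": 45},
  {"dx": 38,"dy": -24,"dz": -12,"spin": -0.115,"hand": 45},
  {"dx": 38,"dy": -24,"dz": -12,"spin": -0.115,"hand": 45},
  {"dx": 38,"dy": -24,"dz": -12,"spin": -0.115,"hand": 45},
  {"dx": 38,"dy": -24,"dz": -12,"spin": -0.115,"hand": 45},
  {"dx": 38,"dy": -24,"dz": -12,"spin": -0.115,"hand": 45},
])

```text
clock: 1.1
tcp_pos: [0.5614, 0.2197, 0.2789]
tool_rot: [-0.508, 0.508, -0.492, 0.491]
force: [0.3, 1.8, 1.4]
width: 0.0386
```

```bash
cat >> h.py <<'E'
from scipy.spatial.transform import Rotation as Ro
def st():
    o=robot.get_obs();M=Ro.from_quat(np.roll(o['tool_rot'],-1)).as_matrix()
    print('t %.2f tcp'%o['clock'],(o['tcp_pos']*1000).round(1),'jaw',np.degrees(np.arctan2(M[1,2],M[0,2])).round(2),'tilt',M[:,1].round(3),'q',np.degrees(o['q']).round(1),'F',o['force'].round(1),'M',o['moment'].round(2),'w',(o['width']*1000).round(1))
    return o
E
python3 -c "
from h import *
st()"
```

```text
Traceback (most recent call last):
  File "h.py", line 29, in st
    print('t %.2f tcp'%o['clock'],(o['tcp_pos']*1000).round(1),'jaw',np.degrees(np.arctan2(M[1,2],M[0,2])).round(2),'tilt',M[:,1].round(3),'q',np.degrees(o['q']).round(1),'F',o['force'].round(1),'M',o['moment'].round(2),'w',(o['width']*1000).round(1))
                                                                                                                                                                                                                                ^^^^^^^^^^^^^^^^^^^^^^^
AttributeError: 'float' object has no attribute 'round'
```

```bash
sed -i "s/(o\['width'\]\*1000).round(1)/round(o['width']*1000,1)/" h.py
python3 -c "
from h import *
st()"
```

```text
t 1.10 tcp [561.4 219.7 278.9] jaw 1.86 tilt [-0.001  0.001 -1.   ] q [2.140e+01 2.710e+01 7.000e-01 6.370e+01 1.000e-01 1.095e+02] F [0.3 1.8 1.4] M [ 0.02  0.02 -0.01] w 38.6
```

step_arm([
  {"dx": -1.5,"dy": 5,"dz": -40,"spin": 0.04,"hand": 45},
  {"dz": -40,"hand": 45},
  {"dz": -24,"hand": 45},
  {"hand": 45},
])

```text
validation failed for argument at $.ro...
```

```bash
python3 -c "
from h import *
st()"
```

```text
t 1.10 tcp [561.4 219.7 278.9] jaw 1.86 tilt [-0.001  0.001 -1.   ] q [2.140e+01 2.710e+01 7.000e-01 6.370e+01 1.000e-01 1.095e+02] F [0.3 1.8 1.4] M [ 0.02  0.02 -0.01] w 38.6
```

step_arm([
  {"dx": -2,"dy": 5,"dz": -40,"spin": 0.04,"hand": 45},
  {"dx": 0,"dy": 0,"dz": -40,"spin": 0,"hand": 45},
  {"dx": 0,"dy": 0,"dz": -24,"spin": 0,"hand": 45},
  {"dx": 0,"dy": 0,"dz": 0,"spin": 0,"hand": 45},
])

```text
clock: 1.5
tcp_pos: [0.5656, 0.2202, 0.172]
tool_rot: [0.517, -0.513, 0.484, -0.485]
force: [1.2, 2.3, 34.7]
width: 0.0385
```

```bash
python3 -c "
from h import *
st()"
```

```text
t 1.50 tcp [565.6 220.2 172. ] jaw 3.49 tilt [ 0.005  0.003 -1.   ] q [ 21.3  32.4  -7.3  50.    0.  107.8] F [ 1.2  2.3 34.7] M [ 0.62  0.21 -0.12] w 38.5
```

step_arm([
  {"dx": -5,"dy": 4,"dz": 5,"spin": 0.01,"hand": 45},
  {"dx": 0,"dy": 0,"dz": 0,"spin": 0,"hand": 45},
])

```text
clock: 1.7
tcp_pos: [0.5607, 0.2241, 0.1767]
tool_rot: [0.519, -0.516, 0.481, -0.483]
force: [-0.0, 0.5, 0.3]
width: 0.0384
```

```bash
python3 -c "
from h import *
st()
cap('top');c=load('top');crop(c,200,150,300,240,6,'p1.png')"
```

```text
t 1.70 tcp [560.7 224.1 176.7] jaw 4.06 tilt [ 0.005  0.003 -1.   ] q [ 21.8  31.8  -7.5  50.4   0.  107.7] F [-0.   0.5  0.3] M [-0.01  0.06  0.02] w 38.4
```

View pics/p1.png

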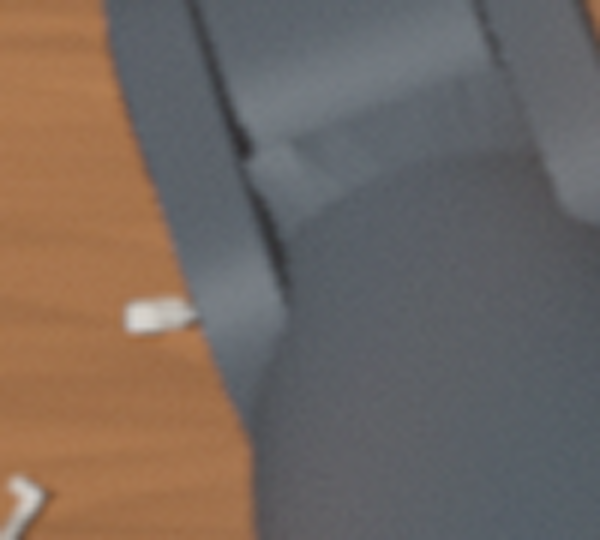

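step_arm([
  {"dx": 0,"dy": 0,"dz": 0,"spin": 0,"hand": 17},
  {"dx": 0,"dy": 0,"dz": 0,"spin": 0,"hand": 17},
  {"dx": 0,"dy": 0,"dz": 0,"spin": 0,"hand": 17},
  {"dx": 0,"dy": 0,"dz": 0,"spin": 0,"hand": 17},
])

```text
clock: 2.15
tcp_pos: [0.5607, 0.2236, 0.1759]
tool_rot: [0.519, -0.516, 0.482, -0.483]
force: [-1.7, 0.7, 2.8]
width: 0.0147
```

```bash
python3 -c "
from h import *
st()
cap('side','s1.png')"
```

```text
t 2.15 tcp [560.7 223.6 175.9] jaw 4.01 tilt [ 0.003  0.002 -1.   ] q [ 21.7  31.9  -7.5  50.4   0.  107.7] F [-1.7  0.7  2.8] M [0.11 0.29 0.02] w 14.7
```

View pics/s1.png

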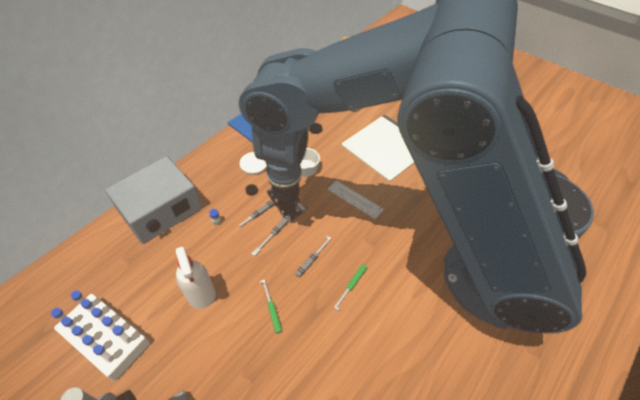

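step_arm([
  {"dx": 0,"dy": 0,"dz": 15,"spin": 0,"hand": 17},
  {"dx": 0,"dy": 0,"dz": 20,"spin": 0,"hand": 17},
  {"dx": 0,"dy": 0,"dz": 20,"spin": 0,"hand": 17},
  {"dx": 0,"dy": 0,"dz": 20,"spin": 0,"hand": 17},
  {"dx": 0,"dy": 0,"dz": 0,"spin": 0,"hand": 17},
])

```text
clock: 2.7
tcp_pos: [0.5599, 0.2228, 0.2513]
tool_rot: [-0.517, 0.517, -0.482, 0.482]
force: [0.9, 0.1, 0.2]
width: 0.015
```

```bash
python3 -c "
from h import *
st()
cap('side');c=load('side');crop(c,200,140,360,260,5,'s2.png')"
```

```text
t 2.70 tcp [559.9 222.8 251.3] jaw 3.97 tilt [-0. -0. -1.] q [ 21.7  28.1  -1.8  60.   -0.  107.7] F [0.9 0.1 0.2] M [ 0.03 -0.01  0.03] w 15.0
```

View pics/s2.png

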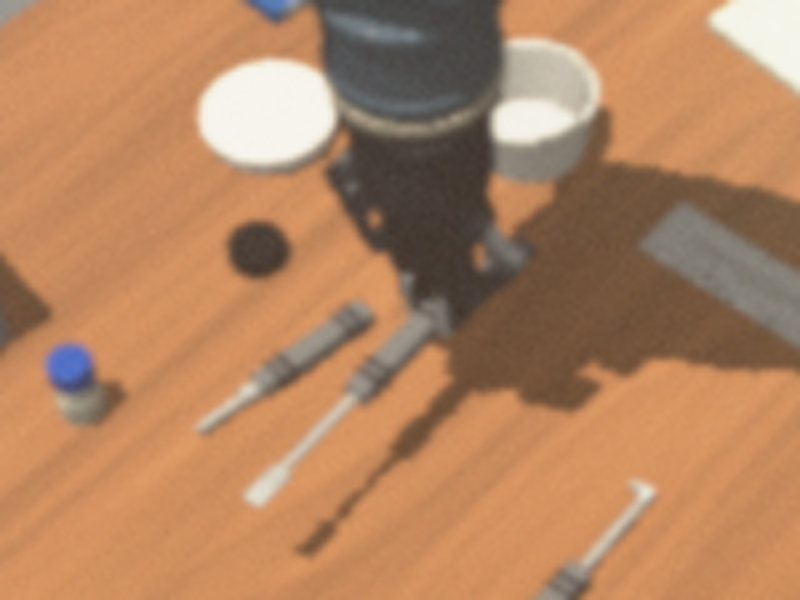

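```bash
python3 -c "
from h import *
c=load('side')
for x,y in((262,485),(268,480),(345,400),(365,378),(410,325)):
    print(bydepth(c,200+x/5-.4,140+y/5-.4).round(4))"
```

```text
[0.5519 0.3701 0.0852]
[0.5521 0.3656 0.0845]
[0.5578 0.3013 0.0834]
[0.5578 0.2851 0.0869]
[0.5614 0.2447 0.0914]
```

step_arm([
  {"dx": 0,"dy": 0,"dz": -15,"spin": 0,"hand": 17.6},
  {"dx": 0,"dy": 0,"dz": -20,"spin": 0,"hand": 18.2},
  {"dx": 0,"dy": 0,"dz": 0,"spin": 0,"hand": 18.2},
])

```text
clock: 3.05
tcp_pos: [0.5589, 0.2222, 0.2111]
tool_rot: [-0.516, 0.518, -0.483, 0.482]
force: [-0.0, -0.5, -0.5]
width: 0.0158
```

```bash
python3 -c "
from h import *
st()
cap('side');c=load('side');crop(c,200,140,360,260,5,'s3.png')"
```

```text
t 3.05 tcp [558.9 222.2 211.1] jaw 3.96 tilt [-0.004 -0.002 -1.   ] q [ 21.7  30.   -5.1  55.2  -0.  107.7] F [-0.  -0.5 -0.5] M [-0.03  0.06  0.03] w 15.8
```

View pics/s3.png

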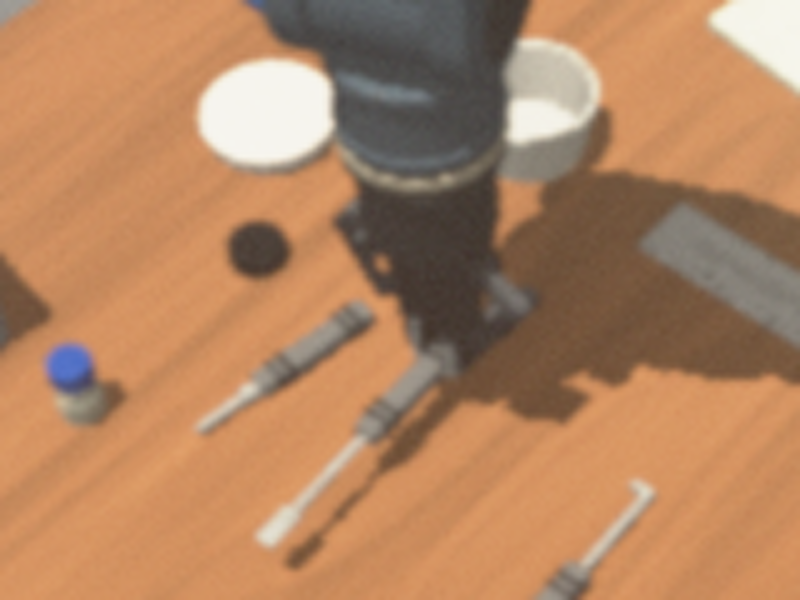

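step_arm([
  {"dx": 0,"dy": 0,"dz": 0,"spin": 0,"hand": 18.6},
  {"dx": 0,"dy": 0,"dz": 0,"spin": 0,"hand": 18.6},
])

```text
clock: 3.3
tcp_pos: [0.5594, 0.2224, 0.2129]
tool_rot: [-0.516, 0.518, -0.483, 0.482]
force: [0.3, -0.2, 0.2]
width: 0.0163
```

```bash
python3 -c "
from h import *
c=load('side')
for x,y in((275,530),(282,518),(365,432),(380,415),(430,360)):
    print(bydepth(c,200+x/5-.4,140+y/5-.4).round(4))
st()
cap('side');c=load('side');crop(c,200,140,360,260,5,'s4.png')"
```

```text
[0.5481 0.3707 0.0446]
[0.549  0.3641 0.0478]
[0.5526 0.2948 0.05  ]
[0.5529 0.2821 0.0525]
[0.5582 0.2352 0.0512]
t 3.30 tcp [559.4 222.4 212.9] jaw 3.96 tilt [-0.003 -0.001 -1.   ] q [ 21.7  29.9  -4.9  55.4  -0.  107.7] F [ 0.3 -0.2  0.2] M [-0.01  0.02 -0.01] w 16.3
```

View pics/s4.png

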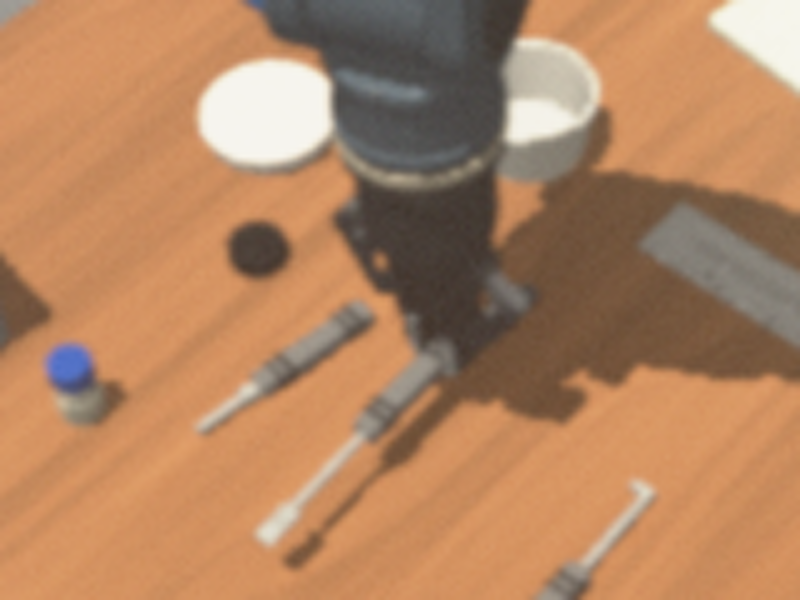

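step_arm([
  {"dx": 0,"dy": 0,"dz": 0,"spin": 0,"hand": 19},
  {"dx": 0,"dy": 0,"dz": 0,"spin": 0,"hand": 19},
])

```text
clock: 3.55
tcp_pos: [0.5598, 0.2226, 0.2141]
tool_rot: [-0.517, 0.517, -0.483, 0.482]
force: [0.7, -0.4, 0.2]
width: 0.0162
```

```bash
python3 -c "
from h import *
st()
cap('side');c=load('side');crop(c,200,140,360,260,5,'s5.png')"
```

```text
t 3.55 tcp [559.8 222.6 214.1] jaw 3.96 tilt [-0.001 -0.001 -1.   ] q [ 21.7  29.8  -4.8  55.4  -0.  107.7] F [ 0.7 -0.4  0.2] M [0.01 0.   0.01] w 16.2
```

View pics/s5.png

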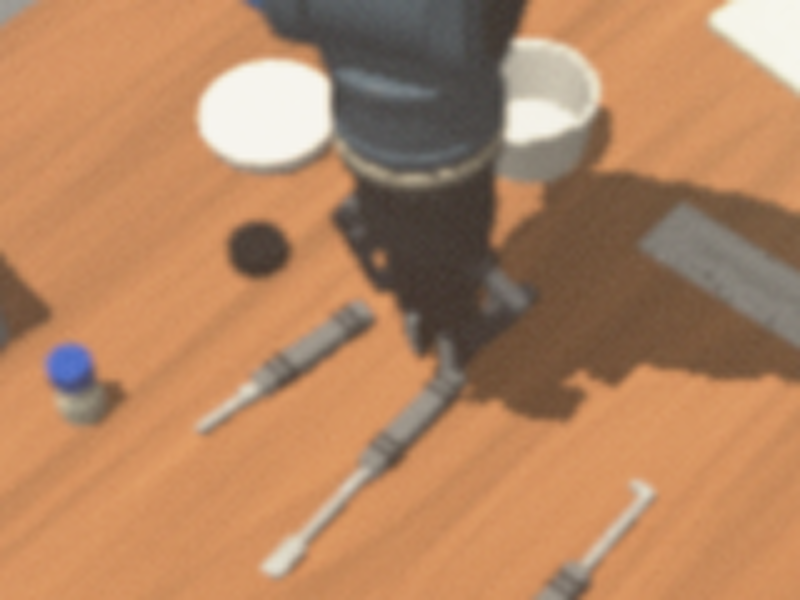

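```bash
python3 -c "
from h import *
c=load('side')
for x,y in((282,560),(290,548),(375,465),(390,445),(430,400),(448,378)):
    print(bydepth(c,200+x/5-.4,140+y/5-.4).round(4))"
```

```text
[0.5493 0.3697 0.0103]
[0.552  0.3609 0.0092]
[0.5509 0.2925 0.0154]
[0.5534 0.2773 0.0163]
[0.5594 0.2372 0.0123]
[0.5598 0.2208 0.0168]
```

step_arm([
  {"dx": 0,"dy": 0,"dz": 30,"spin": 0,"hand": 45},
  {"dx": -20,"dy": -50,"dz": 30,"spin": 0,"hand": 45},
  {"dx": -30,"dy": -50,"dz": 20,"spin": 0,"hand": 45},
  {"dx": -20,"dy": -50,"dz": 0,"spin": 0,"hand": 45},
  {"dx": 0,"dy": 0,"dz": 0,"spin": 0,"hand": 45},
])

```text
clock: 4.1
tcp_pos: [0.4976, 0.0906, 0.2882]
tool_rot: [-0.518, 0.518, -0.481, 0.482]
force: [0.5, 1.5, -0.7]
width: 0.0386
```

```bash
python3 -c "
from h import *
st()
c=cap('top');crop(c,200,150,310,262,6,'p2.png')"
```

```text
t 4.10 tcp [497.6  90.6 288.2] jaw 4.13 tilt [ 0.001 -0.001 -1.   ] q [ 10.3  15.8 -14.4  59.7  -0.1  96.2] F [ 0.5  1.5 -0.7] M [ 0.02 -0.04  0.03] w 38.6
```

View pics/p2.png

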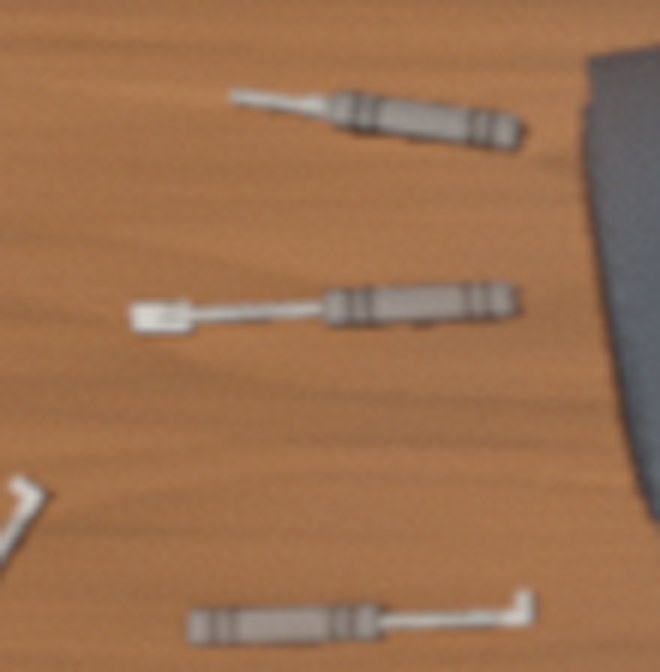

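```bash
cat >> h.py <<'E'
def inst(c,u0,v0,k,b,fr,t,zb=.010,zt=.007):
    Q=lambda p,z: onplane(c,u0+(p[0]+.5)/k-.5,v0+(p[1]+.5)/k-.5,z)[:2]
    b=Q(b,zb);fr=Q(fr,zb);t=Q(t,zt);d=t-b
    print('butt',b.round(4),'front',fr.round(4),'tip',t.round(4),'len',np.linalg.norm(d).round(4),'yaw',np.degrees(np.arctan2(d[1],d[0])).round(2))
E
python3 -c "
from h import *
c=load('top');inst(c,200,150,6,(516,299),(325,307),(130,318))"
```

```text
butt [0.5589 0.2091] front [0.5539 0.2936] tip [0.5479 0.3805] len 0.1718 yaw 93.66
```

step_arm([
  {"dx": 20,"dy": 40,"dz": 0,"spin": 0,"hand": 45},
  {"dx": 20,"dy": 40,"dz": -10,"spin": 0,"hand": 45},
  {"dx": 18,"dy": 30,"dz": -20,"spin": 0,"hand": 45},
  {"dx": 0,"dy": 0,"dz": -20,"spin": 0,"hand": 45},
  {"dx": 0,"dy": 0,"dz": -20,"spin": 0,"hand": 45},
  {"dx": 0,"dy": 0,"dz": 0,"spin": 0,"hand": 45},
])

```text
clock: 4.75
tcp_pos: [0.5603, 0.2115, 0.217]
tool_rot: [0.52, -0.515, 0.48, -0.483]
force: [-0.0, -0.1, -0.2]
width: 0.0382
```

```bash
python3 -c "
from h import *
st()"
```

```text
t 4.75 tcp [560.3 211.5 217. ] jaw 4.19 tilt [ 0.008  0.003 -1.   ] q [ 20.7  29.   -5.7  54.8  -0.  106.5] F [-0.  -0.1 -0.2] M [-0.02  0.01 -0.02] w 38.2
```

step_arm([
  {"dx": -2,"dy": -8,"dz": -20,"spin": 0,"hand": 35},
  {"dx": -2,"dy": 0,"dz": -15,"spin": 0,"hand": 30},
  {"dx": 0,"dy": 0,"dz": 0,"spin": 0,"hand": 30},
])

```text
clock: 5.05
tcp_pos: [0.5572, 0.2054, 0.1831]
tool_rot: [0.522, -0.515, 0.479, -0.482]
force: [-0.1, -0.4, 0.1]
width: 0.0255
```

```bash
python3 -c "
from h import *
st()"
```

```text
t 5.05 tcp [557.2 205.4 183.1] jaw 4.29 tilt [ 0.009  0.004 -1.   ] q [ 20.2  30.3  -9.1  50.    0.  105.9] F [-0.1 -0.4  0.1] M [-0.03  0.05 -0.08] w 25.5
```

step_arm([
  {"dx": 0,"dy": -1,"dz": -3,"spin": 0,"hand": 30},
  {"dx": 0,"dy": 0,"dz": 0,"spin": 0,"hand": 18},
  {"dx": 0,"dy": 0,"dz": 0,"spin": 0,"hand": 17.5},
  {"dx": 0,"dy": 0,"dz": 0,"spin": 0,"hand": 17.5},
  {"dx": 0,"dy": 0,"dz": 15,"spin": 0,"hand": 17.5},
  {"dx": 0,"dy": 0,"dz": 15,"spin": 0,"hand": 17.5},
  {"dx": 0,"dy": 0,"dz": 0,"spin": 0,"hand": 17.5},
])

```text
clock: 5.75
tcp_pos: [0.5588, 0.2054, 0.2155]
tool_rot: [0.523, -0.514, 0.479, -0.483]
force: [0.4, 0.5, -1.1]
width: 0.015
```

```bash
python3 -c "
from h import *
st()
cap('side');c=load('side');crop(c,200,140,360,260,5,'s6.png')"
```

```text
t 5.75 tcp [558.8 205.4 215.5] jaw 4.29 tilt [ 0.014  0.005 -1.   ] q [ 20.2  28.5  -6.8  53.8   0.  105.9] F [ 0.4  0.5 -1.1] M [-0.04 -0.05  0.03] w 15.0
```

View pics/s6.png

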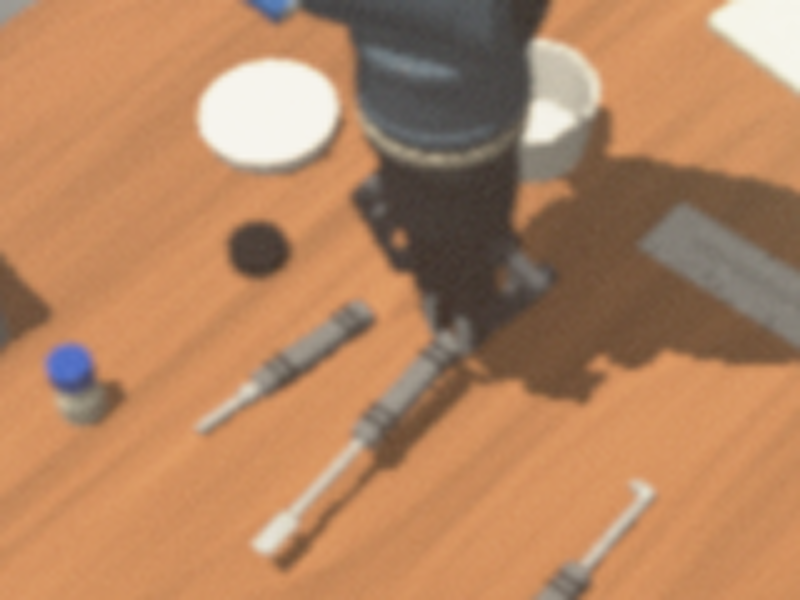

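step_arm([
  {"dx": 0,"dy": 0,"dz": 20,"spin": 0,"hand": 17.5},
  {"dx": 0,"dy": 0,"dz": 20,"spin": 0,"hand": 17.5},
  {"dx": 0,"dy": 0,"dz": 20,"spin": 0,"hand": 17.5},
  {"dx": 0,"dy": 0,"dz": 20,"spin": 0,"hand": 17.5},
  {"dx": 0,"dy": 0,"dz": 20,"spin": 0,"hand": 17.5},
  {"dx": 0,"dy": 0,"dz": 0,"spin": 0,"hand": 17.5},
])

```text
clock: 6.4
tcp_pos: [0.5573, 0.2048, 0.313]
tool_rot: [0.521, -0.516, 0.48, -0.482]
force: [1.0, 0.4, -0.7]
width: 0.0151
```

```bash
python3 -c "
from h import *
c=load('side')
for x,y in((272,540),(370,425),(445,350)):
    print(bydepth(c,200+x/5-.4,140+y/5-.4).round(4))
st()
cap('side');c=load('side');crop(c,200,140,360,260,5,'s7.png')"
```

```text
[0.5515 0.3718 0.0318]
[0.5572 0.2868 0.0437]
[0.5578 0.2231 0.0487]
t 6.40 tcp [557.3 204.8 313. ] jaw 4.29 tilt [ 0.008  0.003 -1.   ] q [ 20.2  24.7   2.1  66.9   0.  105.9] F [ 1.   0.4 -0.7] M [-0.03 -0.02  0.02] w 15.1
```

View pics/s7.png

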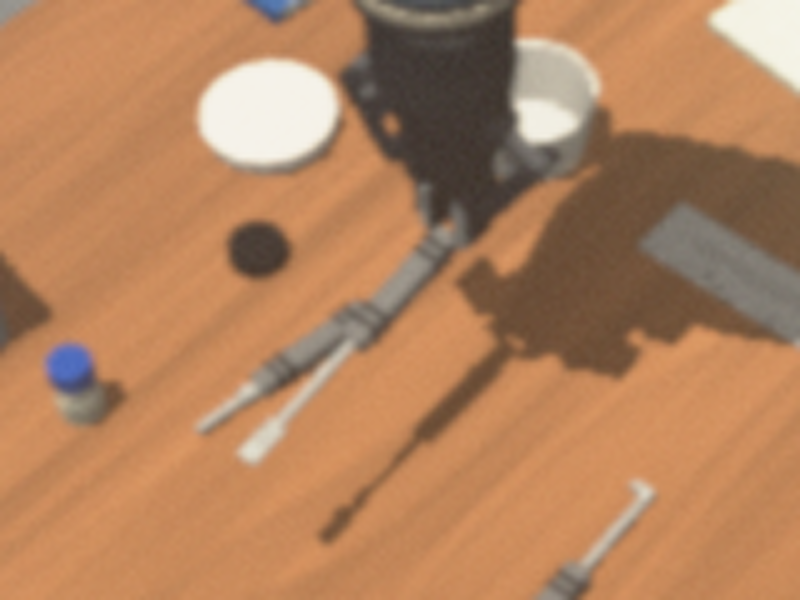

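step_arm([
  {"dx": 0,"dy": 0,"dz": -30,"spin": 0,"hand": 17.5},
  {"dx": 0,"dy": 0,"dz": -40,"spin": 0,"hand": 17.5},
  {"dx": 0,"dy": 0,"dz": 0,"spin": 0,"hand": 18},
  {"dx": 0,"dy": 0,"dz": 0,"spin": 0,"hand": 18},
  {"dx": 0,"dy": 0,"dz": 0,"spin": 0,"hand": 18.2},
  {"dx": 0,"dy": 0,"dz": 0,"spin": 0,"hand": 18.2},
])

```text
clock: 7.05
tcp_pos: [0.5563, 0.2044, 0.2379]
tool_rot: [0.52, -0.517, 0.48, -0.482]
force: [-0.9, 0.4, -0.4]
width: 0.0158
```

```bash
python3 -c "
from h import *
st()
cap('side');c=load('side');crop(c,200,140,360,260,5,'s8.png')"
```

```text
t 7.05 tcp [556.3 204.4 237.9] jaw 4.29 tilt [ 0.004  0.002 -1.   ] q [ 20.2  27.5  -5.   57.3   0.  105.9] F [-0.9  0.4 -0.4] M [0.03 0.   0.05] w 15.8
```

View pics/s8.png

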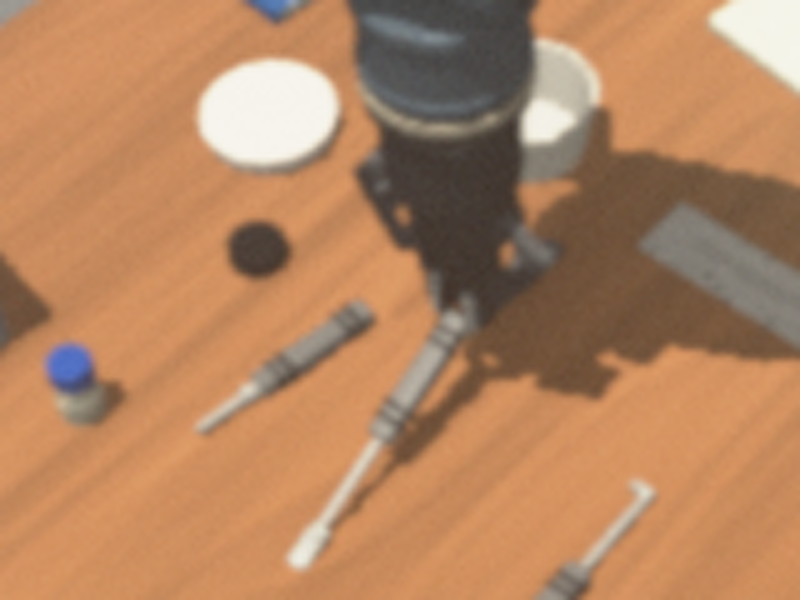

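step_arm([
  {"dx": 0,"dy": 0,"dz": 20,"spin": 0,"hand": 18.2},
  {"dx": 0,"dy": 0,"dz": 20,"spin": 0,"hand": 18.2},
  {"dx": 0,"dy": 0,"dz": 20,"spin": 0,"hand": 18.2},
  {"dx": 0,"dy": 0,"dz": 20,"spin": 0,"hand": 18.2},
  {"dx": 0,"dy": 0,"dz": 0,"spin": 0,"hand": 18.2},
])

```text
clock: 7.6
tcp_pos: [0.5569, 0.2046, 0.3257]
tool_rot: [0.522, -0.515, 0.479, -0.483]
force: [-0.1, 1.2, -0.9]
width: 0.0153
```

```bash
python3 -c "
from h import *
c=load('side')
for x,y in((303,550),(385,425),(445,335)):
    print(bydepth(c,200+x/5-.4,140+y/5-.4).round(4))
st()
cap('side');c=load('side');crop(c,200,140,360,260,5,'s9.png')"
```

```text
[0.5466 0.3563 0.0069]
[0.5487 0.283  0.0475]
[0.5555 0.2242 0.0663]
t 7.60 tcp [556.9 204.6 325.7] jaw 4.29 tilt [ 0.01   0.004 -1.   ] q [ 20.2  24.3   3.2  68.4   0.  105.9] F [-0.1  1.2 -0.9] M [ 0.02 -0.07  0.02] w 15.3
```

View pics/s9.png

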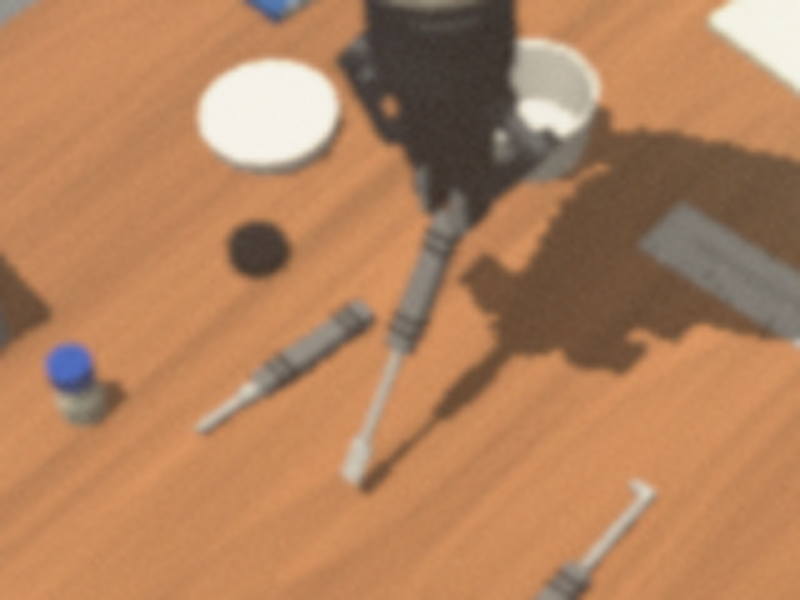

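step_arm([
  {"dx": 0,"dy": 0,"dz": 15,"spin": 0,"hand": 18.2},
  {"dx": 0,"dy": 0,"dz": 0,"spin": 0,"hand": 16},
  {"dx": 0,"dy": 0,"dz": 20,"spin": 0,"hand": 15},
  {"dx": 0,"dy": 0,"dz": 20,"spin": 0,"hand": 15},
  {"dx": 0,"dy": 0,"dz": 0,"spin": 0,"hand": 15},
])

```text
clock: 8.15
tcp_pos: [0.556, 0.2043, 0.3763]
tool_rot: [0.52, -0.517, 0.48, -0.482]
force: [-0.4, -0.1, -0.7]
width: 0.0136
```

```bash
python3 -c "
from h import *
st()
cap('side');c=load('side');crop(c,200,140,360,260,5,'s10.png')
cap('top','t10.png')"
```

```text
t 8.15 tcp [556.  204.3 376.3] jaw 4.29 tilt [ 0.004  0.002 -1.   ] q [ 20.2  23.5   9.4  75.7   0.  105.9] F [-0.4 -0.1 -0.7] M [-0.02 -0.04 -0.03] w 13.6
```

View pics/s10.png

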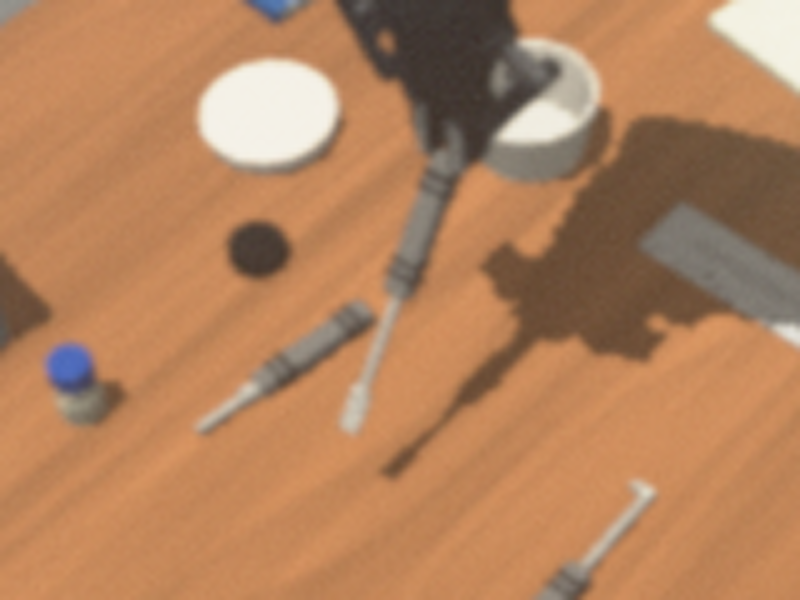

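View pics/t10.png

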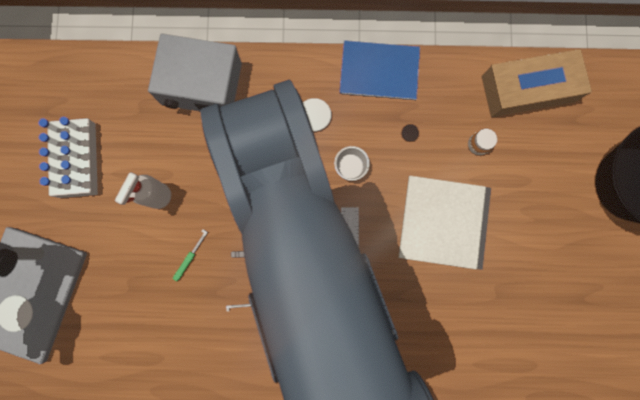

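```bash
python3 -c "
from h import *
c=load('side')
for x,y in((350,425),(356,410),(383,325),(398,290),(425,220)):
    print(bydepth(c,200+x/5-.4,140+y/5-.4).round(4))
c=cap('top')
crop(c,325,140,375,190,8,'pot.png')"
```

```text
[0.5485 0.3079 0.0753]
[0.5506 0.3005 0.0797]
[0.5543 0.2704 0.1235]
[0.5504 0.2603 0.1476]
[0.5511 0.2354 0.1823]
```

View pics/pot.png

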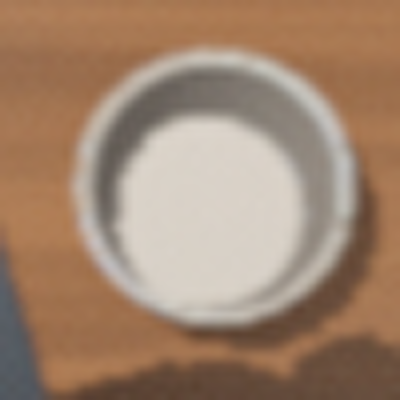

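step_arm([
  {"dx": 8,"dy": -15,"dz": 10,"spin": 0,"hand": 14},
  {"dx": 12,"dy": -30,"dz": 10,"spin": 0,"hand": 14},
  {"dx": 14,"dy": -36,"dz": 0,"spin": 0,"hand": 14},
  {"dx": 14,"dy": -36,"dz": 0,"spin": 0,"hand": 14},
  {"dx": 14,"dy": -36,"dz": 0,"spin": 0,"hand": 14},
  {"dx": 14,"dy": -36,"dz": 0,"spin": 0,"hand": 14},
  {"dx": 14,"dy": -30,"dz": 0,"spin": 0,"hand": 14},
  {"dx": 8,"dy": -20,"dz": 0,"spin": 0,"hand": 14},
  {"dx": 0,"dy": 0,"dz": 0,"spin": 0,"hand": 14},
])

```text
clock: 9.2
tcp_pos: [0.6561, -0.051, 0.3882]
tool_rot: [-0.516, 0.521, -0.482, 0.479]
force: [0.9, -0.0, -1.2]
width: 0.0128
```

```bash
python3 -c "
from h import *
c=load('top')
print(onplane(c,325+217/8-.44,140+187/8-.44,.05))
st()
cap('side');c=load('side');crop(c,240,100,400,220,5,'s11.png')"
```

```text
[0.65212141 0.03736194 0.05      ]
t 9.20 tcp [656.1 -51.  388.2] jaw 4.33 tilt [-0.008 -0.002 -1.   ] q [-4.4 32.6 25.5 83.3 -0.1 81.3] F [ 0.9 -0.  -1.2] M [ 0.   -0.05  0.03] w 12.8
```

View pics/s11.png

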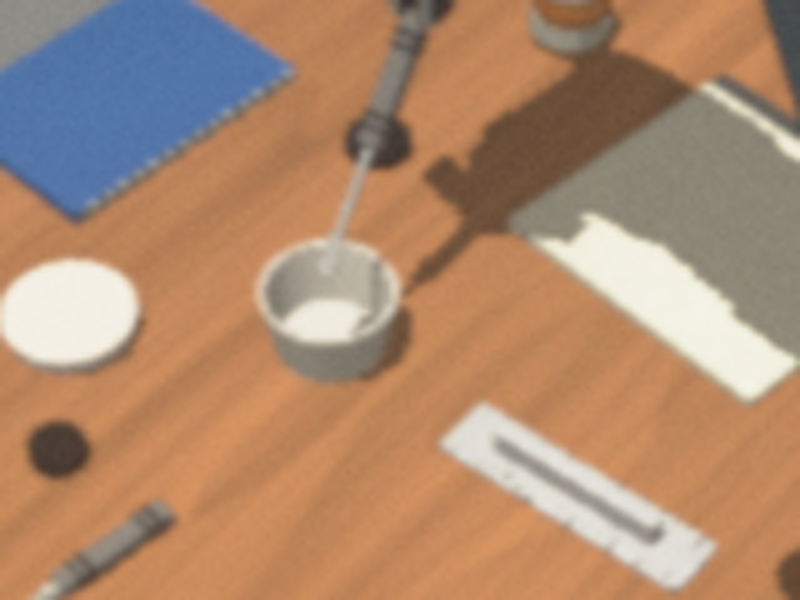

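```bash
python3 -c "
from h import *
c=load('side')
print((proj(c,[.6486,.053,.086])-[240,100])*5)
for x,y in((328,265),(330,260),(333,248),(345,215)):
    print(bydepth(c,240+x/5-.4,100+y/5-.4).round(4))"
```

```text
[318.11591482 267.07566004]
[0.6455 0.0491 0.0886]
[0.645  0.0476 0.0921]
[0.6463 0.0431 0.0983]
[ 0.7239 -0.0551  0.0031]
```

step_arm([
  {"dx": 4,"dy": -6,"dz": -10,"spin": 0,"hand": 14},
  {"dx": 0,"dy": 0,"dz": -20,"spin": 0,"hand": 14},
  {"dx": 0,"dy": 0,"dz": -20,"spin": 0,"hand": 14},
  {"dx": 0,"dy": 0,"dz": -14,"spin": 0,"hand": 14},
  {"dx": 0,"dy": 0,"dz": 0,"spin": 0,"hand": 14},
])

```text
clock: 9.75
tcp_pos: [0.6592, -0.0549, 0.3187]
tool_rot: [-0.517, 0.522, -0.482, 0.478]
force: [-0.7, 0.0, -0.9]
width: 0.0128
```

```bash
python3 -c "
from h import *
st()
cap('side');c=load('side');crop(c,240,100,400,220,5,'s12.png')"
```

```text
t 9.75 tcp [659.2 -54.9 318.7] jaw 4.54 tilt [-0.01  -0.001 -1.   ] q [-4.7 33.5 17.1 74.1 -0.1 80.7] F [-0.7  0.  -0.9] M [-0.02 -0.05  0.03] w 12.8
```

View pics/s12.png

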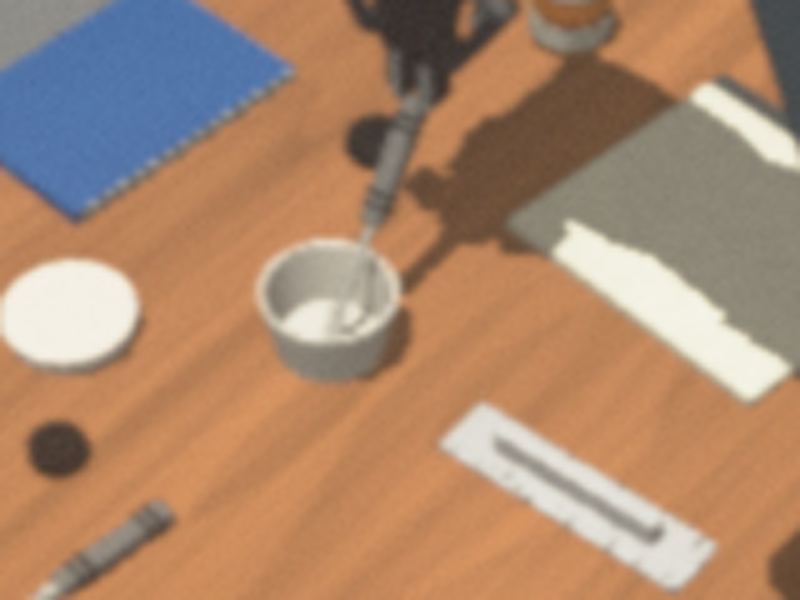

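step_arm([
  {"dx": 0,"dy": 0,"dz": -4,"spin": 0,"hand": 14},
  {"dx": 0,"dy": 0,"dz": 0,"spin": 0,"hand": 14},
  {"dx": 0,"dy": 0,"dz": 20,"spin": 0,"hand": 14},
  {"dx": 0,"dy": 0,"dz": 30,"spin": 0,"hand": 14},
  {"dx": 0,"dy": 0,"dz": 40,"spin": 0,"hand": 14},
  {"dx": -5,"dy": -10,"dz": 10,"spin": -0.07,"hand": 14},
  {"dx": -14,"dy": -18,"dz": 0,"spin": -0.14,"hand": 14},
  {"dx": -14,"dy": -18,"dz": 0,"spin": -0.14,"hand": 14},
  {"dx": -14,"dy": -18,"dz": 0,"spin": -0.14,"hand": 14},
  {"dx": -14,"dy": -18,"dz": 0,"spin": -0.14,"hand": 14},
])

```text
clock: 10.8
tcp_pos: [0.5975, -0.1357, 0.4256]
tool_rot: [-0.341, 0.34, -0.62, 0.62]
force: [-0.0, -1.1, -1.0]
width: 0.0129
```

step_arm([
  {"dx": -14,"dy": -18,"dz": 0,"spin": -0.14,"hand": 14},
  {"dx": -14,"dy": -18,"dz": 0,"spin": -0.14,"hand": 14},
  {"dx": -14,"dy": -18,"dz": 0,"spin": -0.14,"hand": 14},
  {"dx": -14,"dy": -18,"dz": 0,"spin": -0.14,"hand": 14},
  {"dx": -14,"dy": -18,"dz": 0,"spin": -0.14,"hand": 14},
  {"dx": -14,"dy": -18,"dz": 0,"spin": -0.14,"hand": 14},
  {"dx": -14,"dy": -18,"dz": 0,"spin": -0.14,"hand": 14},
  {"dx": -14,"dy": -12,"dz": -20,"spin": -0.14,"hand": 14},
  {"dx": 0,"dy": 0,"dz": 0,"spin": 0,"hand": 14},
])

```text
clock: 11.7
tcp_pos: [0.4794, -0.2803, 0.413]
tool_rot: [0.056, -0.063, -0.701, 0.708]
force: [-0.4, 0.3, 0.4]
width: 0.0126
```

```bash
python3 -c "
from h import *
st()
cap('side');c=load('side');crop(c,280,60,440,180,5,'s13.png')"
```

```text
t 11.70 tcp [ 479.4 -280.3  413. ] jaw -99.59 tilt [ 0.009 -0.011 -1.   ] q [-30.2  18.4   7.4  78.2  -0.3 159.3] F [-0.4  0.3  0.4] M [ 0.08 -0.02 -0.04] w 12.6
```

View pics/s13.png

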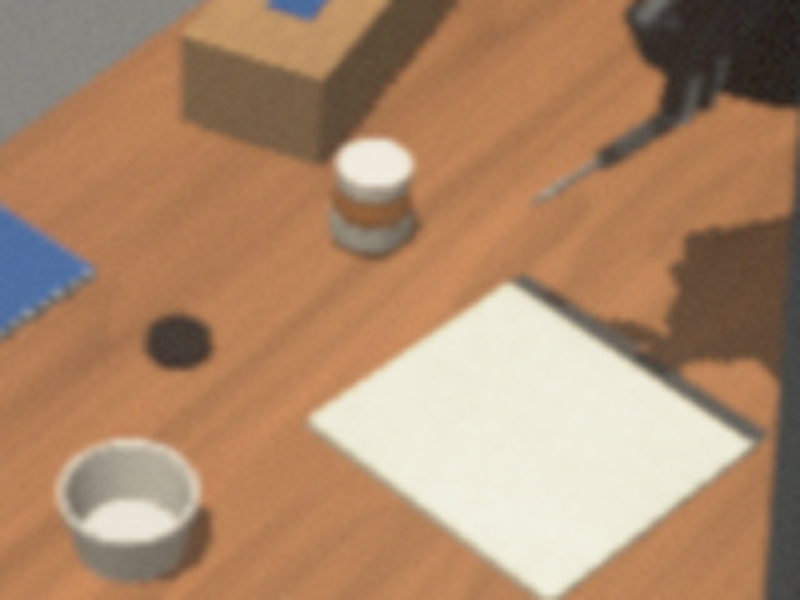

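step_arm([
  {"dx": -1,"dy": -3,"dz": -20,"spin": 0.05,"hand": 14},
  {"dx": 0,"dy": 0,"dz": -30,"spin": 0,"hand": 14},
  {"dx": 0,"dy": 0,"dz": -25,"spin": 0,"hand": 14},
  {"dx": 0,"dy": 0,"dz": -10,"spin": 0,"hand": 14},
  {"dx": 0,"dy": 0,"dz": 0,"spin": 0,"hand": 14},
])

```text
clock: 12.25
tcp_pos: [0.4827, -0.2814, 0.3333]
tool_rot: [0.026, -0.041, -0.701, 0.711]
force: [0.3, 0.3, -0.5]
width: 0.0125
```

```bash
python3 -c "
from h import *
st()
cap('side');c=load('side');crop(c,320,80,480,200,5,'s14.png')"
```

```text
t 12.25 tcp [ 482.7 -281.4  333.3] jaw -95.41 tilt [ 0.021 -0.015 -1.   ] q [-3.020e+01  1.950e+01 -2.600e+00  6.640e+01 -1.000e-01  1.552e+02] F [ 0.3  0.3 -0.5] M [0.07 0.07 0.  ] w 12.5
```

View pics/s14.png

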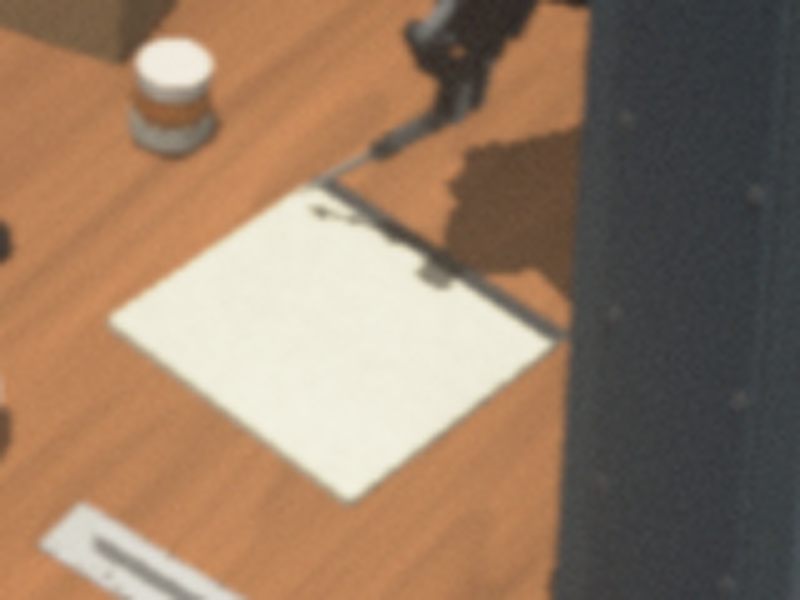

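step_arm([
  {"dx": -4,"dy": -3,"dz": -14,"spin": -0.02,"hand": 16},
  {"dx": 0,"dy": 0,"dz": 0,"spin": 0,"hand": 17.5},
  {"dx": 0,"dy": 0,"dz": 0,"spin": 0,"hand": 18.1},
  {"dx": -19,"dy": 2,"dz": -15,"spin": 0,"hand": 18.1},
  {"dx": -15,"dy": 2,"dz": -15,"spin": 0,"hand": 18.1},
  {"dx": 0,"dy": 0,"dz": 0,"spin": 0,"hand": 18.1},
])

```text
clock: 12.9
tcp_pos: [0.4476, -0.2808, 0.2981]
tool_rot: [0.027, -0.05, -0.699, 0.713]
force: [0.4, -0.9, -0.3]
width: 0.0157
```

```bash
python3 -c "
from h import *
st()
cap('side');c=load('side');crop(c,320,80,480,200,5,'s15.png')"
```

```text
t 12.90 tcp [ 447.6 -280.8  298.1] jaw -96.25 tilt [ 0.032 -0.022 -0.999] q [-3.210e+01  1.680e+01 -1.170e+01  5.940e+01 -1.000e-01  1.541e+02] F [ 0.4 -0.9 -0.3] M [-0.04 -0.05 -0.01] w 15.7
```

View pics/s15.png

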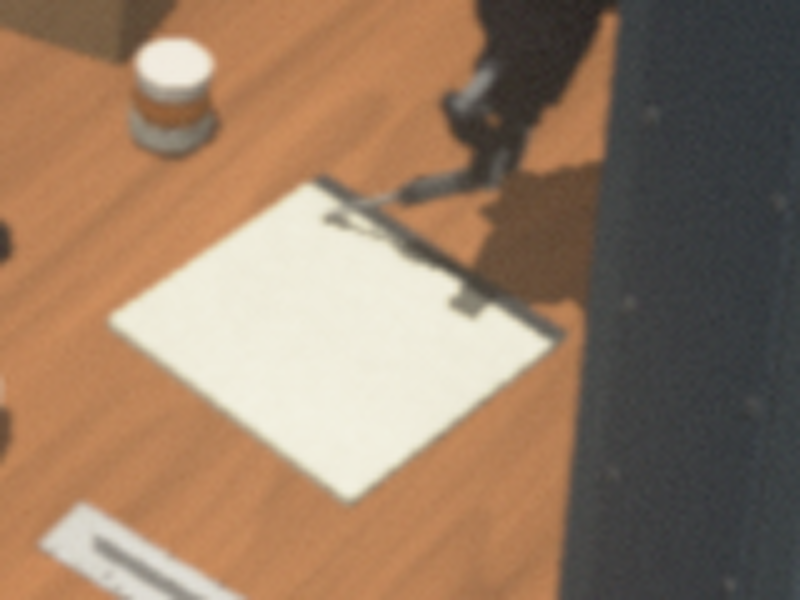

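step_arm([
  {"dx": -13,"dy": 2,"dz": -15,"spin": 0,"hand": 18.1},
  {"dx": -10,"dy": 1,"dz": -15,"spin": 0,"hand": 18.1},
  {"dx": -8,"dy": 1,"dz": -15,"spin": 0,"hand": 18.1},
  {"dx": -6,"dy": 1,"dz": -15,"spin": 0,"hand": 18.1},
  {"dx": -4,"dy": 1,"dz": -15,"spin": 0,"hand": 18.1},
  {"dx": -3,"dy": 0,"dz": -12,"spin": 0,"hand": 18.1},
  {"dx": 0,"dy": 0,"dz": 0,"spin": 0,"hand": 18.1},
])

```text
clock: 13.65
tcp_pos: [0.4122, -0.2781, 0.2203]
tool_rot: [0.02, -0.054, -0.696, 0.716]
force: [-0.8, 0.0, 0.5]
width: 0.0154
```

```bash
python3 -c "
from h import *
st()
cap('side');c=load('side');crop(c,320,80,480,200,5,'s16.png')"
```

```text
t 13.65 tcp [ 412.2 -278.1  220.3] jaw -96.04 tilt [ 0.048 -0.031 -0.998] q [-3.40e+01  1.68e+01 -2.40e+01  4.59e+01  1.00e-01  1.52e+02] F [-0.8  0.   0.5] M [ 0.01  0.08 -0.02] w 15.4
```

View pics/s16.png

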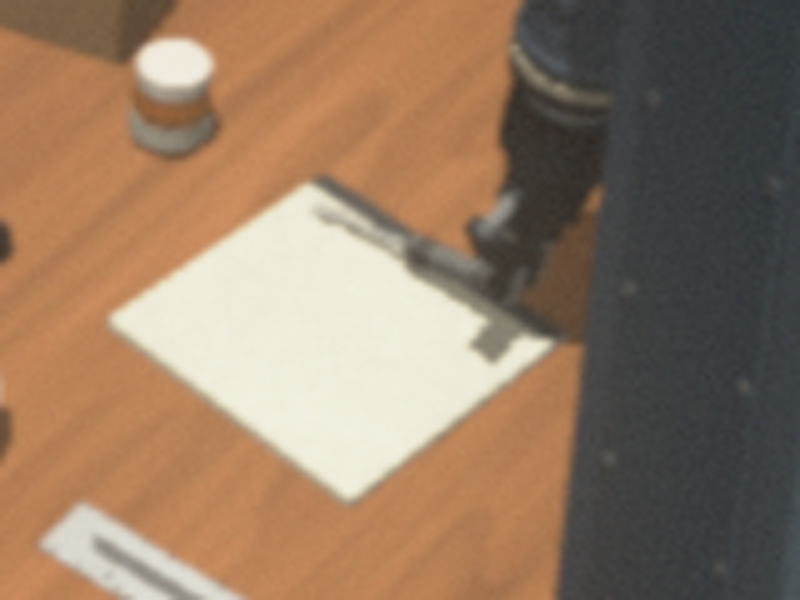

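step_arm([
  {"dx": -4,"dy": 0,"dz": -12,"spin": 0,"hand": 18.1},
  {"dx": -2,"dy": 0,"dz": -12,"spin": 0,"hand": 18.1},
  {"dx": 0,"dy": 0,"dz": 0,"spin": 0,"hand": 18.1},
])

```text
clock: 14.0
tcp_pos: [0.4097, -0.2796, 0.2001]
tool_rot: [0.017, -0.056, -0.695, 0.717]
force: [-1.4, 0.5, 0.3]
width: 0.0156
```

```bash
python3 -c "
from h import *
st()
cap('side');c=load('side');crop(c,320,80,480,200,5,'s17.png')"
```

```text
t 14.00 tcp [ 409.7 -279.6  200.1] jaw -95.99 tilt [ 0.054 -0.034 -0.998] q [-3.430e+01  1.780e+01 -2.610e+01  4.240e+01  1.000e-01  1.516e+02] F [-1.4  0.5  0.3] M [0.03 0.08 0.  ] w 15.6
```

View pics/s17.png

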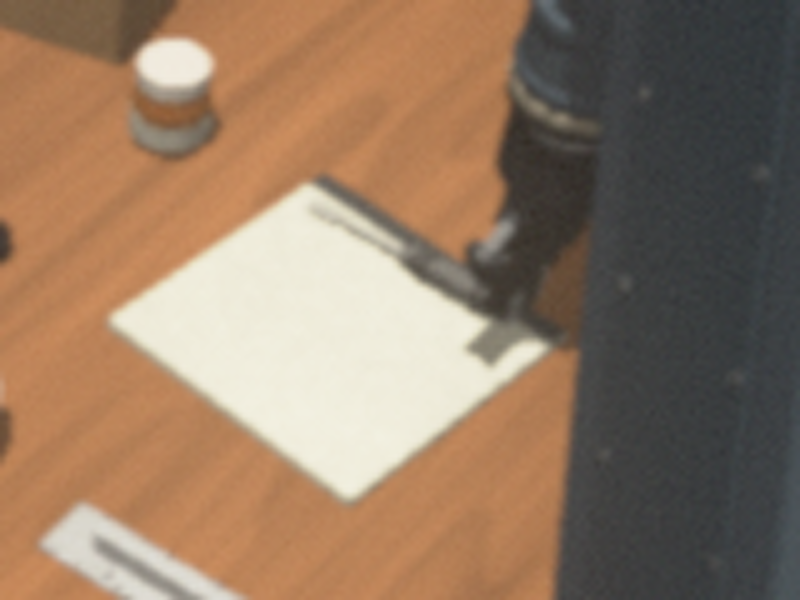

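Almost flat; lower the last bit, open, rise and step aside.

step_arm([
  {"dx": -1,"dy": 0,"dz": -9,"spin": 0,"hand": 18.1},
  {"dx": 0,"dy": 0,"dz": 0,"spin": 0,"hand": 19.5},
  {"dx": 0,"dy": 0,"dz": 0,"spin": 0,"hand": 30},
  {"dx": 0,"dy": 0,"dz": 10,"spin": 0,"hand": 40},
  {"dx": 0,"dy": 0,"dz": 30,"spin": 0,"hand": 45},
  {"dx": -5,"dy": 0,"dz": 40,"spin": 0,"hand": 45},
  {"dx": -10,"dy": 40,"dz": 40,"spin": 0,"hand": 45},
  {"dx": 0,"dy": 50,"dz": 40,"spin": 0,"hand": 45},
  {"dx": 0,"dy": 50,"dz": 0,"spin": 0,"hand": 45},
  {"dx": 0,"dy": 50,"dz": 0,"spin": 0,"hand": 45},
])

```text
clock: 15.05
tcp_pos: [0.3943, -0.1061, 0.3482]
tool_rot: [0.017, -0.062, -0.694, 0.717]
force: [1.2, -0.3, 0.2]
width: 0.0387
```

```bash
python3 -c "
from h import *
st()
c=cap('top','t17.png');crop(c,390,160,500,280,5,'p3.png')"
```

```text
t 15.05 tcp [ 394.3 -106.1  348.2] jaw -96.46 tilt [ 0.061 -0.037 -0.997] q [-14.7   0.4 -23.7  62.   -1.2 171.7] F [ 1.2 -0.3  0.2] M [ 0.08 -0.    0.02] w 38.7
```

View pics/p3.png

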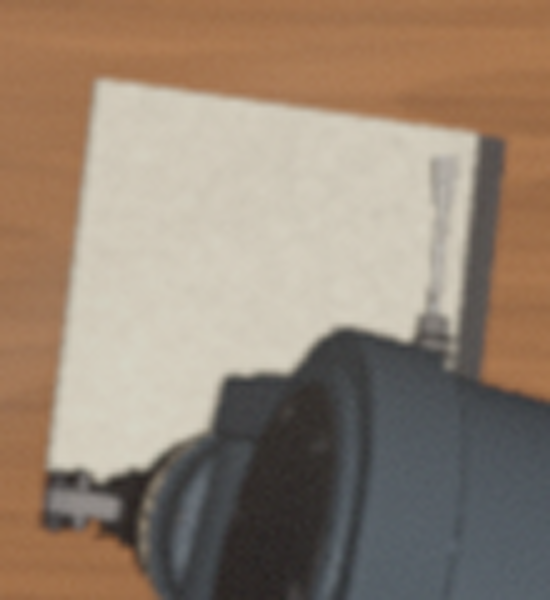

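View pics/t17.png

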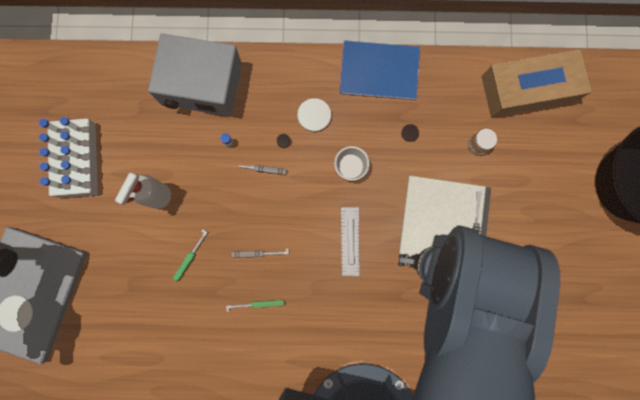

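step_arm([
  {"dx": 5,"dy": 40,"dz": 0,"spin": 0.145,"hand": 45},
  {"dx": 5,"dy": 45,"dz": 0,"spin": 0.145,"hand": 45},
  {"dx": 5,"dy": 45,"dz": 0,"spin": 0.145,"hand": 45},
  {"dx": 5,"dy": 45,"dz": 0,"spin": 0.145,"hand": 45},
  {"dx": 5,"dy": 45,"dz": 0,"spin": 0.145,"hand": 45},
  {"dx": 0,"dy": 45,"dz": 0,"spin": 0.145,"hand": 45},
  {"dx": 0,"dy": 45,"dz": 0,"spin": 0.145,"hand": 45},
  {"dx": 0,"dy": 40,"dz": 0,"spin": 0.145,"hand": 45},
  {"dx": 0,"dy": 35,"dz": 0,"spin": 0.145,"hand": 45},
  {"dx": 0,"dy": 30,"dz": 0,"spin": 0.145,"hand": 45},
])

```text
clock: 16.1
tcp_pos: [0.4153, 0.3317, 0.3602]
tool_rot: [0.481, -0.423, 0.551, -0.534]
force: [0.3, -0.4, 0.6]
width: 0.0386
```

```bash
python3 -c "
from h import *
st()
c=cap('top','t18.png');crop(c,390,160,500,280,5,'p4.png')"
```

```text
t 16.10 tcp [415.3 331.7 360.2] jaw -10.48 tilt [ 0.047  0.071 -0.996] q [ 38.2  13.9  -6.4  65.1   1.5 138.7] F [ 0.3 -0.4  0.6] M [-0.09  0.05  0.03] w 38.6
```

View pics/p4.png

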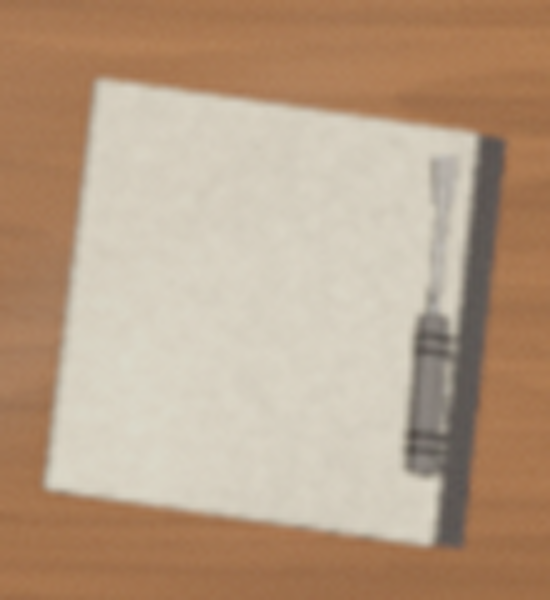

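View pics/t18.png

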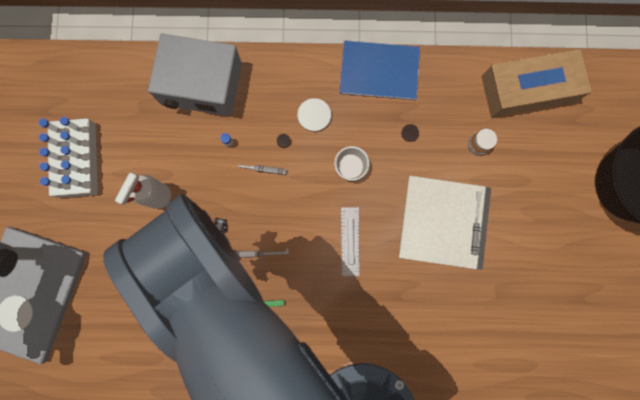

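step_arm([
  {"dx": 0,"dy": 0,"dz": 0,"spin": 0,"hand": 45},
  {"dx": 0,"dy": 0,"dz": 0,"spin": 0,"hand": 45},
  {"dx": 0,"dy": 0,"dz": 0,"spin": 0.08,"hand": 45},
  {"dx": 0,"dy": 0,"dz": 0,"spin": 0.08,"hand": 45},
  {"dx": 0,"dy": 0,"dz": 0,"spin": 0.08,"hand": 45},
])

```text
clock: 16.65
tcp_pos: [0.4149, 0.3331, 0.3627]
tool_rot: [0.545, -0.489, 0.494, -0.469]
force: [0.7, -0.1, -0.3]
width: 0.0384
```

```bash
python3 -c "
from h import *
st()
c=load('top')
inst(c,390,160,5,(421,473),(430,316),(443,156),.020,.015)
crop(c,220,145,300,265,6,'p5.png')"
```

```text
t 16.65 tcp [414.9 333.1 362.7] jaw 3.98 tilt [ 0.029  0.082 -0.996] q [ 38.   14.2  -5.7  65.9   2.7 124.1] F [ 0.7 -0.1 -0.3] M [-0.09  0.04  0.02] w 38.4
butt [ 0.422  -0.2849] front [ 0.5041 -0.2913] tip [ 0.5898 -0.3018] len 0.1686 yaw -5.74
```

View pics/p5.png

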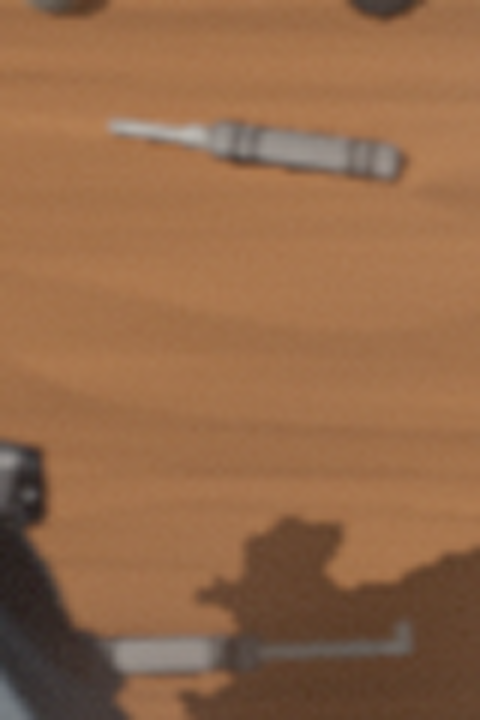

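step_arm([
  {"dx": -3,"dy": 3,"dz": -30,"spin": -0.02,"hand": 40},
  {"dx": -3,"dy": 3,"dz": -40,"spin": 0,"hand": 35},
  {"dx": -3,"dy": 3,"dz": -40,"spin": 0,"hand": 35},
  {"dx": 0,"dy": 0,"dz": -25,"spin": 0,"hand": 35},
  {"dx": 0,"dy": 0,"dz": 0,"spin": 0,"hand": 35},
])

```text
clock: 17.15
tcp_pos: [0.4067, 0.3364, 0.2279]
tool_rot: [0.539, -0.478, 0.501, -0.478]
force: [0.2, -0.1, 1.3]
width: 0.0302
```

```bash
cat >> h.py <<'E'
def G(h=.163):
    o=robot.get_obs();M=Ro.from_quat(np.roll(o['tool_rot'],-1)).as_matrix();print('G',((o['tcp_pos']+h*M[:,1])*1000).round(1))
E
python3 -c "
from h import *
st();G()
c=cap('side','s18.png');crop(c,250,200,350,290,7,'s18.png')"
```

```text
t 17.15 tcp [406.7 336.4 227.9] jaw 2.11 tilt [ 0.037  0.084 -0.996] q [ 38.9  18.8 -20.   46.5   2.4 126.8] F [ 0.2 -0.1  1.3] M [-0.05  0.04 -0.08] w 30.2
G [412.7 350.2  65.6]
```

View pics/s18.png

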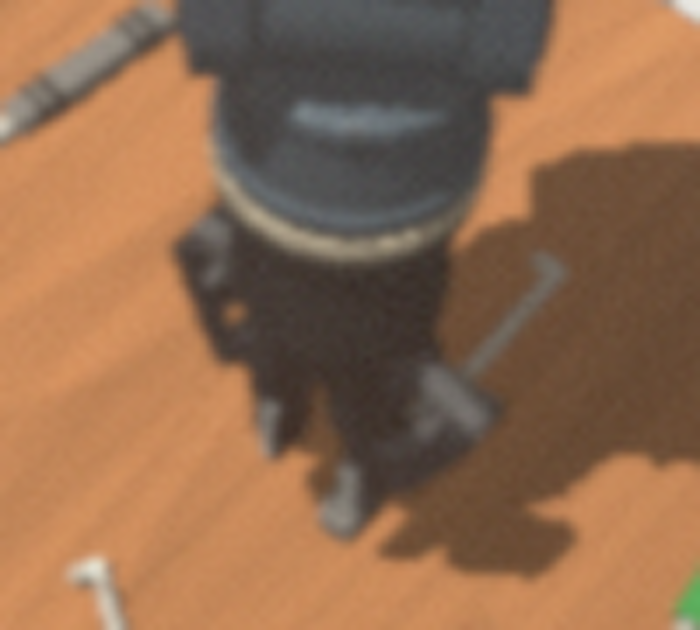

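step_arm([
  {"dx": -1,"dy": 4,"dz": -25,"spin": 0.01,"hand": 30},
  {"dx": -1,"dy": 1,"dz": -18,"spin": 0,"hand": 30},
  {"dx": 0,"dy": 0,"dz": 0,"spin": 0,"hand": 30},
])

```text
clock: 17.5
tcp_pos: [0.4077, 0.3417, 0.1919]
tool_rot: [0.544, -0.477, 0.499, -0.477]
force: [-0.6, -0.5, 1.1]
width: 0.0256
```

```bash
python3 -c "
from h import *
st();G()"
```

```text
t 17.50 tcp [407.7 341.7 191.9] jaw 2.41 tilt [ 0.043  0.09  -0.995] q [ 39.3  21.3 -22.4  41.    2.4 126.9] F [-0.6 -0.5  1.1] M [-0.07  0.01 -0.04] w 25.6
G [414.8 356.5  29.7]
```

step_arm([
  {"dx": -4,"dy": 0,"dz": -9,"spin": 0,"hand": 30},
  {"dx": 0,"dy": 0,"dz": 0,"spin": 0,"hand": 20},
  {"dx": 0,"dy": 0,"dz": 0,"spin": 0,"hand": 17.5},
  {"dx": 0,"dy": 0,"dz": 0,"spin": 0,"hand": 17.5},
  {"dx": 0,"dy": 0,"dz": 15,"spin": 0,"hand": 17.5},
  {"dx": 0,"dy": 0,"dz": 20,"spin": 0,"hand": 17.5},
  {"dx": 0,"dy": 0,"dz": 20,"spin": 0,"hand": 17.5},
  {"dx": 0,"dy": 0,"dz": 0,"spin": 0,"hand": 17.5},
])

```text
clock: 18.3
tcp_pos: [0.4055, 0.3423, 0.2462]
tool_rot: [0.546, -0.473, 0.499, -0.478]
force: [-0.0, 0.6, -0.8]
width: 0.0149
```

```bash
python3 -c "
from h import *
st();G()
c=cap('side');crop(c,250,190,370,290,6,'s19.png')"
```

```text
t 18.30 tcp [405.5 342.3 246.2] jaw 2.27 tilt [ 0.049  0.095 -0.994] q [ 39.5  17.6 -18.8  47.9   2.4 127.2] F [-0.   0.6 -0.8] M [-0.05  0.02  0.04] w 14.9
G [413.6 357.7  84.2]
```

View pics/s19.png

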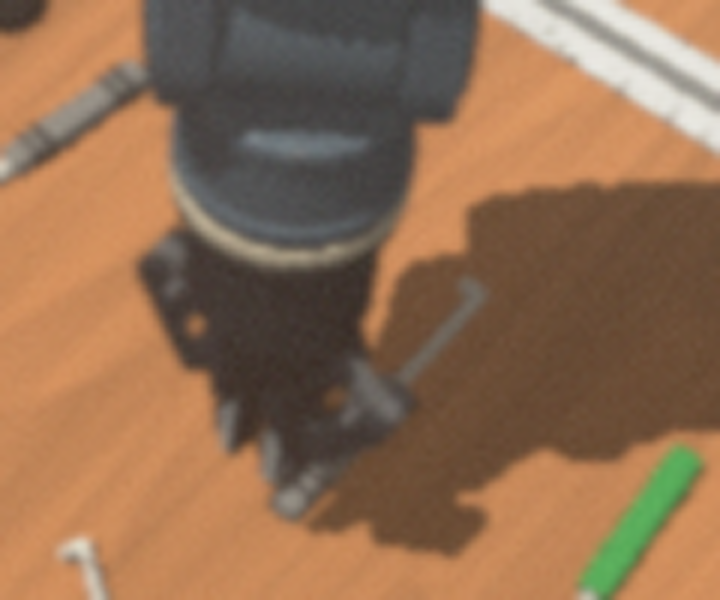

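```bash
python3 -c "
from h import *
c=load('side')
for x,y in((292,498),(305,480),(430,350),(470,300),(320,440)):
    print(bydepth(c,250+x/6-.4,190+y/6-.4).round(4))"
```

```text
[0.413  0.3446 0.017 ]
[0.4157 0.3329 0.0139]
[0.4178 0.2426 0.0103]
[0.4204 0.2101 0.012 ]
[0.3749 0.3638 0.1392]
```

step_arm([
  {"dx": 0,"dy": -3,"dz": 0,"spin": 0,"hand": 30},
  {"dx": -1,"dy": -4,"dz": -25,"spin": 0,"hand": 30},
  {"dx": -1,"dy": 0,"dz": -25,"spin": 0.01,"hand": 30},
  {"dx": -1,"dy": 0,"dz": -10,"spin": 0,"hand": 30},
  {"dx": 0,"dy": 0,"dz": 0,"spin": 0,"hand": 30},
])

```text
clock: 18.85
tcp_pos: [0.4014, 0.3335, 0.1813]
tool_rot: [0.547, -0.477, 0.497, -0.475]
force: [-0.1, 0.2, 0.8]
width: 0.0256
```

```bash
python3 -c "
from h import *
st();G()"
```

```text
t 18.85 tcp [401.4 333.5 181.3] jaw 2.85 tilt [ 0.046  0.093 -0.995] q [ 39.   20.9 -24.9  38.8   2.5 126.2] F [-0.1  0.2  0.8] M [-0.11  0.04 -0.  ] w 25.6
G [409.  348.7  19.2]
```

step_arm([
  {"dx": 1,"dy": 4,"dz": -2,"spin": 0,"hand": 30},
  {"dx": 0,"dy": 0,"dz": 0,"spin": 0,"hand": 20},
  {"dx": 0,"dy": 0,"dz": 0,"spin": 0,"hand": 17.5},
  {"dx": 0,"dy": 0,"dz": 0,"spin": 0,"hand": 17.5},
  {"dx": 0,"dy": 0,"dz": 0,"spin": 0,"hand": 17.5},
])

```text
clock: 19.35
tcp_pos: [0.4033, 0.3386, 0.1815]
tool_rot: [0.548, -0.476, 0.497, -0.475]
force: [0.3, -0.4, -1.3]
width: 0.0151
```

```bash
python3 -c "
from h import *
st();G()"
```

```text
t 19.35 tcp [403.3 338.6 181.5] jaw 2.82 tilt [ 0.048  0.095 -0.994] q [ 39.4  21.3 -24.3  38.8   2.4 126.5] F [ 0.3 -0.4 -1.3] M [-0.1   0.09 -0.01] w 15.1
G [411.2 354.   19.4]
```

step_arm([
  {"dx": 0,"dy": 0,"dz": 15,"spin": 0,"hand": 17.5},
  {"dx": 0,"dy": 0,"dz": 20,"spin": 0,"hand": 17.5},
  {"dx": 0,"dy": 0,"dz": 20,"spin": 0,"hand": 17.5},
  {"dx": 0,"dy": 0,"dz": 0,"spin": 0,"hand": 17.5},
])

```text
clock: 19.75
tcp_pos: [0.4031, 0.3384, 0.2387]
tool_rot: [0.548, -0.476, 0.497, -0.475]
force: [1.1, 0.8, -0.8]
width: 0.0152
```

```bash
python3 -c "
from h import *
st();G()
c=cap('side');crop(c,250,190,370,290,6,'s20.png')"
```

```text
t 19.75 tcp [403.1 338.4 238.7] jaw 2.82 tilt [ 0.048  0.095 -0.994] q [ 39.3  17.6 -20.   46.8   2.5 126.5] F [ 1.1  0.8 -0.8] M [0.01 0.09 0.04] w 15.2
G [410.9 353.8  76.7]
```

View pics/s20.png

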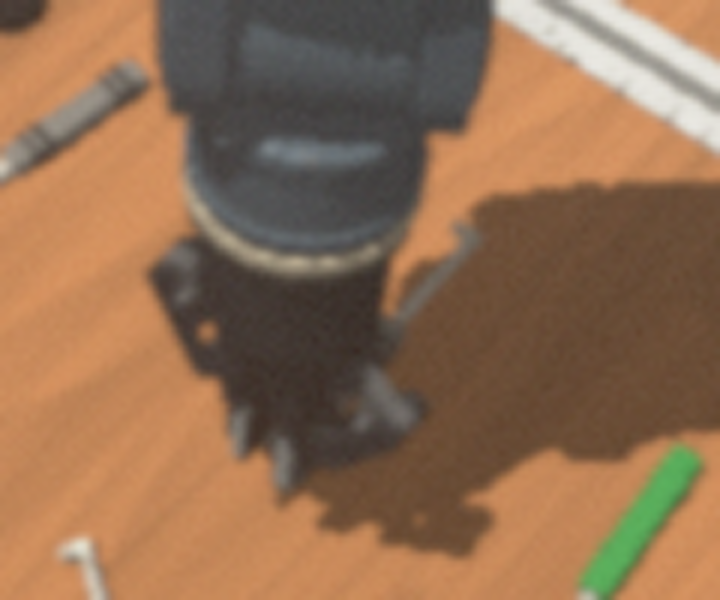

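step_arm([
  {"dx": 0,"dy": 0,"dz": 0,"spin": 0,"hand": 18},
  {"dx": 0,"dy": 0,"dz": 0,"spin": 0,"hand": 18},
  {"dx": 0,"dy": 0,"dz": 0,"spin": 0,"hand": 18.2},
  {"dx": 0,"dy": 0,"dz": 0,"spin": 0,"hand": 18.2},
])

```text
clock: 20.2
tcp_pos: [0.4021, 0.3375, 0.2349]
tool_rot: [0.546, -0.478, 0.497, -0.475]
force: [0.4, 0.9, -0.4]
width: 0.0153
```

```bash
python3 -c "
from h import *
st();G()
c=cap('side');crop(c,250,190,370,290,6,'s21.png')"
```

```text
t 20.20 tcp [402.1 337.5 234.9] jaw 2.83 tilt [ 0.044  0.092 -0.995] q [ 39.3  17.8 -20.3  46.5   2.5 126.5] F [ 0.4  0.9 -0.4] M [-0.08  0.07 -0.02] w 15.3
G [409.3 352.4  72.7]
```

View pics/s21.png

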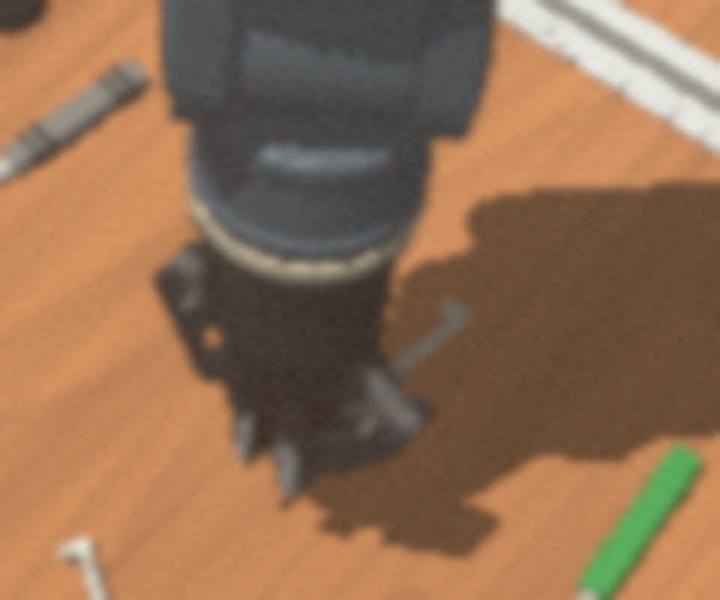

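Pivoting: the hook's tip has sunk. Raise with the light grip.

step_arm([
  {"dx": 0,"dy": 0,"dz": 20,"spin": 0,"hand": 18.2},
  {"dx": 0,"dy": 0,"dz": 20,"spin": 0,"hand": 18.2},
  {"dx": 0,"dy": 0,"dz": 20,"spin": 0,"hand": 18.2},
  {"dx": 0,"dy": 0,"dz": 10,"spin": 0,"hand": 18.2},
  {"dx": 0,"dy": 0,"dz": 0,"spin": 0,"hand": 18.2},
  {"dx": 0,"dy": 0,"dz": 0,"spin": 0,"hand": 16},
  {"dx": 0,"dy": 0,"dz": 20,"spin": 0,"hand": 14},
  {"dx": 0,"dy": 0,"dz": 20,"spin": 0,"hand": 14},
  {"dx": 0,"dy": 0,"dz": 0,"spin": 0,"hand": 14},
])

```text
clock: 21.15
tcp_pos: [0.4007, 0.3363, 0.342]
tool_rot: [0.543, -0.481, 0.498, -0.475]
force: [-0.3, 0.7, -0.4]
width: 0.013
```

```bash
python3 -c "
from h import *
st();G()
c=cap('side');crop(c,250,160,380,270,6,'s22.png')"
```

```text
t 21.15 tcp [400.7 336.3 342. ] jaw 2.84 tilt [ 0.037  0.086 -0.996] q [ 39.3  13.4  -9.8  62.1   2.4 126.5] F [-0.3  0.7 -0.4] M [-0.06  0.04 -0.01] w 13.0
G [406.7 350.3 179.7]
```

View pics/s22.png

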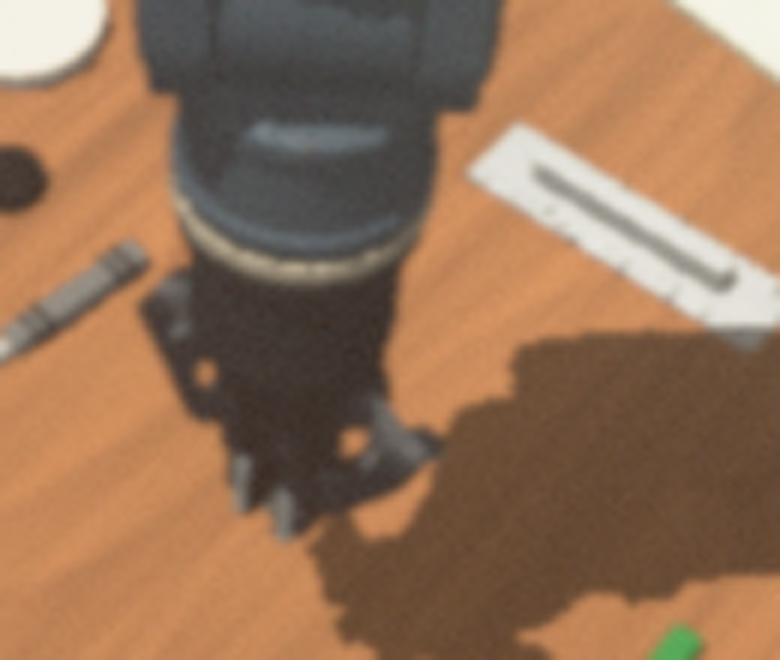

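```bash
python3 -c "
from h import *
c=cap('side','s23.png');c=cap('top','t23.png')"
```

```text
(no output)
```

View pics/s23.png

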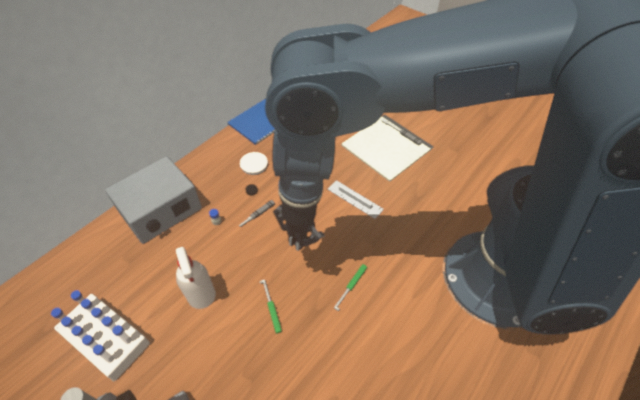

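View pics/t23.png

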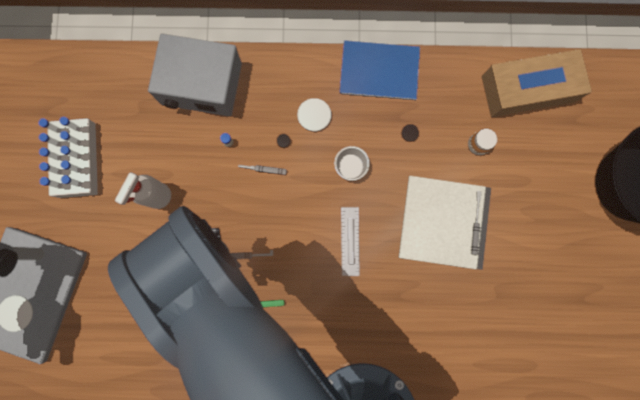

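```bash
python3 -c "
from h import *
c=load('top');crop(c,215,225,305,290,8,'p6.png')
for u in range(232,276,4):
    zz=[(bydepth(c,u,v).round(3).tolist(),v) for v in range(249,260)]
    print(u,max(zz,key=lambda a:a[0][2]))"
```

```text
232 ([0.401, 0.245, 0.611], 259)
236 ([0.4, 0.26, 0.483], 259)
240 ([0.404, 0.305, 0.142], 257)
244 ([0.412, 0.297, 0.136], 254)
248 ([0.412, 0.289, 0.125], 254)
252 ([0.41, 0.281, 0.115], 255)
256 ([0.412, 0.272, 0.105], 254)
260 ([0.413, 0.264, 0.096], 254)
264 ([0.413, 0.255, 0.088], 254)
268 ([0.411, 0.245, 0.081], 255)
272 ([0.418, 0.236, 0.074], 252)
```

View pics/p6.png

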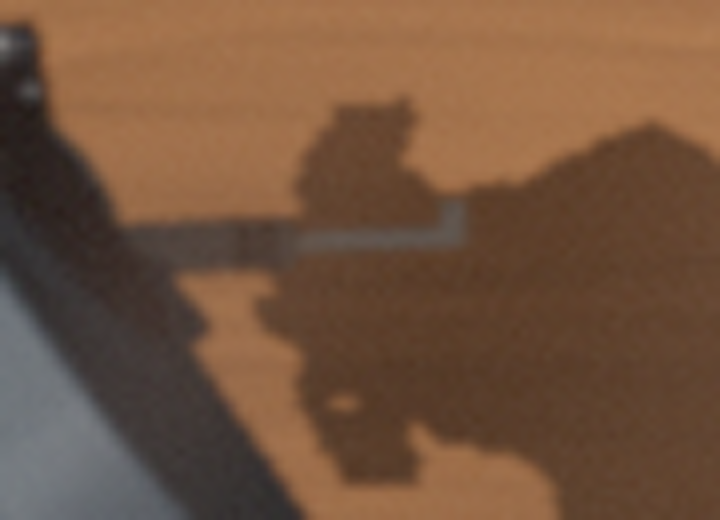

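step_arm([
  {"dx": 10,"dy": -10,"dz": 15,"spin": 0,"hand": 14},
  {"dx": 30,"dy": -26,"dz": 15,"spin": 0,"hand": 14},
  {"dx": 34,"dy": -30,"dz": 0,"spin": 0,"hand": 14},
  {"dx": 34,"dy": -30,"dz": 0,"spin": 0,"hand": 14},
  {"dx": 34,"dy": -30,"dz": 0,"spin": 0,"hand": 14},
  {"dx": 34,"dy": -30,"dz": 0,"spin": 0,"hand": 14},
  {"dx": 34,"dy": -30,"dz": 0,"spin": 0,"hand": 14},
  {"dx": 20,"dy": -15,"dz": 0,"spin": 0,"hand": 14},
  {"dx": 0,"dy": 0,"dz": 0,"spin": 0,"hand": 14},
])

```text
clock: 22.2
tcp_pos: [0.6358, 0.1248, 0.3575]
tool_rot: [0.538, -0.488, 0.5, -0.472]
force: [-0.6, -0.7, -1.0]
width: 0.0127
```

```bash
python3 -c "
from h import *
st();G()
c=cap('side');crop(c,240,100,370,200,6,'s24.png')
c=cap('top','t24.png')"
```

```text
t 22.20 tcp [635.8 124.8 357.5] jaw 3.07 tilt [ 0.021  0.078 -0.997] q [10.2 29.7 16.2 74.6  4.2 97.1] F [-0.6 -0.7 -1. ] M [-0.04  0.08 -0.02] w 12.7
G [639.2 137.6 195. ]
```

View pics/s24.png

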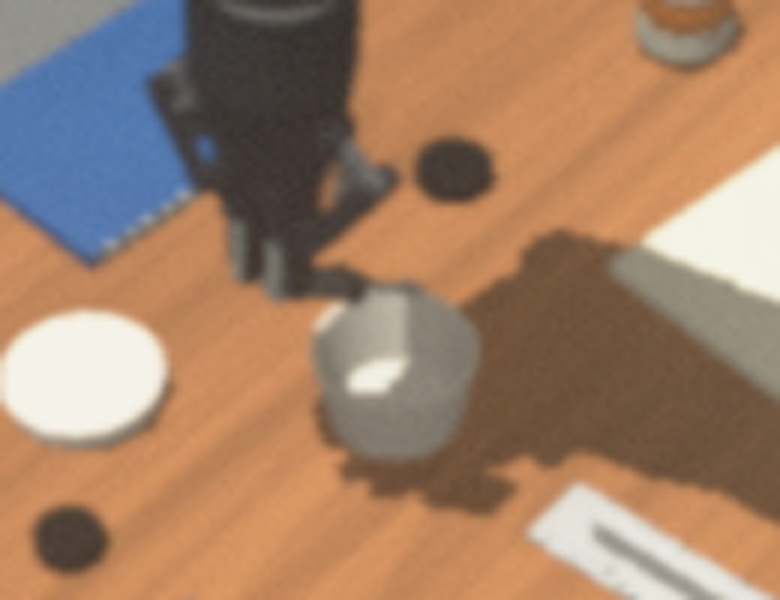

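View pics/t24.png

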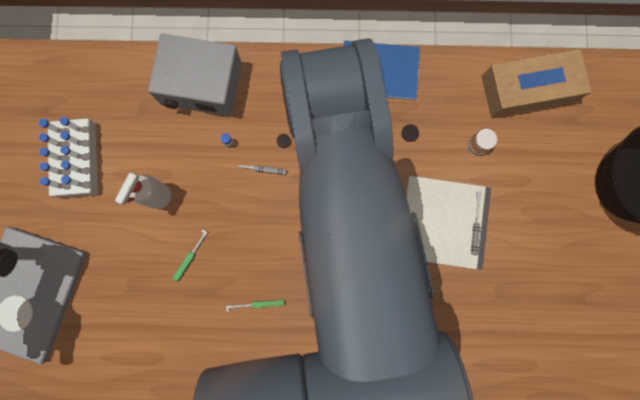

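```bash
python3 -c "
from h import *
c=load('side');crop(c,285,130,330,175,14,'s25.png')
print((proj(c,[.644,.0215,.088])-[285,130]+.5)*14)
print((proj(c,[.652,.0374,.05])-[285,130]+.5)*14)
for x,y in((300,285),(340,287),(360,290),(372,290),(390,292),(405,293)): print(bydepth(c,240+x/6-.4,100+y/6-.4).round(3))"
```

```text
[376.43770719 260.06522316]
[305.97197513 400.37223201]
[0.626 0.133 0.19 ]
[0.636 0.097 0.154]
[0.64  0.079 0.136]
[0.647 0.063 0.119]
[0.646 0.051 0.109]
[0.646 0.039 0.099]
```

View pics/s25.png

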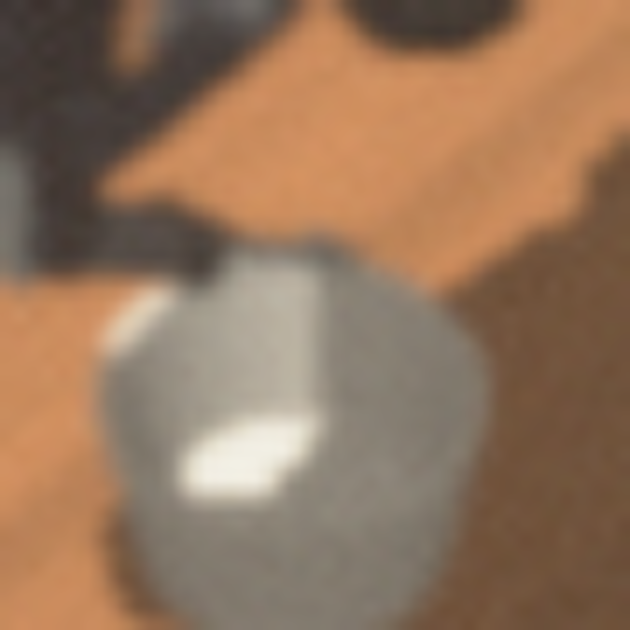

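step_arm([
  {"dx": 5,"dy": 0,"dz": -15,"spin": 0,"hand": 14},
  {"dx": 0,"dy": 0,"dz": -20,"spin": 0,"hand": 14},
  {"dx": 0,"dy": 0,"dz": -18,"spin": 0,"hand": 14},
  {"dx": 0,"dy": 0,"dz": 0,"spin": 0,"hand": 14},
])

```text
clock: 22.7
tcp_pos: [0.6362, 0.1301, 0.3022]
tool_rot: [0.539, -0.49, 0.499, -0.47]
force: [-0.4, 0.3, -1.0]
width: 0.0132
```

```bash
python3 -c "
from h import *
st();G()
c=cap('side');crop(c,270,120,350,180,10,'s26.png')
for x in range(290,325,3):
    print(x,max([bydepth(c,x,y).round(3).tolist() for y in range(146,160)],key=lambda a:a[2]))"
```

```text
t 22.70 tcp [636.2 130.1 302.2] jaw 3.4 tilt [ 0.018  0.079 -0.997] q [10.6 30.8 10.1 67.4  4.3 97.2] F [-0.4  0.3 -1. ] M [-0.07  0.05  0.02] w 13.2
G [639.1 143.  139.7]
290 [0.62, 0.138, 0.198]
293 [0.598, 0.149, 0.206]
296 [0.593, 0.141, 0.222]
299 [0.581, 0.143, 0.227]
302 [0.579, 0.133, 0.225]
305 [0.687, 0.005, 0.048]
308 [0.676, 0.001, 0.051]
311 [0.667, -0.002, 0.05]
314 [0.656, -0.004, 0.052]
317 [0.64, -0.001, 0.051]
320 [0.021, 0.728, 1.041]
323 [0.659, -0.055, 0.005]
```

View pics/s26.png

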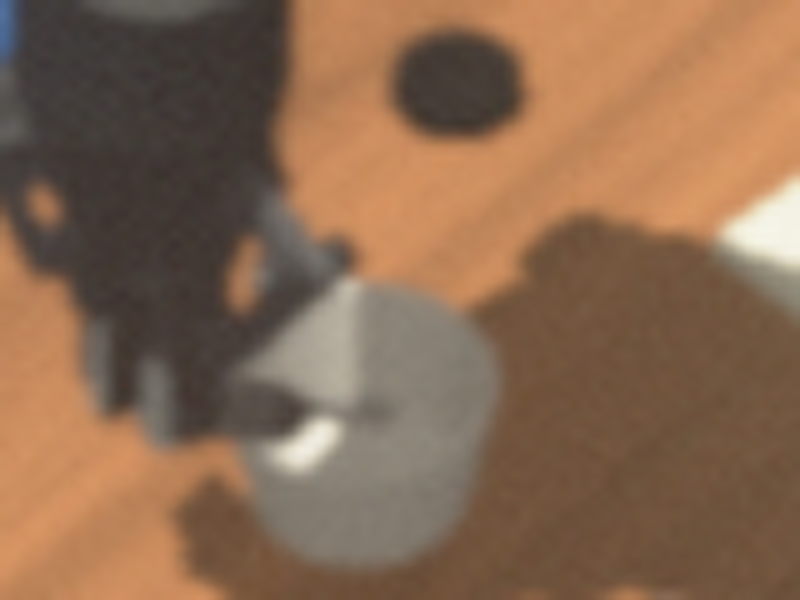

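step_arm([
  {"dx": 1,"dy": -6,"dz": -6,"spin": 0,"hand": 14},
  {"dx": 0,"dy": -1,"dz": -8,"spin": 0,"hand": 14},
  {"dx": 0,"dy": 0,"dz": 0,"spin": 0,"hand": 14},
])

```text
clock: 23.05
tcp_pos: [0.6373, 0.1237, 0.2911]
tool_rot: [0.541, -0.489, 0.498, -0.47]
force: [-0.3, 0.6, -1.2]
width: 0.0128
```

```bash
python3 -c "
from h import *
st();G()
c=cap('side');crop(c,270,120,350,180,10,'s27.png')
for x,y in ((240,410),(270,415),(330,418),(345,420),(370,420),(380,422),(390,425)): print(bydepth(c,270+x/10-.5,120+y/10-.5).round(3))"
```

```text
t 23.05 tcp [637.3 123.7 291.1] jaw 3.49 tilt [ 0.022  0.08  -0.997] q [10.  31.   8.7 65.7  4.3 96.6] F [-0.3  0.6 -1.2] M [-0.09  0.04  0.06] w 12.8
G [640.9 136.8 128.7]
[0.645 0.103 0.098]
[0.639 0.096 0.094]
[0.649 0.059 0.055]
[0.65  0.051 0.047]
[0.648 0.041 0.04 ]
[0.651 0.033 0.03 ]
[0.648 0.032 0.03 ]
```

View pics/s27.png

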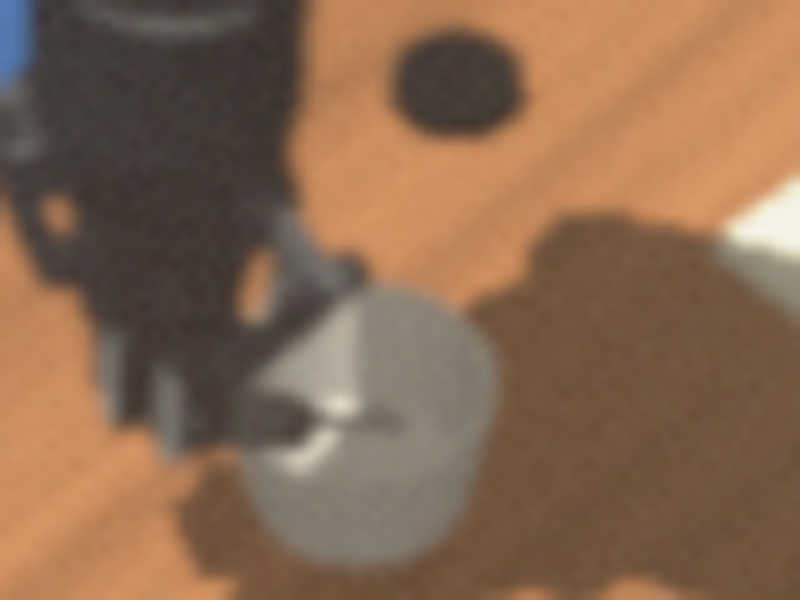

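step_arm([
  {"dx": 0,"dy": 0,"dz": -5,"spin": 0,"hand": 14},
  {"dx": 0,"dy": 0,"dz": 0,"spin": 0,"hand": 14},
  {"dx": 0,"dy": 0,"dz": 20,"spin": 0,"hand": 14},
  {"dx": 0,"dy": 0,"dz": 30,"spin": 0,"hand": 14},
  {"dx": 0,"dy": 0,"dz": 35,"spin": 0,"hand": 14},
  {"dx": -8,"dy": -15,"dz": 0,"spin": 0.07,"hand": 14},
  {"dx": -17,"dy": -35,"dz": 0,"spin": 0.138,"hand": 14},
  {"dx": -17,"dy": -37,"dz": 0,"spin": 0.138,"hand": 14},
  {"dx": -17,"dy": -37,"dz": 0,"spin": 0.138,"hand": 14},
  {"dx": -17,"dy": -37,"dz": 0,"spin": 0.138,"hand": 14},
])

```text
clock: 24.1
tcp_pos: [0.5597, -0.0376, 0.3758]
tool_rot: [0.664, -0.621, 0.315, -0.274]
force: [0.2, -0.1, -0.5]
width: 0.0133
```

step_arm([
  {"dx": -17,"dy": -37,"dz": 0,"spin": 0.138,"hand": 14},
  {"dx": -17,"dy": -37,"dz": 0,"spin": 0.138,"hand": 14},
  {"dx": -17,"dy": -37,"dz": 0,"spin": 0.138,"hand": 14},
  {"dx": -17,"dy": -37,"dz": 0,"spin": 0.138,"hand": 14},
  {"dx": -17,"dy": -25,"dz": 0,"spin": 0.138,"hand": 14},
  {"dx": -10,"dy": -10,"dz": 0,"spin": 0.07,"hand": 14},
  {"dx": 0,"dy": 0,"dz": 0,"spin": 0,"hand": 14},
])

```text
clock: 24.8
tcp_pos: [0.458, -0.2314, 0.3778]
tool_rot: [0.718, -0.694, 0.05, 0.003]
force: [0.2, 0.4, -1.0]
width: 0.0128
```

```bash
python3 -c "
from h import *
st();G()
c=cap('side');crop(c,320,60,480,180,5,'s28.png')"
```

```text
t 24.80 tcp [ 458.  -231.4  377.8] jaw 86.09 tilt [-0.073  0.036 -0.997] q [-26.8  16.8   0.1  77.9  -0.  -23. ] F [ 0.2  0.4 -1. ] M [-0.   -0.1  -0.05] w 12.8
G [ 446.  -225.4  215.4]
```

View pics/s28.png

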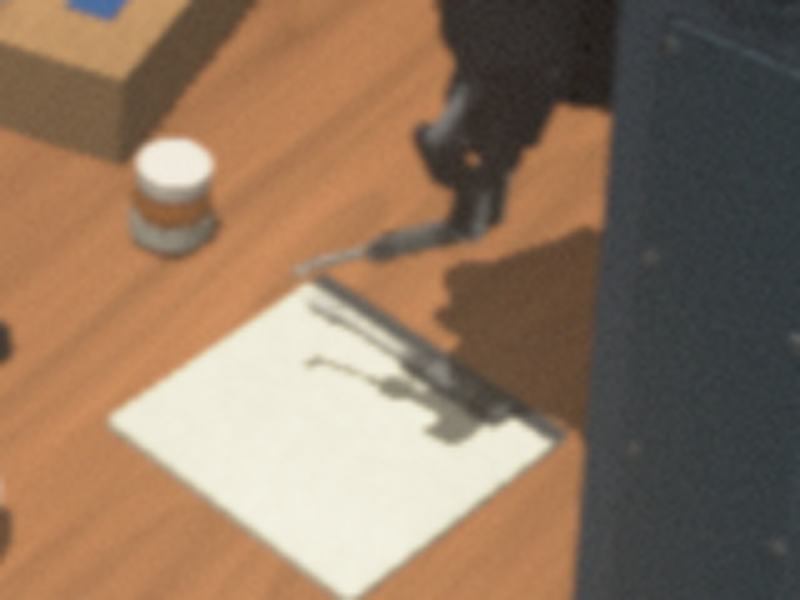

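step_arm([
  {"dx": 3,"dy": -4,"dz": -20,"spin": -0.03,"hand": 14},
  {"dx": 3,"dy": -4,"dz": -25,"spin": -0.03,"hand": 14},
  {"dx": 0,"dy": 0,"dz": -20,"spin": 0,"hand": 14},
  {"dx": 0,"dy": 0,"dz": 0,"spin": 0,"hand": 14},
])

```text
clock: 25.25
tcp_pos: [0.4671, -0.2366, 0.3121]
tool_rot: [0.718, -0.692, 0.073, -0.024]
force: [-0.2, -0.1, 0.6]
width: 0.0126
```

```bash
python3 -c "
from h import *
st();G()
c=cap('side');crop(c,320,60,480,180,5,'s29.png')"
```

```text
t 25.25 tcp [ 467.1 -236.6  312.1] jaw 82.05 tilt [-0.066  0.041 -0.997] q [-27.   19.5  -5.9  69.1   0.4 -19.1] F [-0.2 -0.1  0.6] M [-0.05 -0.05  0.02] w 12.6
G [ 456.3 -230.   149.6]
```

View pics/s29.png

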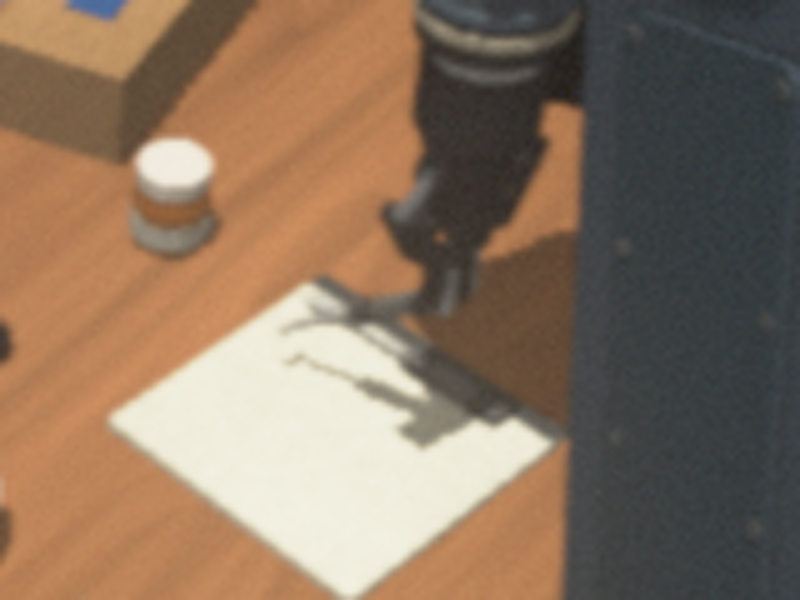

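step_arm([
  {"dx": 0,"dy": -1,"dz": -18,"spin": 0.01,"hand": 16},
  {"dx": 0,"dy": 0,"dz": 0,"spin": 0,"hand": 17.5},
  {"dx": 0,"dy": 0,"dz": 0,"spin": 0,"hand": 18.1},
  {"dx": -9,"dy": 0,"dz": -12,"spin": 0,"hand": 18.1},
  {"dx": -12,"dy": 0,"dz": -15,"spin": 0,"hand": 18.1},
  {"dx": -10,"dy": 0,"dz": -15,"spin": 0,"hand": 18.1},
  {"dx": 0,"dy": 0,"dz": 0,"spin": 0,"hand": 18.1},
])

```text
clock: 26.0
tcp_pos: [0.4396, -0.2367, 0.2618]
tool_rot: [0.716, -0.694, 0.066, -0.025]
force: [-0.8, 0.2, 0.7]
width: 0.0156
```

```bash
python3 -c "
from h import *
st();G()
c=cap('side');crop(c,320,60,480,180,5,'s30.png')"
```

```text
t 26.00 tcp [ 439.6 -236.7  261.8] jaw 82.59 tilt [-0.055  0.035 -0.998] q [-28.4  18.4 -15.1  60.2   0.2 -21. ] F [-0.8  0.2  0.7] M [-0.08 -0.03 -0.  ] w 15.6
G [ 430.7 -231.1   99.2]
```

View pics/s30.png

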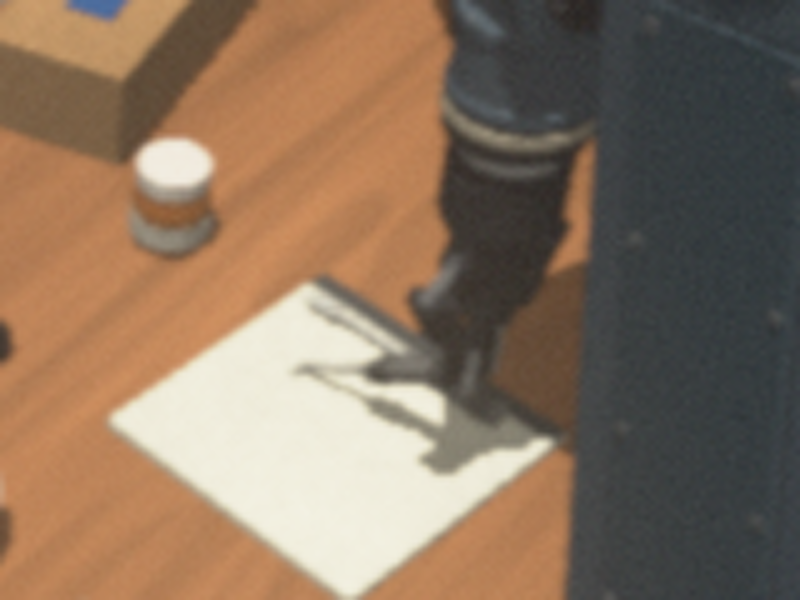

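step_arm([
  {"dx": -8,"dy": 1,"dz": -14,"spin": 0,"hand": 18.1},
  {"dx": -6,"dy": 1,"dz": -14,"spin": 0,"hand": 18.1},
  {"dx": -4,"dy": 1,"dz": -14,"spin": 0,"hand": 18.1},
  {"dx": -3,"dy": 0,"dz": -12,"spin": 0,"hand": 18.1},
  {"dx": -2,"dy": 0,"dz": -10,"spin": 0,"hand": 18.1},
  {"dx": 0,"dy": 0,"dz": 0,"spin": 0,"hand": 18.1},
])

```text
clock: 26.65
tcp_pos: [0.4233, -0.2356, 0.206]
tool_rot: [0.714, -0.697, 0.061, -0.03]
force: [0.1, 0.6, 0.2]
width: 0.0155
```

```bash
python3 -c "
from h import *
st();G()
c=cap('side');crop(c,320,60,480,180,5,'s31.png')"
```

```text
t 26.65 tcp [ 423.3 -235.6  206. ] jaw 82.59 tilt [-0.041  0.028 -0.999] q [-29.2  19.5 -22.6  50.8   0.2 -21.8] F [0.1 0.6 0.2] M [-0.01 -0.01  0.02] w 15.5
G [ 416.6 -231.    43.2]
```

View pics/s31.png

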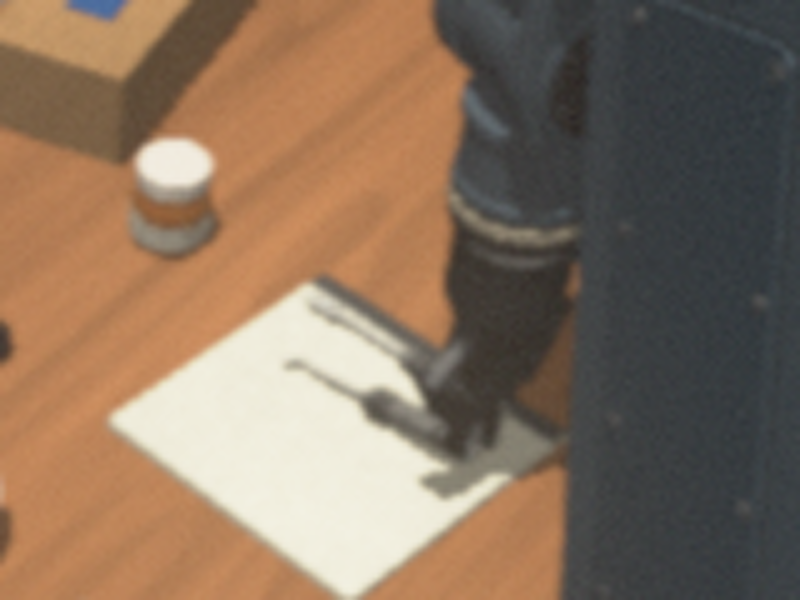

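step_arm([
  {"dx": -1,"dy": 0,"dz": -9,"spin": 0,"hand": 18.1},
  {"dx": -1,"dy": 0,"dz": -5,"spin": 0,"hand": 18.1},
  {"dx": 0,"dy": 0,"dz": 0,"spin": 0,"hand": 19.5},
  {"dx": 0,"dy": 0,"dz": 0,"spin": 0,"hand": 28},
  {"dx": 0,"dy": 0,"dz": 15,"spin": 0,"hand": 30},
  {"dx": 0,"dy": 0,"dz": 40,"spin": 0,"hand": 35},
  {"dx": 0,"dy": 10,"dz": 45,"spin": 0,"hand": 35},
  {"dx": 10,"dy": 35,"dz": 45,"spin": 0.14,"hand": 35},
  {"dx": 20,"dy": 40,"dz": 0,"spin": 0.145,"hand": 35},
  {"dx": 22,"dy": 42,"dz": 0,"spin": 0.145,"hand": 35},
])

```text
clock: 27.7
tcp_pos: [0.4719, -0.1137, 0.3387]
tool_rot: [0.703, -0.694, -0.092, 0.123]
force: [1.3, -1.8, 0.9]
width: 0.0299
```

```bash
python3 -c "
from h import *
st();G()"
```

```text
t 27.70 tcp [ 471.9 -113.7  338.7] jaw 107.43 tilt [-0.045  0.005 -0.999] q [-13.5  13.3 -10.3  69.   -0.3 -30.9] F [ 1.3 -1.8  0.9] M [-0.05 -0.12 -0.04] w 29.9
G [ 464.6 -112.8  175.8]
```

step_arm([
  {"dx": 20,"dy": 42,"dz": 0,"spin": 0.145,"hand": 35},
  {"dx": 20,"dy": 42,"dz": 0,"spin": 0.145,"hand": 35},
  {"dx": 20,"dy": 42,"dz": 0,"spin": 0.145,"hand": 35},
  {"dx": 20,"dy": 42,"dz": 0,"spin": 0.145,"hand": 35},
  {"dx": 20,"dy": 42,"dz": 0,"spin": 0.145,"hand": 35},
  {"dx": 20,"dy": 42,"dz": 0,"spin": 0.145,"hand": 35},
  {"dx": 20,"dy": 30,"dz": 0,"spin": 0.145,"hand": 35},
  {"dx": 15,"dy": 20,"dz": 0,"spin": 0.1,"hand": 35},
  {"dx": 0,"dy": 0,"dz": 0,"spin": 0,"hand": 35},
])

```text
clock: 28.6
tcp_pos: [0.6319, 0.2081, 0.3412]
tool_rot: [-0.519, 0.529, 0.461, -0.487]
force: [0.5, -0.4, 0.3]
width: 0.0297
```

```bash
python3 -c "
from h import *
st();G()
c=cap('top','t32.png');crop(c,390,160,500,280,5,'p7.png');crop(c,220,140,310,200,8,'p8.png')"
```

```text
t 28.60 tcp [631.9 208.1 341.2] jaw 174.28 tilt [-0.018 -0.035 -0.999] q [ 18.6  34.5  21.9  79.   -1.6 -65.7] F [ 0.5 -0.4  0.3] M [ 0.05 -0.06 -0.01] w 29.7
G [628.9 202.4 178.4]
```

View pics/p7.png

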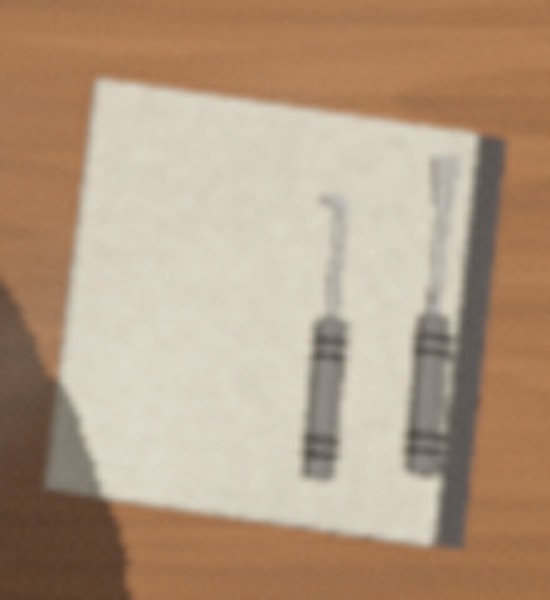

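View pics/p8.png

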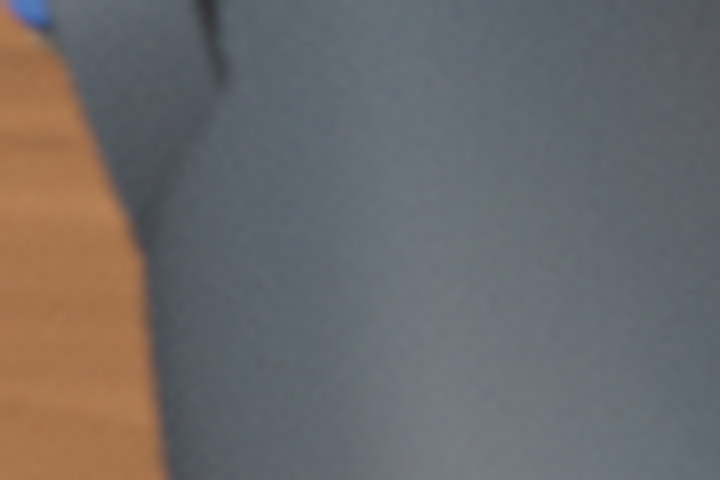

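View pics/t32.png

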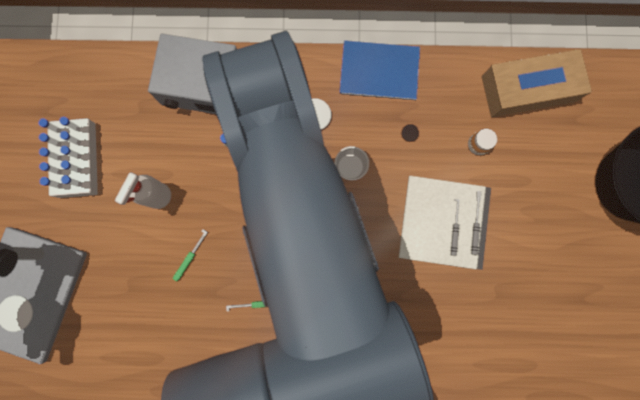

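```bash
python3 -c "
from h import *
c=load('top')
inst(c,220,145,6,(402,164),(210,138),(108,126))
inst(c,200,150,6,(521,132),(328,107),(229,96))
inst(c,390,160,5,(319,478),(331,320),(340,198),.020,.015)
c=cap('side');crop(c,190,160,320,260,6,'s33.png')"
```

```text
butt [0.6331 0.2081] front [0.6435 0.2941] tip [0.6488 0.3404] len 0.1332 yaw 83.24
butt [0.634  0.2086] front [0.6439 0.295 ] tip [0.6488 0.34  ] len 0.1322 yaw 83.58
butt [ 0.4186 -0.2317] front [ 0.5012 -0.2393] tip [ 0.5664 -0.2466] len 0.1486 yaw -5.78
```

View pics/s33.png

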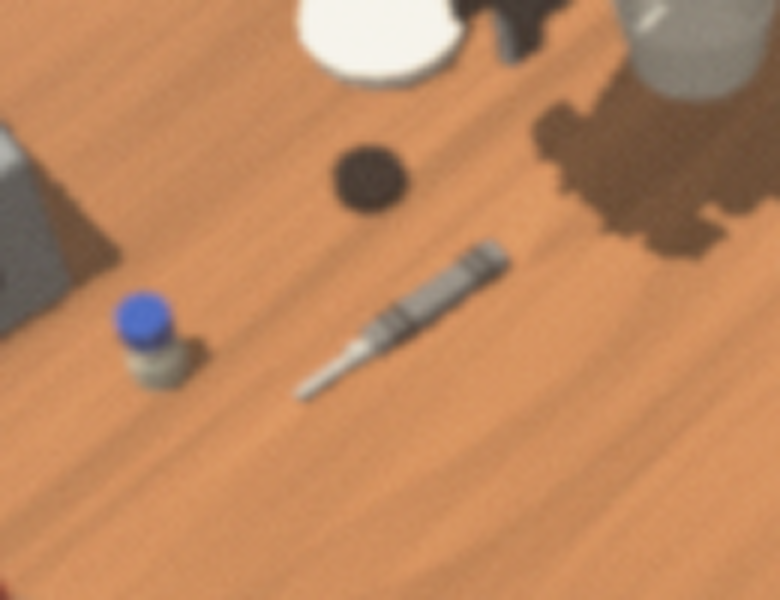

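step_arm([
  {"dx": 2,"dy": 0,"dz": -30,"spin": -0.015,"hand": 32},
  {"dx": 2,"dy": 0,"dz": -40,"spin": 0,"hand": 32},
  {"dx": 0,"dy": 0,"dz": -40,"spin": 0,"hand": 32},
  {"dx": 0,"dy": 0,"dz": -15,"spin": 0,"hand": 30},
  {"dx": 0,"dy": 0,"dz": 0,"spin": 0,"hand": 30},
])

```text
clock: 29.2
tcp_pos: [0.6333, 0.2007, 0.2158]
tool_rot: [-0.527, 0.538, 0.453, -0.478]
force: [0.5, -0.7, 0.5]
width: 0.0254
```

```bash
python3 -c "
from h import *
st();G()"
```

```text
t 29.20 tcp [633.3 200.7 215.8] jaw 172.34 tilt [-0.016 -0.034 -0.999] q [ 17.9  37.4   8.5  62.6  -1.6 -64.4] F [ 0.5 -0.7  0.5] M [-0.02  0.04 -0.02] w 25.4
G [630.7 195.1  52.9]
```

step_arm([
  {"dx": 2,"dy": 8,"dz": -18,"spin": 0.018,"hand": 30},
  {"dx": 0,"dy": 2,"dz": -16,"spin": 0,"hand": 30},
  {"dx": 0,"dy": 0,"dz": 0,"spin": 0,"hand": 30},
])

```text
clock: 29.5
tcp_pos: [0.6355, 0.2085, 0.1851]
tool_rot: [-0.523, 0.535, 0.458, -0.48]
force: [-0.4, 0.0, 0.3]
width: 0.0256
```

```bash
python3 -c "
from h import *
st();G()"
```

```text
t 29.50 tcp [635.5 208.5 185.1] jaw 173.08 tilt [-0.013 -0.034 -0.999] q [ 18.5  39.2   7.   59.1  -1.6 -64.6] F [-0.4  0.   0.3] M [ 0.02 -0.04 -0.02] w 25.6
G [633.5 203.   22.2]
```

step_arm([
  {"dx": 0,"dy": 1,"dz": -5,"spin": 0,"hand": 30},
  {"dx": 0,"dy": 0,"dz": 0,"spin": 0,"hand": 20},
  {"dx": 0,"dy": 0,"dz": 0,"spin": 0,"hand": 17.5},
  {"dx": 0,"dy": 0,"dz": 0,"spin": 0,"hand": 17.5},
  {"dx": 0,"dy": 0,"dz": 15,"spin": 0,"hand": 17.5},
  {"dx": 0,"dy": 0,"dz": 20,"spin": 0,"hand": 17.5},
  {"dx": 0,"dy": 0,"dz": 15,"spin": 0,"hand": 17.5},
  {"dx": 0,"dy": 0,"dz": 0,"spin": 0,"hand": 18},
  {"dx": 0,"dy": 0,"dz": 0,"spin": 0,"hand": 18},
])

```text
clock: 30.4
tcp_pos: [0.6365, 0.2084, 0.2375]
tool_rot: [-0.523, 0.537, 0.459, -0.477]
force: [-0.6, 0.0, -0.3]
width: 0.0152
```

```bash
python3 -c "
from h import *
st();G()
c=cap('side');crop(c,190,140,320,240,6,'s34.png')"
```

```text
t 30.40 tcp [636.5 208.4 237.5] jaw 172.91 tilt [-0.007 -0.032 -0.999] q [ 18.5  36.9  11.   65.   -1.6 -64.4] F [-0.6  0.  -0.3] M [0.01 0.04 0.07] w 15.2
G [635.4 203.1  74.6]
```

View pics/s34.png

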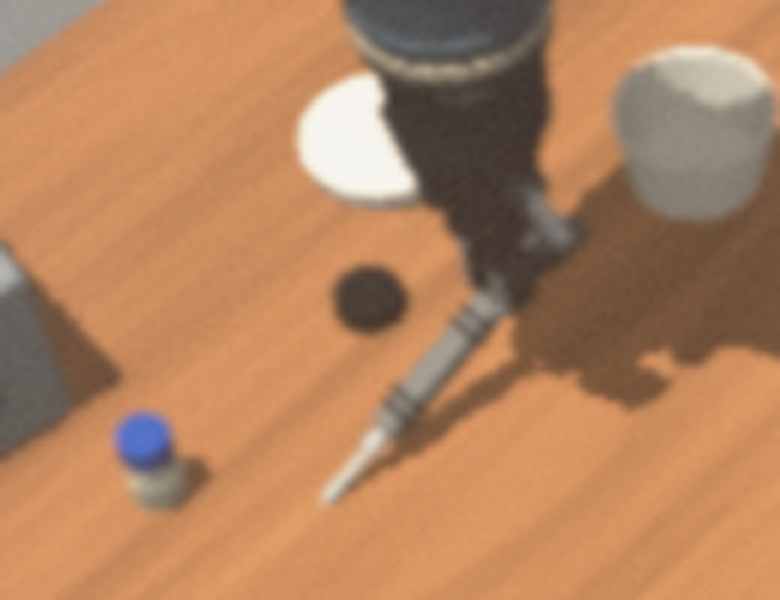

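Drooping already. Let it go on with a light grip, then raise.

step_arm([
  {"dx": 0,"dy": 0,"dz": 0,"spin": 0,"hand": 18.2},
  {"dx": 0,"dy": 0,"dz": 20,"spin": 0,"hand": 18.2},
  {"dx": 0,"dy": 0,"dz": 20,"spin": 0,"hand": 18.2},
  {"dx": 0,"dy": 0,"dz": 20,"spin": 0,"hand": 18.2},
  {"dx": 0,"dy": 0,"dz": 0,"spin": 0,"hand": 18.2},
  {"dx": 0,"dy": 0,"dz": 0,"spin": 0,"hand": 16},
  {"dx": 0,"dy": 0,"dz": 20,"spin": 0,"hand": 14},
  {"dx": 0,"dy": 0,"dz": 20,"spin": 0,"hand": 14},
  {"dx": 0,"dy": 0,"dz": 0,"spin": 0,"hand": 14},
])

```text
clock: 31.35
tcp_pos: [0.6353, 0.2076, 0.3329]
tool_rot: [-0.524, 0.536, 0.455, -0.481]
force: [0.3, 0.5, -1.1]
width: 0.013
```

```bash
python3 -c "
from h import *
st();G()
c=cap('side');crop(c,190,120,320,220,6,'s35.png')"
```

```text
t 31.35 tcp [635.3 207.6 332.9] jaw 172.88 tilt [-0.016 -0.036 -0.999] q [ 18.4  34.9  21.4  78.   -1.7 -64.4] F [ 0.3  0.5 -1.1] M [ 0.   -0.04  0.04] w 13.0
G [632.7 201.7 170. ]
```

View pics/s35.png

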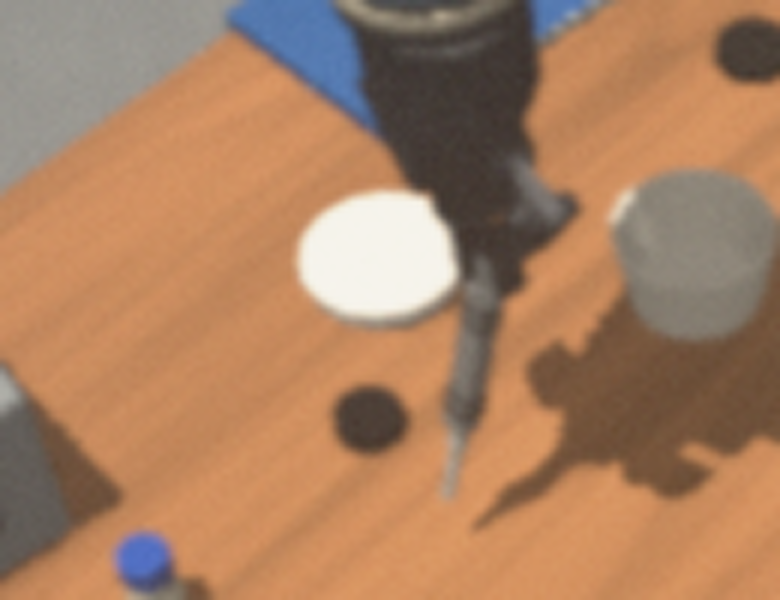

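```bash
python3 -c "
from h import *
c=load('side')
for x,y in((447,492),(450,480),(455,450),(462,400),(475,330)): print(bydepth(c,190+x/6-.4,120+y/6-.4).round(3))
c=load('top');
"
```

```text
[0.638 0.244 0.04 ]
[0.637 0.242 0.048]
[0.634 0.238 0.072]
[0.632 0.231 0.103]
[0.631 0.218 0.144]
```

step_arm([
  {"dx": 0,"dy": 0,"dz": 25,"spin": 0,"hand": 14},
  {"dx": 0,"dy": -10,"dz": 25,"spin": 0,"hand": 14},
  {"dx": 3,"dy": -30,"dz": 10,"spin": 0,"hand": 14},
  {"dx": 3,"dy": -36,"dz": 0,"spin": 0,"hand": 14},
  {"dx": 3,"dy": -36,"dz": 0,"spin": 0,"hand": 14},
  {"dx": 3,"dy": -36,"dz": 0,"spin": 0,"hand": 14},
  {"dx": 0,"dy": -30,"dz": 0,"spin": 0,"hand": 14},
  {"dx": 0,"dy": -18,"dz": 0,"spin": 0,"hand": 14},
  {"dx": 0,"dy": 0,"dz": 0,"spin": 0,"hand": 14},
])

```text
clock: 32.3
tcp_pos: [0.6461, 0.0052, 0.3768]
tool_rot: [-0.527, 0.532, 0.45, -0.487]
force: [-0.7, 0.8, -1.9]
width: 0.0128
```

```bash
python3 -c "
from h import *
o=st();G();t=o['tcp_pos']+[.004,.038,-.297]
c=cap('side');crop(c,250,100,360,190,7,'s36.png')
print(t,(proj(c,t)-[250,100])*7)
c2=cap('top');crop(c2,325,140,375,190,8,'pot2.png')"
```

```text
t 32.30 tcp [646.1   5.2 376.8] jaw 173.03 tilt [-0.034 -0.04  -0.999] q [  1.   32.   22.8  82.8  -2.2 -82.1] F [-0.7  0.8 -1.9] M [ 0.09 -0.01  0.01] w 12.8
G [640.5  -1.3 214. ]
[0.65006358 0.04317517 0.07979037] [387.84427183 369.89854561]
```

View pics/s36.png

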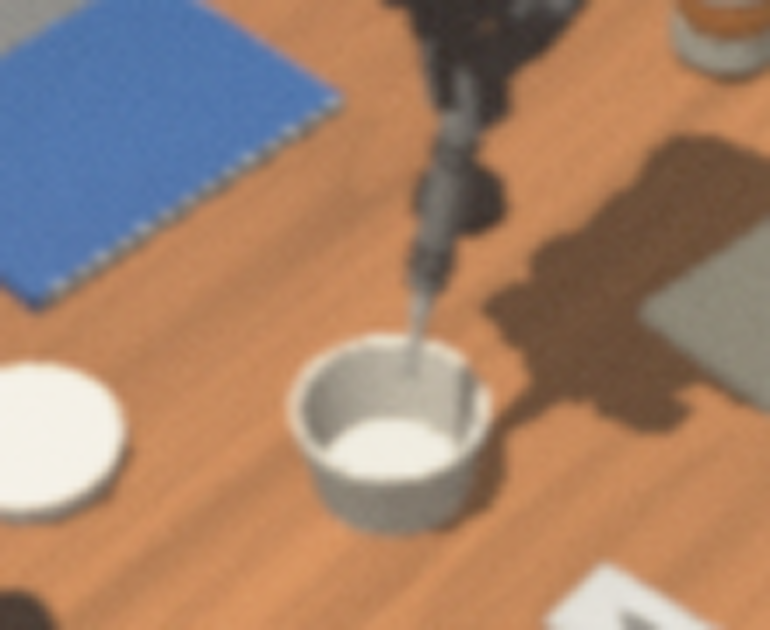

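step_arm([
  {"dx": 5,"dy": 0,"dz": -15,"spin": 0,"hand": 14},
  {"dx": 0,"dy": 0,"dz": -20,"spin": 0,"hand": 14},
  {"dx": 0,"dy": 0,"dz": -20,"spin": 0,"hand": 14},
  {"dx": 0,"dy": 0,"dz": -5,"spin": 0,"hand": 14},
  {"dx": 0,"dy": 0,"dz": 0,"spin": 0,"hand": 14},
])

```text
clock: 32.9
tcp_pos: [0.6511, 0.0132, 0.313]
tool_rot: [-0.526, 0.529, 0.452, -0.489]
force: [0.2, -0.3, 0.9]
width: 0.013
```

```bash
python3 -c "
from h import *
o=st();G()
c=cap('side');crop(c,250,100,360,190,7,'s37.png')"
```

```text
t 32.90 tcp [651.1  13.2 313. ] jaw 173.45 tilt [-0.035 -0.038 -0.999] q [  1.6  33.3  15.7  74.5  -2.1 -81.8] F [ 0.2 -0.3  0.9] M [ 0.02 -0.04  0.02] w 13.0
G [645.4   7.  150.2]
```

View pics/s37.png

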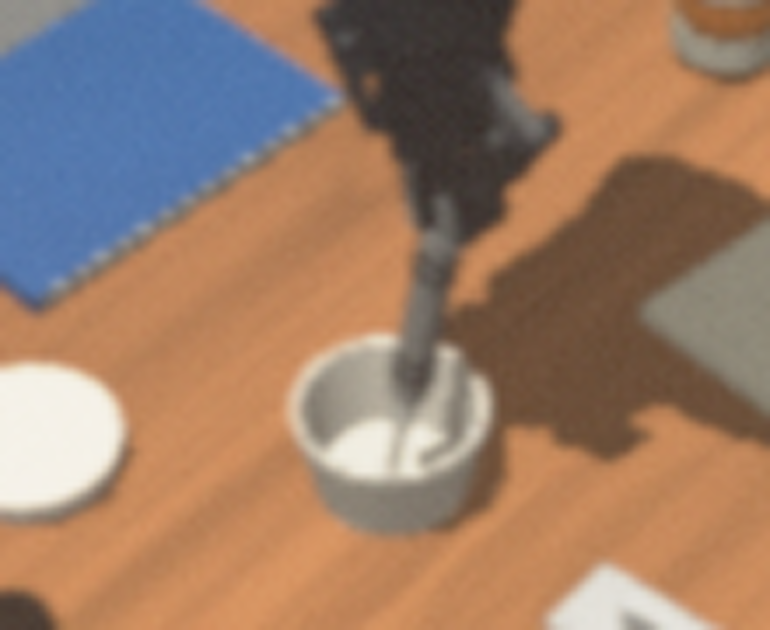

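step_arm([
  {"dx": 0,"dy": 0,"dz": 20,"spin": 0,"hand": 14},
  {"dx": 0,"dy": 0,"dz": 30,"spin": 0,"hand": 14},
  {"dx": 0,"dy": 0,"dz": 35,"spin": 0,"hand": 14},
  {"dx": -6,"dy": -10,"dz": 0,"spin": -0.07,"hand": 14},
  {"dx": -12,"dy": -19,"dz": 0,"spin": -0.144,"hand": 14},
  {"dx": -12,"dy": -19,"dz": 0,"spin": -0.144,"hand": 14},
  {"dx": -12,"dy": -19,"dz": 0,"spin": -0.144,"hand": 14},
  {"dx": -12,"dy": -19,"dz": 0,"spin": -0.144,"hand": 14},
  {"dx": -12,"dy": -19,"dz": 0,"spin": -0.144,"hand": 14},
  {"dx": -12,"dy": -19,"dz": 0,"spin": -0.144,"hand": 14},
])

```text
clock: 33.95
tcp_pos: [0.5715, -0.1086, 0.4128]
tool_rot: [0.689, -0.682, -0.161, 0.187]
force: [-0.5, 0.2, 0.0]
width: 0.0127
```

step_arm([
  {"dx": -12,"dy": -19,"dz": 0,"spin": -0.144,"hand": 14},
  {"dx": -12,"dy": -19,"dz": 0,"spin": -0.144,"hand": 14},
  {"dx": -12,"dy": -19,"dz": 0,"spin": -0.144,"hand": 14},
  {"dx": -12,"dy": -15,"dz": 0,"spin": -0.144,"hand": 14},
  {"dx": 0,"dy": 0,"dz": 0,"spin": -0.05,"hand": 14},
  {"dx": 0,"dy": 0,"dz": 0,"spin": 0,"hand": 14},
])

```text
clock: 34.55
tcp_pos: [0.5206, -0.1843, 0.4206]
tool_rot: [0.711, -0.699, 0.065, -0.049]
force: [0.5, 0.5, -1.6]
width: 0.0127
```

```bash
python3 -c "
from h import *
o=st();G()
c=cap('side');crop(c,300,60,460,180,5,'s38.png')"
```

```text
t 34.55 tcp [ 520.6 -184.3  420.6] jaw 80.74 tilt [-0.022  0.019 -1.   ] q [-19.6  19.4   9.9  82.    0.6 -10.4] F [ 0.5  0.5 -1.6] M [-0.03 -0.04 -0.01] w 12.7
G [ 517.1 -181.3  257.7]
```

View pics/s38.png

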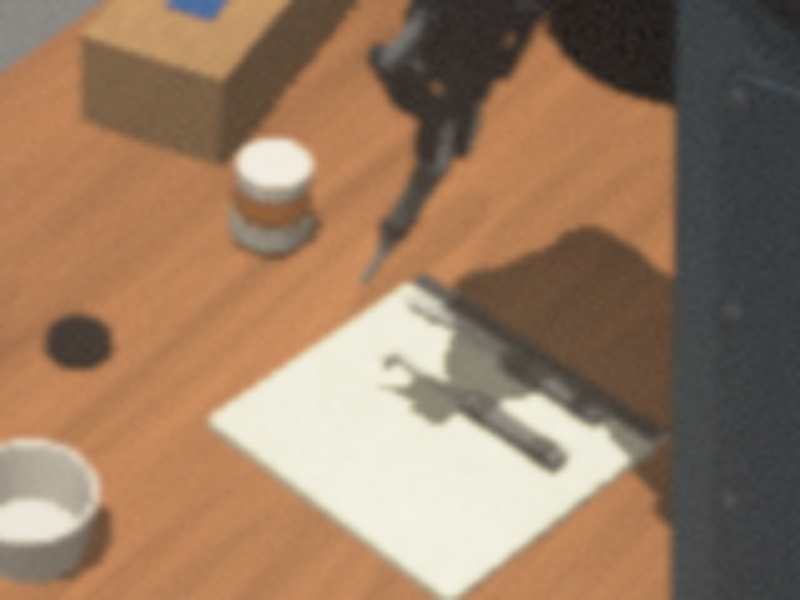

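step_arm([
  {"dx": -2,"dy": -4,"dz": -25,"spin": 0.033,"hand": 14},
  {"dx": -2,"dy": -2,"dz": -30,"spin": 0,"hand": 14},
  {"dx": -1,"dy": 0,"dz": -30,"spin": 0,"hand": 14},
  {"dx": 0,"dy": 0,"dz": 0,"spin": 0,"hand": 14},
])

```text
clock: 35.0
tcp_pos: [0.517, -0.1888, 0.3362]
tool_rot: [0.711, -0.701, 0.046, -0.034]
force: [-0.2, 0.5, -0.5]
width: 0.0131
```

```bash
python3 -c "
from h import *
o=st();G()
c=cap('side');crop(c,300,60,460,180,5,'s39.png')"
```

```text
t 35.00 tcp [ 517.  -188.8  336.2] jaw 83.48 tilt [-0.017  0.016 -1.   ] q [-20.2  20.   -1.4  69.8   0.5 -13.7] F [-0.2  0.5 -0.5] M [ 0.02 -0.   -0.01] w 13.1
G [ 514.2 -186.2  173.3]
```

View pics/s39.png

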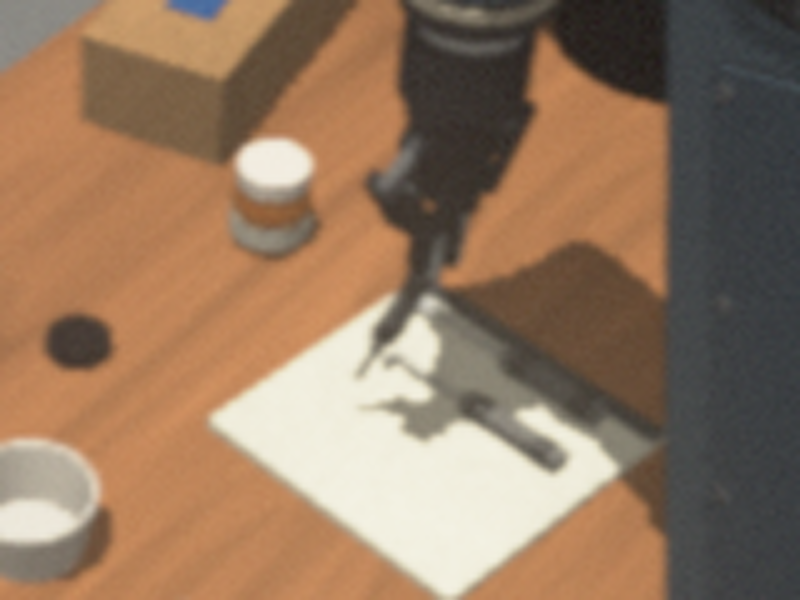

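step_arm([
  {"dx": 0,"dy": 0,"dz": -20,"spin": -0.01,"hand": 16},
  {"dx": 0,"dy": 0,"dz": 0,"spin": 0,"hand": 17.5},
  {"dx": 0,"dy": 0,"dz": -3,"spin": 0,"hand": 18},
  {"dx": -14,"dy": 2,"dz": -6,"spin": 0,"hand": 18.1},
  {"dx": -14,"dy": 2,"dz": -8,"spin": 0,"hand": 18.1},
  {"dx": -16,"dy": 2,"dz": -12,"spin": 0,"hand": 18.1},
  {"dx": 0,"dy": 0,"dz": 0,"spin": 0,"hand": 18.1},
])

```text
clock: 35.75
tcp_pos: [0.4767, -0.1827, 0.3009]
tool_rot: [0.709, -0.702, 0.042, -0.041]
force: [0.3, -0.9, -1.8]
width: 0.0151
```

```bash
python3 -c "
from h import *
o=st();G()
c=cap('side');crop(c,300,60,460,180,5,'s40.png')"
```

```text
t 35.75 tcp [ 476.7 -182.7  300.9] jaw 83.33 tilt [-0.001  0.01  -1.   ] q [-21.1  16.  -12.3  62.    0.5 -14.4] F [ 0.3 -0.9 -1.8] M [-0.05 -0.06 -0.02] w 15.1
G [ 476.6 -181.1  137.9]
```

View pics/s40.png

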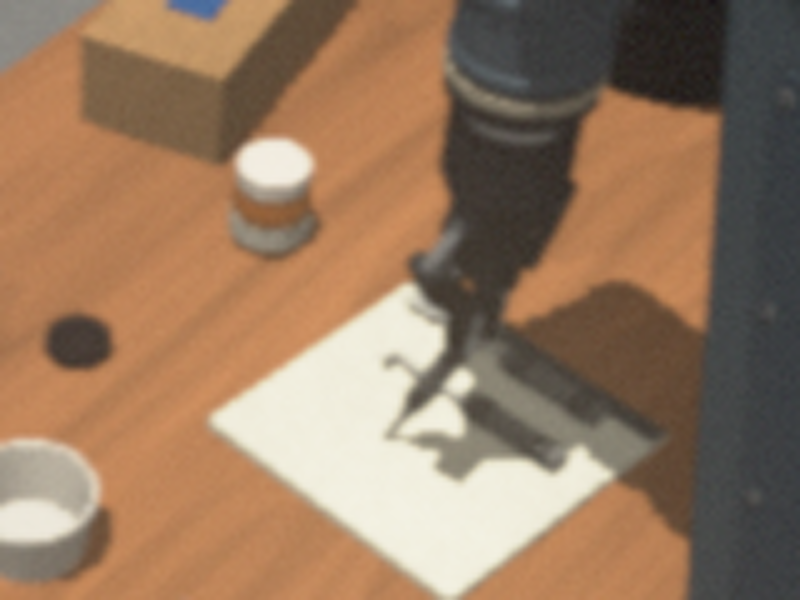

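step_arm([
  {"dx": -5,"dy": 0,"dz": -12,"spin": -0.005,"hand": 18.1},
  {"dx": -6,"dy": 0,"dz": -12,"spin": 0,"hand": 18.1},
  {"dx": -6,"dy": 0,"dz": -12,"spin": 0,"hand": 18.1},
  {"dx": -6,"dy": 0,"dz": -12,"spin": 0,"hand": 18.1},
  {"dx": 0,"dy": 0,"dz": 0,"spin": 0,"hand": 18.1},
])

```text
clock: 36.3
tcp_pos: [0.4578, -0.1841, 0.2628]
tool_rot: [0.708, -0.704, 0.038, -0.046]
force: [-0.1, 0.3, -0.4]
width: 0.0153
```

```bash
python3 -c "
from h import *
o=st();G()
c=cap('side');crop(c,300,60,460,180,5,'s41.png')"
```

```text
t 36.30 tcp [ 457.8 -184.1  262.8] jaw 83.18 tilt [ 0.011  0.004 -1.   ] q [-22.   15.4 -19.   55.1   0.5 -15.2] F [-0.1  0.3 -0.4] M [0.09 0.06 0.02] w 15.3
G [ 459.6 -183.4   99.8]
```

View pics/s41.png

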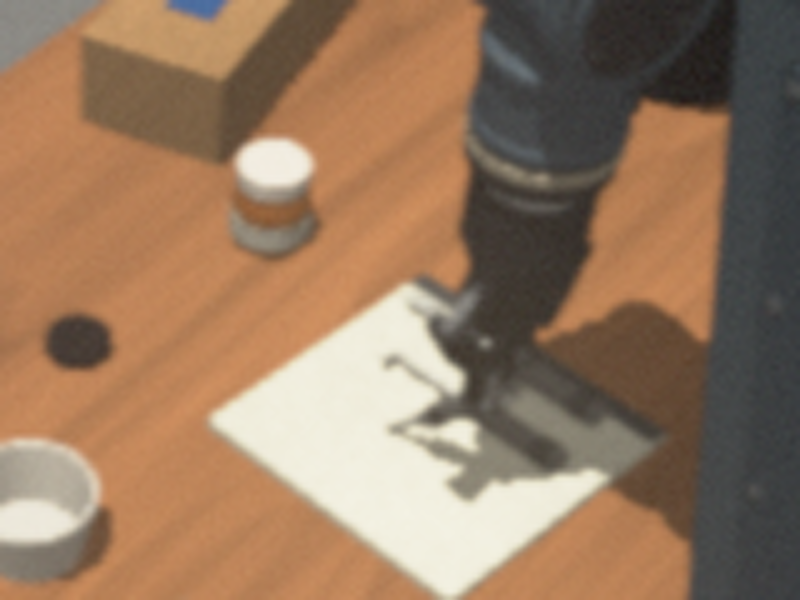

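step_arm([
  {"dx": -7,"dy": 1,"dz": -13,"spin": -0.005,"hand": 18.1},
  {"dx": -6,"dy": 1,"dz": -13,"spin": 0,"hand": 18.1},
  {"dx": -5,"dy": 0,"dz": -13,"spin": 0,"hand": 18.1},
  {"dx": -4,"dy": 0,"dz": -12,"spin": 0,"hand": 18.1},
  {"dx": -2,"dy": 0,"dz": -10,"spin": 0,"hand": 18.1},
  {"dx": 0,"dy": 0,"dz": 0,"spin": 0,"hand": 18.1},
])

```text
clock: 36.95
tcp_pos: [0.4405, -0.184, 0.208]
tool_rot: [0.706, -0.706, 0.035, -0.051]
force: [-1.0, -0.6, -1.2]
width: 0.0157
```

```bash
python3 -c "
from h import *
o=st();G()
c=cap('side');crop(c,300,60,460,180,5,'s42.png')"
```

```text
t 36.95 tcp [ 440.5 -184.   208. ] jaw 83.02 tilt [ 0.024 -0.001 -1.   ] q [-22.8  16.5 -26.5  45.7   0.5 -15.8] F [-1.  -0.6 -1.2] M [-0.    0.09  0.01] w 15.7
G [ 444.4 -184.2   45. ]
```

View pics/s42.png

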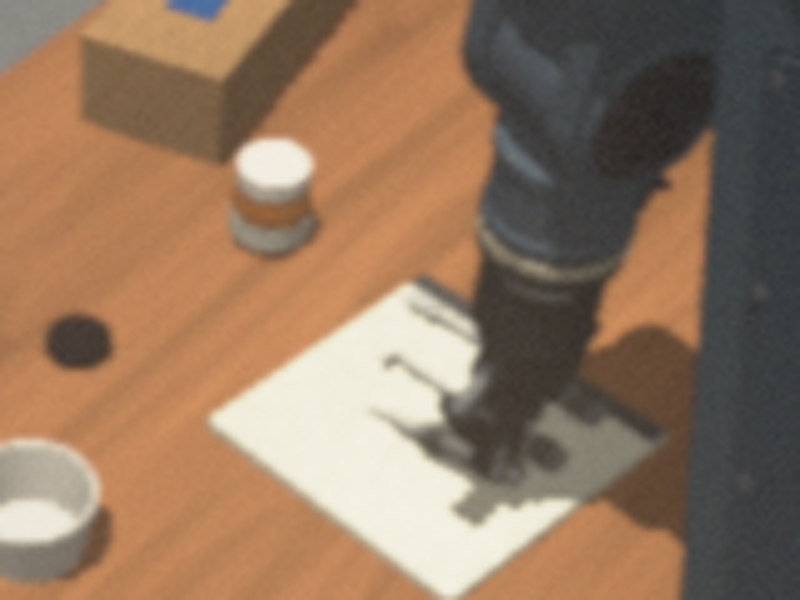

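step_arm([
  {"dx": -2,"dy": 0,"dz": -9,"spin": 0,"hand": 18.1},
  {"dx": -2,"dy": 0,"dz": -6,"spin": 0,"hand": 18.1},
  {"dx": -8,"dy": 1,"dz": 0,"spin": 0,"hand": 17.8},
  {"dx": -8,"dy": 1,"dz": 0,"spin": 0,"hand": 17.8},
  {"dx": 0,"dy": 0,"dz": 0,"spin": 0,"hand": 17.8},
])

```text
clock: 37.5
tcp_pos: [0.4208, -0.1823, 0.1941]
tool_rot: [-0.705, 0.706, -0.033, 0.053]
force: [-0.6, 0.3, 0.6]
width: 0.0156
```

```bash
python3 -c "
from h import *
o=st();G()
c=cap('side');crop(c,300,60,460,180,5,'s43.png')"
```

```text
t 37.50 tcp [ 420.8 -182.3  194.1] jaw 83.05 tilt [ 0.027 -0.002 -1.   ] q [-23.6  15.5 -30.4  42.6   0.5 -16.6] F [-0.6  0.3  0.6] M [ 0.03  0.07 -0.  ] w 15.6
G [ 425.2 -182.7   31.1]
```

View pics/s43.png

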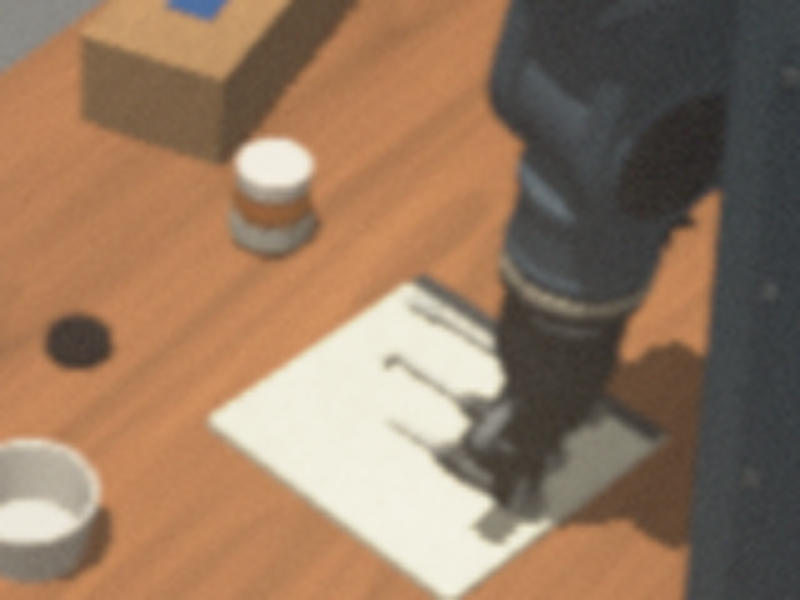

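step_arm([
  {"dx": 0,"dy": 0,"dz": -2,"spin": 0,"hand": 19.5},
  {"dx": 0,"dy": 0,"dz": 0,"spin": 0,"hand": 28},
  {"dx": 0,"dy": 0,"dz": 15,"spin": 0,"hand": 30},
  {"dx": 0,"dy": 0,"dz": 40,"spin": 0,"hand": 35},
  {"dx": 0,"dy": 20,"dz": 40,"spin": 0.03,"hand": 35},
  {"dx": 5,"dy": 40,"dz": 10,"spin": 0.03,"hand": 35},
  {"dx": 5,"dy": 45,"dz": 0,"spin": 0.03,"hand": 35},
  {"dx": 5,"dy": 45,"dz": 0,"spin": 0.03,"hand": 35},
  {"dx": 5,"dy": 45,"dz": 0,"spin": 0.02,"hand": 35},
  {"dx": 5,"dy": 30,"dz": 0,"spin": 0,"hand": 35},
])

```text
clock: 38.55
tcp_pos: [0.4465, 0.0477, 0.3027]
tool_rot: [0.707, -0.707, -0.017, -0.005]
force: [0.1, -0.3, 0.1]
width: 0.0298
```

```bash
python3 -c "
from h import *
o=st();G()
c=cap('top','t44.png');crop(c,390,160,500,280,5,'p9.png')
c=cap('side','s44.png')"
```

```text
t 38.55 tcp [446.5  47.7 302.7] jaw 90.97 tilt [ 0.032  0.001 -0.999] q [  6.1   7.9 -22.3  58.   -0.1   5.2] F [ 0.1 -0.3  0.1] M [-0.06 -0.02  0.02] w 29.8
G [451.7  47.9 139.8]
```

View pics/t44.png

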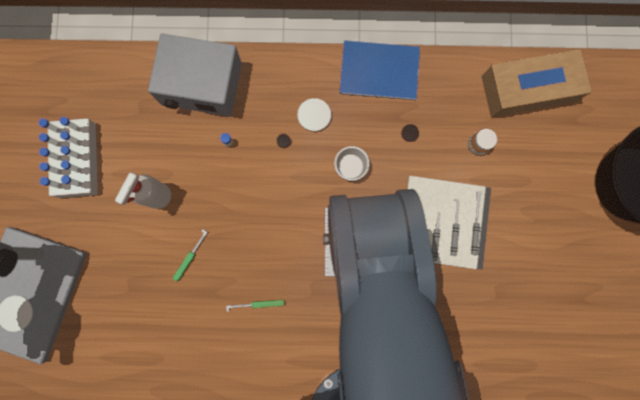

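View pics/p9.png

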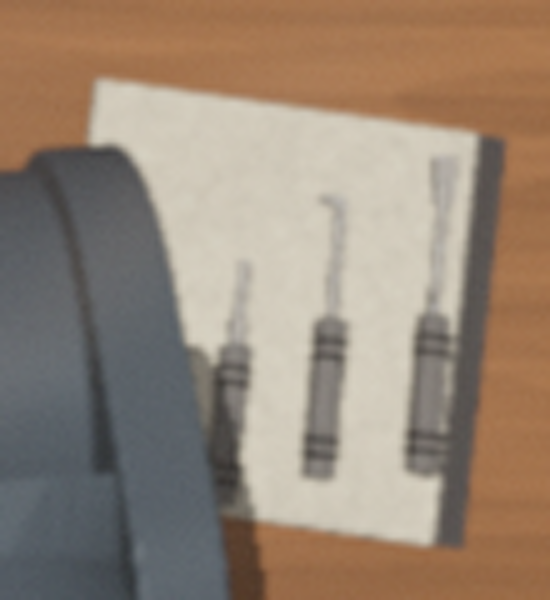

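View pics/s44.png

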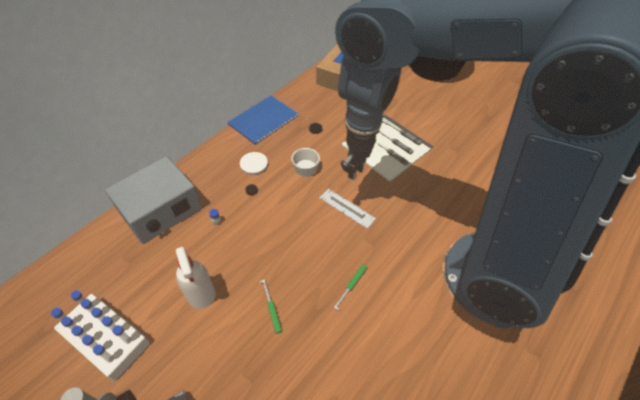

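step_arm([
  {"dx": 0,"dy": 45,"dz": 0,"spin": 0,"hand": 35},
  {"dx": 0,"dy": 45,"dz": 0,"spin": 0,"hand": 35},
  {"dx": 0,"dy": 45,"dz": 0,"spin": 0,"hand": 35},
  {"dx": 0,"dy": 45,"dz": 0,"spin": 0,"hand": 35},
  {"dx": 0,"dy": 0,"dz": 0,"spin": 0,"hand": 35},
])

```text
clock: 39.15
tcp_pos: [0.4474, 0.2327, 0.3027]
tool_rot: [0.707, -0.707, -0.017, -0.007]
force: [-0.1, -0.3, -0.5]
width: 0.0298
```

```bash
python3 -c "
from h import *
o=st();G()
c=cap('top','t45.png');crop(c,390,160,500,280,5,'p10.png');crop(c,310,195,370,285,6,'rule2.png')"
```

```text
t 39.15 tcp [447.4 232.7 302.7] jaw 90.82 tilt [ 0.034  0.001 -0.999] q [ 27.7  14.2 -14.5  59.6  -0.8  26.9] F [-0.1 -0.3 -0.5] M [-0.05  0.02 -0.01] w 29.8
G [452.9 232.8 139.8]
```

View pics/p10.png

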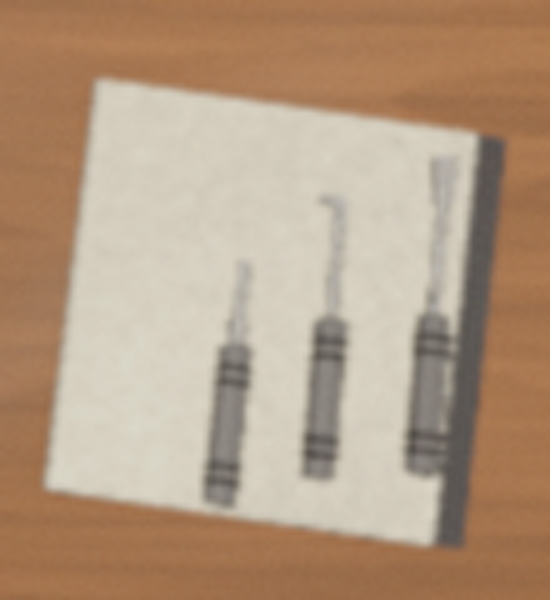

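View pics/rule2.png

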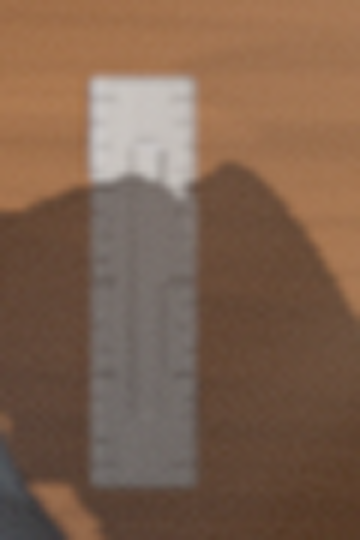

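```bash
python3 -c "
from h import *
c=load('top')
inst(c,390,160,5,(219,503),(236,347),(245,262),.020,.015)
P=lambda x,y,u0,v0,k,z: onplane(c,u0+(x+.5)/k-.5,v0+(y+.5)/k-.5,z)[:2]
K=[P(*p,310,195,6,.004) for p in((90,76),(195,76),(198,486),(90,486))]
print(np.round(K,4),np.mean(K,0))
for i,j in((3,0),(2,1)): d=K[j]-K[i];print(np.degrees(np.arctan2(d[1],d[0])),np.linalg.norm(d))
"
```

```text
butt [ 0.4048 -0.1794] front [ 0.4862 -0.1892] tip [ 0.5315 -0.1959] len 0.1278 yaw -7.38
[[0.5403 0.105 ]
 [0.5411 0.0583]
 [0.3607 0.0553]
 [0.3599 0.1025]] [0.45052453 0.08027392]
0.7913970326752903 0.1803994302900103
0.9781721648956628 0.18038582160641034
```

step_arm([
  {"dx": 0,"dy": -40,"dz": 0,"spin": 0,"hand": 35},
  {"dx": 0,"dy": -45,"dz": -10,"spin": 0,"hand": 35},
  {"dx": 0,"dy": -40,"dz": -20,"spin": 0,"hand": 35},
  {"dx": -1,"dy": -18,"dz": -20,"spin": 0,"hand": 35},
  {"dx": -1,"dy": 0,"dz": -20,"spin": 0,"hand": 35},
  {"dx": 0,"dy": 0,"dz": 0,"spin": 0,"hand": 35},
])

```text
clock: 39.8
tcp_pos: [0.4443, 0.077, 0.2309]
tool_rot: [-0.706, 0.708, 0.016, 0.009]
force: [-0.9, -0.1, 0.6]
width: 0.0298
```

```bash
python3 -c "
from h import *
o=st();G()
c=cap('side');crop(c,280,140,400,240,6,'s46.png')"
```

```text
t 39.80 tcp [444.3  77.  230.9] jaw 90.58 tilt [ 0.035 -0.002 -0.999] q [ 10.   11.9 -28.8  47.3  -0.4   9.4] F [-0.9 -0.1  0.6] M [0.01 0.   0.07] w 29.8
G [449.9  76.7  68. ]
```

View pics/s46.png

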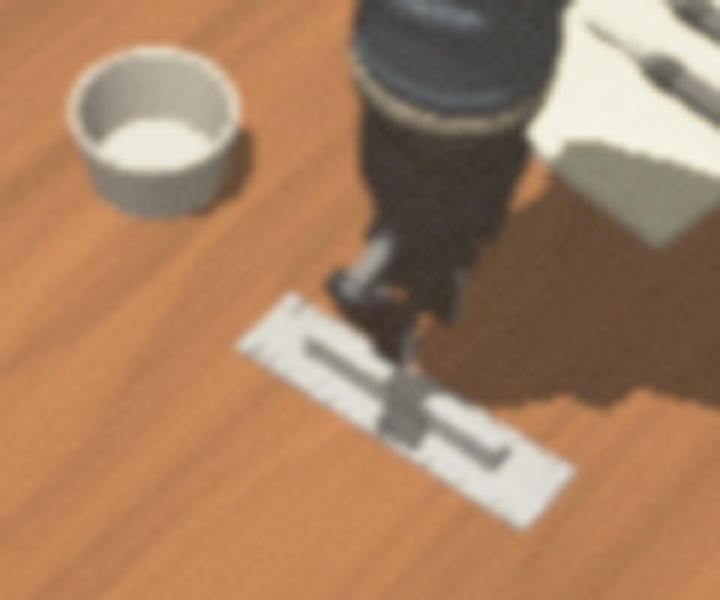

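step_arm([
  {"dx": 0,"dy": 4,"dz": -22,"spin": 0.005,"hand": 35},
  {"dx": 0,"dy": 0,"dz": -20,"spin": 0,"hand": 35},
  {"dx": 0,"dy": 0,"dz": -5,"spin": 0,"hand": 35},
  {"dx": 0,"dy": 0,"dz": 0,"spin": 0,"hand": 35},
])

```text
clock: 40.25
tcp_pos: [0.447, 0.0809, 0.1885]
tool_rot: [-0.707, 0.707, 0.02, 0.009]
force: [0.2, -0.4, 0.5]
width: 0.0297
```

```bash
python3 -c "
from h import *
o=st();G()"
```

```text
t 40.25 tcp [447.   80.9 188.5] jaw 90.86 tilt [ 0.041 -0.001 -0.999] q [ 10.4  15.1 -32.   40.6  -0.5   9.5] F [ 0.2 -0.4  0.5] M [-0.04  0.07  0.  ] w 29.7
G [453.8  80.8  25.6]
```

step_arm([
  {"dx": -3,"dy": 0,"dz": -6,"spin": 0,"hand": 30},
  {"dx": 0,"dy": 0,"dz": 0,"spin": 0,"hand": 10},
  {"dx": 0,"dy": 0,"dz": 0,"spin": 0,"hand": 5},
  {"dx": 0,"dy": 0,"dz": 0,"spin": 0,"hand": 5},
  {"dx": 0,"dy": 0,"dz": 0,"spin": 0,"hand": 5},
])

```text
clock: 40.75
tcp_pos: [0.4449, 0.0812, 0.1851]
tool_rot: [-0.707, 0.707, 0.021, 0.01]
force: [-0.3, -0.3, -1.5]
width: 0.0099
```

```bash
python3 -c "
from h import *
o=st();G()"
```

```text
t 40.75 tcp [444.9  81.2 185.1] jaw 90.89 tilt [ 0.045 -0.    -0.999] q [ 10.5  15.  -32.6  39.8  -0.5   9.6] F [-0.3 -0.3 -1.5] M [-0.01  0.06 -0.03] w 9.9
G [452.2  81.2  22.3]
```

step_arm([
  {"dx": 0,"dy": 0,"dz": 25,"spin": 0,"hand": 2},
  {"dx": 0,"dy": 0,"dz": 35,"spin": 0,"hand": 2},
  {"dx": 3,"dy": -25,"dz": 15,"spin": 0,"hand": 2},
  {"dx": 4,"dy": -42,"dz": 0,"spin": -0.03,"hand": 2},
  {"dx": 4,"dy": -45,"dz": 0,"spin": -0.03,"hand": 2},
  {"dx": 4,"dy": -45,"dz": 0,"spin": -0.03,"hand": 2},
  {"dx": 4,"dy": -45,"dz": 0,"spin": -0.03,"hand": 2},
  {"dx": 4,"dy": -45,"dz": 0,"spin": -0.02,"hand": 2},
  {"dx": 4,"dy": -45,"dz": 0,"spin": 0,"hand": 2},
  {"dx": 4,"dy": -45,"dz": 0,"spin": 0,"hand": 2},
])

```text
clock: 41.75
tcp_pos: [0.4747, -0.2645, 0.2655]
tool_rot: [-0.704, 0.707, -0.026, 0.06]
force: [1.9, 0.8, -1.3]
width: 0.0101
```

```bash
python3 -c "
from h import *
o=st();G()
c=cap('side','s47.png')"
```

```text
t 41.75 tcp [ 474.7 -264.5  265.5] jaw 83.06 tilt [ 0.048 -0.007 -0.999] q [-29.4  19.6 -12.7  55.1   1.  -22.4] F [ 1.9  0.8 -1.3] M [ 0.03 -0.01 -0.01] w 10.1
G [ 482.5 -265.6  102.7]
```

View pics/s47.png

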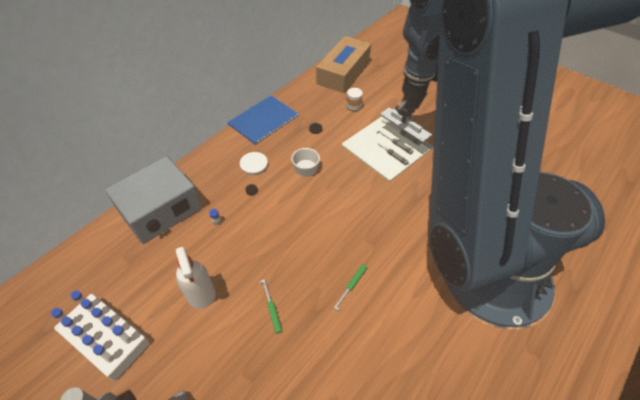

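step_arm([
  {"dx": 4,"dy": -40,"dz": 0,"spin": -0.007,"hand": 2},
  {"dx": 2,"dy": -35,"dz": 0,"spin": 0,"hand": 2},
  {"dx": 0,"dy": -12,"dz": 0,"spin": 0,"hand": 2},
  {"dx": 0,"dy": 0,"dz": -20,"spin": 0,"hand": 2},
  {"dx": 0,"dy": 0,"dz": -15,"spin": 0,"hand": 2},
  {"dx": 0,"dy": 0,"dz": 0,"spin": 0,"hand": 2},
])

```text
clock: 42.4
tcp_pos: [0.4801, -0.3634, 0.2291]
tool_rot: [-0.703, 0.708, -0.031, 0.066]
force: [-0.2, 0.2, -1.0]
width: 0.0104
```

```bash
python3 -c "
from h import *
o=st();G()
c=cap('side');crop(c,330,60,470,180,5,'s48.png')
c=cap('top');crop(c,390,150,520,290,4,'p48.png')"
```

```text
t 42.40 tcp [ 480.1 -363.4  229.1] jaw 82.18 tilt [ 0.049 -0.01  -0.999] q [-37.4  27.7  -6.1  53.7   1.2 -29.6] F [-0.2  0.2 -1. ] M [ 0.02  0.09 -0.04] w 10.4
G [ 488.  -365.    66.3]
```

View pics/s48.png

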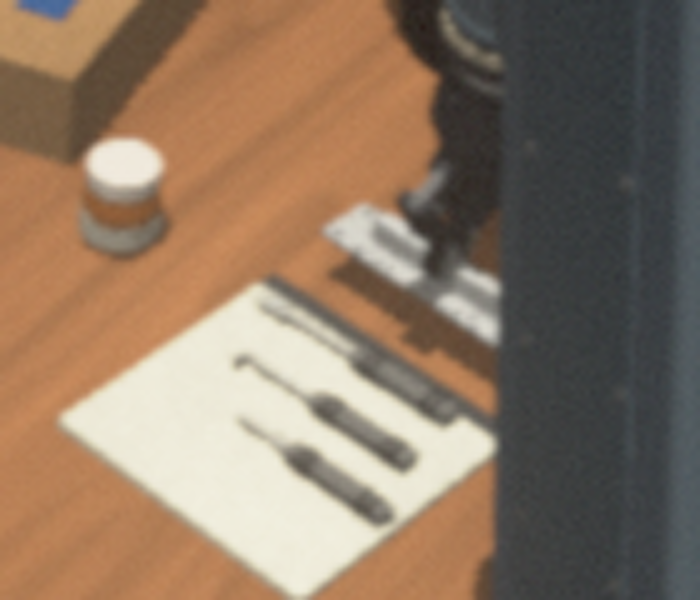

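View pics/p48.png

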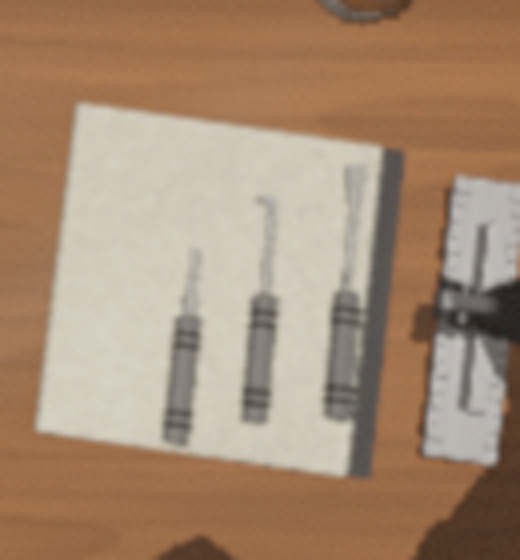

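step_arm([
  {"dx": 0,"dy": 4,"dz": -15,"spin": 0.008,"hand": 2},
  {"dx": 0,"dy": 3,"dz": -15,"spin": 0,"hand": 2},
  {"dx": 0,"dy": 0,"dz": -8,"spin": 0,"hand": 2},
  {"dx": 0,"dy": 0,"dz": 0,"spin": 0,"hand": 2},
])

```text
clock: 42.9
tcp_pos: [0.4822, -0.3558, 0.1964]
tool_rot: [-0.702, 0.709, -0.025, 0.064]
force: [-0.1, -0.4, -2.0]
width: 0.0101
```

```bash
python3 -c "
from h import *
o=st();G()"
```

```text
t 42.90 tcp [ 482.2 -355.8  196.4] jaw 82.78 tilt [ 0.055 -0.014 -0.998] q [-36.7  28.9  -9.4  48.8   1.2 -29.5] F [-0.1 -0.4 -2. ] M [ 0.03  0.12 -0.01] w 10.1
G [ 491.2 -358.1   33.7]
```

step_arm([
  {"dx": 0,"dy": 0,"dz": -7,"spin": 0,"hand": 2},
  {"dx": 0,"dy": 0,"dz": -3,"spin": 0,"hand": 2},
  {"dx": 0,"dy": 0,"dz": 0,"spin": 0,"hand": 2},
])

```text
clock: 43.2
tcp_pos: [0.4829, -0.3562, 0.1877]
tool_rot: [-0.701, 0.71, -0.024, 0.065]
force: [0.6, 0.2, -2.3]
width: 0.0105
```

```bash
python3 -c "
from h import *
o=st();G()"
```

```text
t 43.20 tcp [ 482.9 -356.2  187.7] jaw 82.79 tilt [ 0.057 -0.015 -0.998] q [-36.7  29.4  -9.9  47.5   1.2 -29.5] F [ 0.6  0.2 -2.3] M [0.06 0.14 0.01] w 10.5
G [ 492.1 -358.7   25. ]
```

step_arm([
  {"dx": 0,"dy": 0,"dz": -3,"spin": -0.002,"hand": 2},
  {"dx": 0,"dy": 4,"dz": 0,"spin": 0,"hand": 2},
  {"dx": 0,"dy": 3,"dz": 0,"spin": 0,"hand": 2},
  {"dx": 0,"dy": 0,"dz": 0,"spin": 0,"hand": 2},
])

```text
clock: 43.6
tcp_pos: [0.4831, -0.3491, 0.1854]
tool_rot: [-0.701, 0.71, -0.024, 0.066]
force: [-0.3, 0.4, -1.1]
width: 0.0104
```

```bash
python3 -c "
from h import *
o=st();G()
c=cap('side');crop(c,350,80,450,160,7,'s49.png')
c=cap('top');crop(c,430,160,530,280,5,'p49.png')"
```

```text
t 43.60 tcp [ 483.1 -349.1  185.4] jaw 82.65 tilt [ 0.058 -0.017 -0.998] q [-36.1  29.1 -10.9  46.8   1.2 -28.8] F [-0.3  0.4 -1.1] M [ 0.03  0.21 -0.02] w 10.4
G [ 492.6 -351.8   22.7]
```

View pics/p49.png

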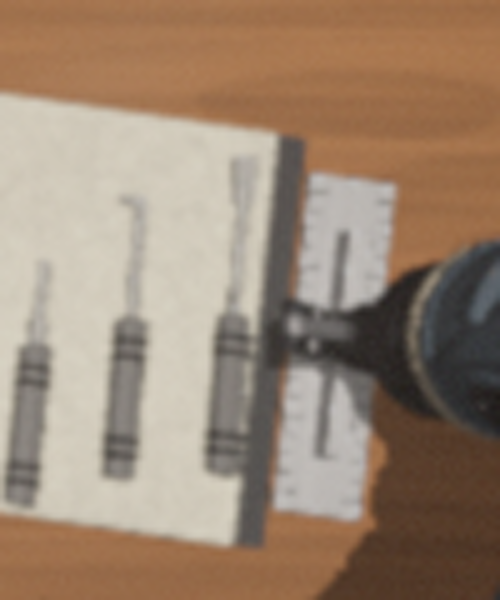

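View pics/s49.png

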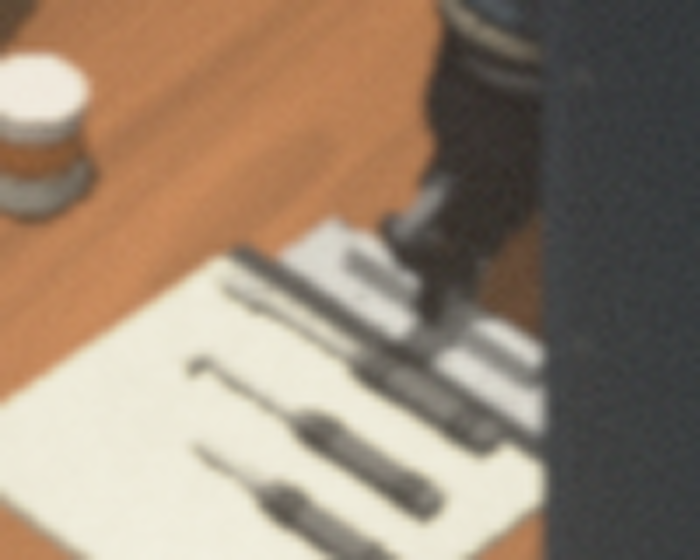

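step_arm([
  {"dx": 0,"dy": 2,"dz": 0,"spin": 0.012,"hand": 2},
  {"dx": 0,"dy": 2,"dz": 0,"spin": 0,"hand": 2},
  {"dx": 0,"dy": 0,"dz": 0,"spin": 0,"hand": 2},
])

```text
clock: 44.0
tcp_pos: [0.4831, -0.3451, 0.1855]
tool_rot: [-0.701, 0.71, -0.02, 0.062]
force: [0.1, -1.0, -2.0]
width: 0.0104
```

```bash
python3 -c "
from h import *
o=st();G()
c=cap('top');crop(c,430,160,530,280,5,'p50.png')"
```

```text
t 44.00 tcp [ 483.1 -345.1  185.5] jaw 83.39 tilt [ 0.058 -0.016 -0.998] q [-35.8  28.8 -11.3  46.7   1.2 -29.2] F [ 0.1 -1.  -2. ] M [-0.1   0.11 -0.05] w 10.4
G [ 492.6 -347.8   22.7]
```

View pics/p50.png

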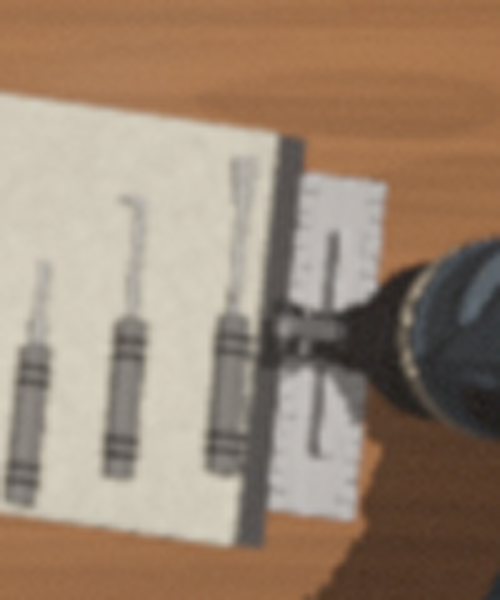

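step_arm([
  {"dx": 0,"dy": 1,"dz": 0,"spin": -0.004,"hand": 2},
  {"dx": 0,"dy": 1,"dz": 0,"spin": 0,"hand": 2},
  {"dx": 0,"dy": 0,"dz": 0,"spin": 0,"hand": 2},
])

```text
clock: 44.35
tcp_pos: [0.4831, -0.3438, 0.1856]
tool_rot: [-0.7, 0.711, -0.022, 0.064]
force: [0.7, -2.0, -3.0]
width: 0.0099
```

```bash
python3 -c "
from h import *
o=st();G()"
```

```text
t 44.35 tcp [ 483.1 -343.8  185.6] jaw 83.06 tilt [ 0.058 -0.018 -0.998] q [-35.7  28.7 -11.4  46.5   1.1 -28.7] F [ 0.7 -2.  -3. ] M [-0.47  0.05 -0.17] w 9.9
G [ 492.5 -346.8   22.9]
```

step_arm([
  {"dx": 0,"dy": 1.5,"dz": 0,"spin": 0,"hand": 2},
  {"dx": 0,"dy": 1,"dz": 0,"spin": 0,"hand": 2},
  {"dx": 0,"dy": 0,"dz": 0,"spin": 0,"hand": 2},
])

```text
clock: 44.65
tcp_pos: [0.4831, -0.3429, 0.1858]
tool_rot: [-0.698, 0.712, -0.022, 0.064]
force: [0.8, -1.7, -3.2]
width: 0.0102
```

```bash
python3 -c "
from h import *
o=st();G()
c=cap('top');crop(c,430,160,530,280,5,'p51.png')"
```

```text
t 44.65 tcp [ 483.1 -342.9  185.8] jaw 82.94 tilt [ 0.058 -0.023 -0.998] q [-35.6  28.6 -11.6  46.3   0.8 -28.5] F [ 0.8 -1.7 -3.2] M [-0.36  0.11 -0.17] w 10.2
G [ 492.6 -346.7   23.1]
```

View pics/p51.png

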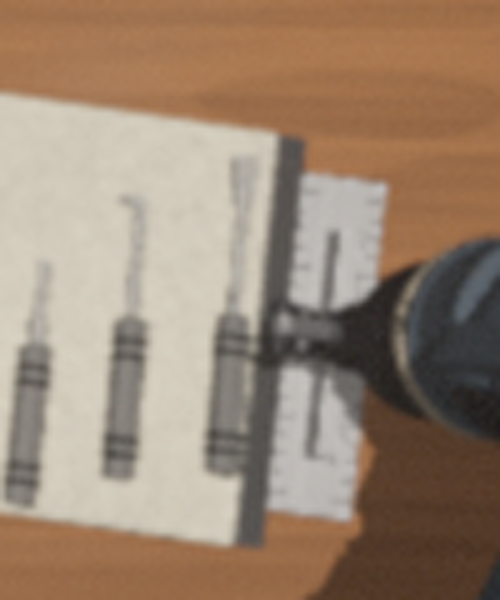

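step_arm([
  {"dx": 0,"dy": -0.5,"dz": 0,"spin": 0,"hand": 12},
  {"dx": 0,"dy": 0,"dz": 0,"spin": 0,"hand": 20},
  {"dx": 0,"dy": 0,"dz": 0,"spin": 0,"hand": 24},
  {"dx": 0,"dy": 0,"dz": 12,"spin": 0,"hand": 24},
  {"dx": 0,"dy": 0,"dz": 30,"spin": 0,"hand": 24},
  {"dx": 0,"dy": 0,"dz": 45,"spin": 0,"hand": 30},
  {"dx": -5,"dy": 40,"dz": 45,"spin": 0,"hand": 35},
  {"dx": -10,"dy": 45,"dz": 0,"spin": 0,"hand": 35},
  {"dx": -10,"dy": 45,"dz": 0,"spin": 0,"hand": 35},
  {"dx": -10,"dy": 45,"dz": 0,"spin": 0,"hand": 35},
])

```text
clock: 45.7
tcp_pos: [0.4478, -0.1732, 0.3197]
tool_rot: [-0.699, 0.712, -0.022, 0.068]
force: [1.5, 1.8, 0.2]
width: 0.0298
```

step_arm([
  {"dx": 0,"dy": 45,"dz": 0,"spin": 0,"hand": 35},
  {"dx": 0,"dy": 45,"dz": 0,"spin": 0,"hand": 35},
  {"dx": 0,"dy": 45,"dz": 0,"spin": 0,"hand": 35},
  {"dx": 0,"dy": 0,"dz": 0,"spin": 0,"hand": 35},
])

```text
clock: 46.1
tcp_pos: [0.4449, -0.029, 0.3247]
tool_rot: [-0.7, 0.711, -0.019, 0.069]
force: [0.6, -0.2, -0.2]
width: 0.0298
```

```bash
python3 -c "
from h import *
o=st();G()
c=cap('top','t52.png');crop(c,390,160,520,280,5,'p52.png')
c=cap('side');crop(c,330,90,450,190,6,'s52.png')"
```

```text
t 46.10 tcp [444.9 -29.  324.7] jaw 82.91 tilt [ 0.07  -0.02  -0.997] q [ -3.4   5.5 -21.9  58.6  -0.9   3.6] F [ 0.6 -0.2 -0.2] M [-0.01 -0.   -0.01] w 29.8
G [456.2 -32.3 162.1]
```

View pics/p52.png

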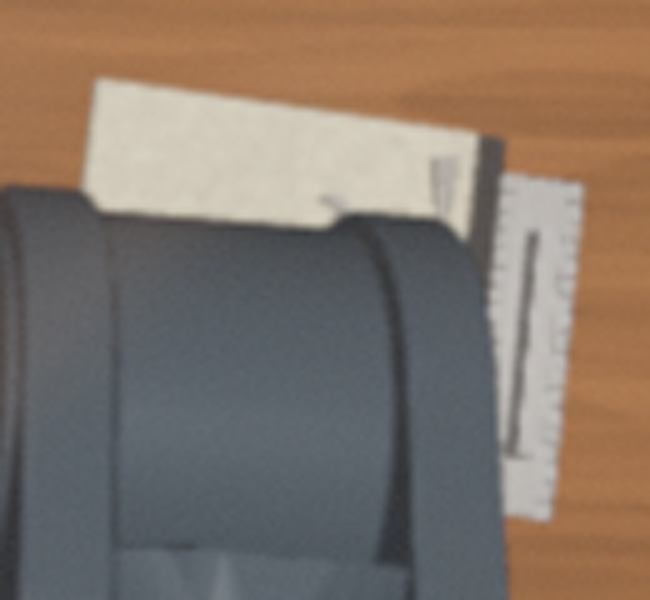

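View pics/s52.png

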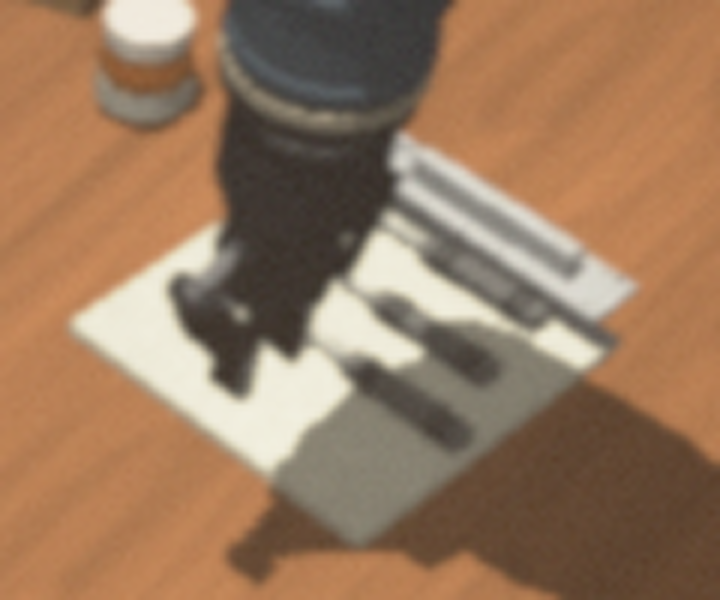

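View pics/t52.png

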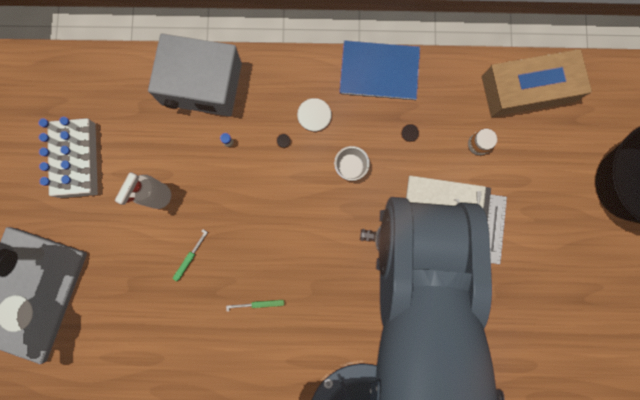

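step_arm([
  {"dx": -3,"dy": -45,"dz": 0,"spin": -0.004,"hand": 35},
  {"dx": -3,"dy": -45,"dz": 0,"spin": 0,"hand": 35},
  {"dx": -3,"dy": -40,"dz": -15,"spin": 0,"hand": 35},
  {"dx": -3,"dy": -20,"dz": -25,"spin": 0,"hand": 35},
  {"dx": 0,"dy": 0,"dz": -30,"spin": 0,"hand": 35},
  {"dx": 0,"dy": 0,"dz": 0,"spin": 0,"hand": 35},
])

```text
clock: 46.8
tcp_pos: [0.4313, -0.1939, 0.2564]
tool_rot: [-0.698, 0.712, -0.02, 0.075]
force: [-0.6, 0.4, 0.9]
width: 0.0297
```

```bash
python3 -c "
from h import *
o=st();G()"
```

```text
t 46.80 tcp [ 431.3 -193.9  256.4] jaw 82.26 tilt [ 0.075 -0.025 -0.997] q [-24.3  11.4 -25.4  48.6   0.5 -16.6] F [-0.6  0.4  0.9] M [ 0.05  0.07 -0.04] w 29.7
G [ 443.6 -198.    93.9]
```

step_arm([
  {"dx": 1,"dy": 11,"dz": -15,"spin": 0.007,"hand": 35},
  {"dx": 0,"dy": 3,"dz": -20,"spin": 0,"hand": 35},
  {"dx": 0,"dy": 0,"dz": -15,"spin": 0,"hand": 35},
  {"dx": 0,"dy": 0,"dz": 0,"spin": 0,"hand": 35},
])

```text
clock: 47.2
tcp_pos: [0.433, -0.1828, 0.2102]
tool_rot: [-0.697, 0.712, -0.018, 0.075]
force: [-0.4, 1.1, 0.1]
width: 0.0297
```

```bash
python3 -c "
from h import *
o=st();G()
c=cap('side');crop(c,330,90,450,190,6,'s53.png')"
```

```text
t 47.20 tcp [ 433.  -182.8  210.2] jaw 82.41 tilt [ 0.079 -0.027 -0.997] q [-23.   13.9 -29.8  41.5   0.4 -15.4] F [-0.4  1.1  0.1] M [0.05 0.07 0.01] w 29.7
G [ 445.8 -187.2   47.8]
```

View pics/s53.png

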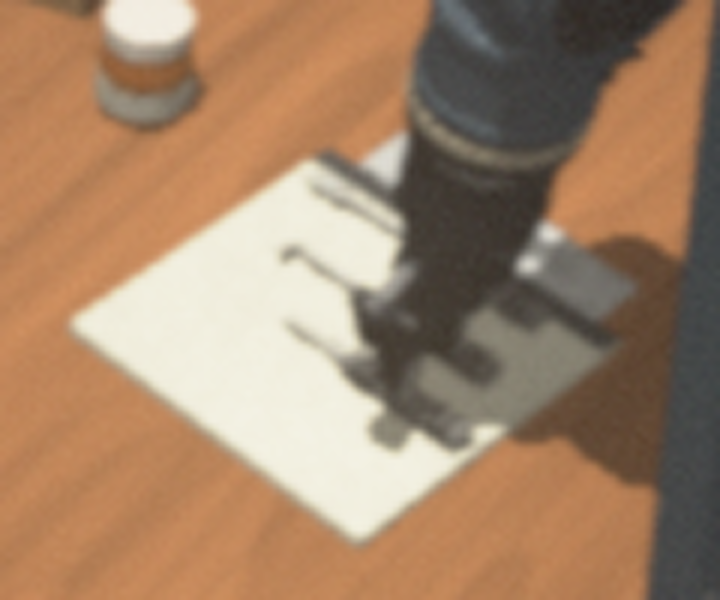

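step_arm([
  {"dx": 0,"dy": 3,"dz": -12,"spin": 0,"hand": 33},
  {"dx": -1,"dy": 0,"dz": -9,"spin": 0,"hand": 32},
  {"dx": 0,"dy": 0,"dz": 0,"spin": 0,"hand": 32},
])

```text
clock: 47.55
tcp_pos: [0.4335, -0.1807, 0.1918]
tool_rot: [-0.697, 0.713, -0.017, 0.077]
force: [-0.9, -0.3, -0.4]
width: 0.0272
```

```bash
python3 -c "
from h import *
o=st();G()"
```

```text
t 47.55 tcp [ 433.5 -180.7  191.8] jaw 82.37 tilt [ 0.084 -0.029 -0.996] q [-22.7  15.1 -31.5  38.3   0.3 -15.1] F [-0.9 -0.3 -0.4] M [ 0.03  0.09 -0.01] w 27.2
G [ 447.2 -185.4   29.4]
```

Close on the handle, slide 16 mm towards the tip along the board, release.

step_arm([
  {"dx": 0,"dy": 0,"dz": -4,"spin": 0.004,"hand": 30},
  {"dx": 0,"dy": 0,"dz": 0,"spin": 0,"hand": 20},
  {"dx": 0,"dy": 0,"dz": 0,"spin": 0,"hand": 17},
  {"dx": 0,"dy": 0,"dz": 0,"spin": 0,"hand": 17},
  {"dx": 6,"dy": -1,"dz": 0,"spin": 0,"hand": 17},
  {"dx": 6,"dy": -1,"dz": 0,"spin": 0,"hand": 17},
  {"dx": 4,"dy": 0,"dz": 0,"spin": 0,"hand": 17},
  {"dx": 0,"dy": 0,"dz": 0,"spin": 0,"hand": 17},
])

```text
clock: 48.35
tcp_pos: [0.4516, -0.1831, 0.1884]
tool_rot: [-0.697, 0.713, -0.015, 0.076]
force: [-0.3, -0.1, -0.5]
width: 0.0152
```

```bash
python3 -c "
from h import *
o=st();G()
c=cap('side');crop(c,330,90,450,190,6,'s54.png')"
```

```text
t 48.35 tcp [ 451.6 -183.1  188.4] jaw 82.63 tilt [ 0.085 -0.029 -0.996] q [-22.2  17.1 -29.3  38.5   0.3 -14.8] F [-0.3 -0.1 -0.5] M [0.06 0.08 0.02] w 15.2
G [ 465.5 -187.8   26. ]
```

View pics/s54.png

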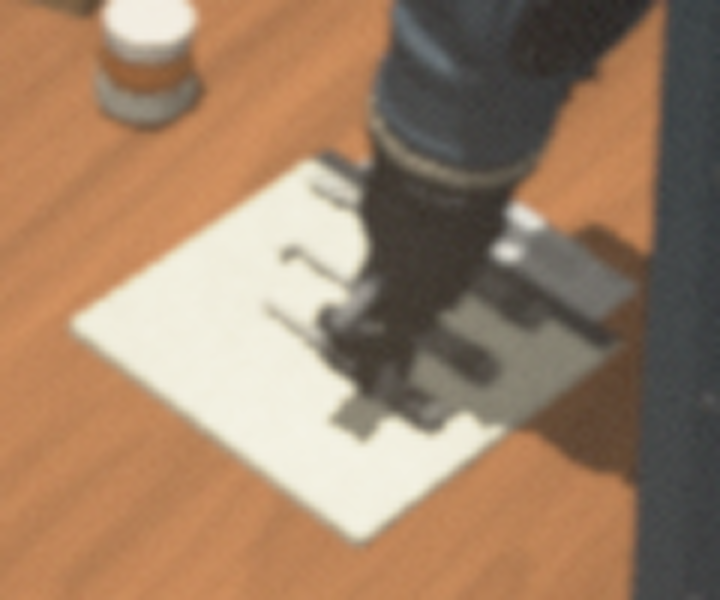

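step_arm([
  {"dx": 0,"dy": 0,"dz": 0,"spin": 0,"hand": 22},
  {"dx": 0,"dy": 0,"dz": 0,"spin": 0,"hand": 32},
  {"dx": 0,"dy": 0,"dz": 15,"spin": 0,"hand": 32},
  {"dx": 0,"dy": 0,"dz": 40,"spin": 0,"hand": 32},
  {"dx": 0,"dy": 20,"dz": 45,"spin": 0,"hand": 32},
  {"dx": 0,"dy": 45,"dz": 30,"spin": 0,"hand": 32},
  {"dx": 0,"dy": 45,"dz": 0,"spin": 0,"hand": 32},
  {"dx": 0,"dy": 45,"dz": 0,"spin": 0,"hand": 32},
  {"dx": 0,"dy": 45,"dz": 0,"spin": 0,"hand": 32},
  {"dx": 0,"dy": 45,"dz": 0,"spin": 0,"hand": 32},
])

```text
clock: 49.4
tcp_pos: [0.4482, 0.0631, 0.3222]
tool_rot: [-0.697, 0.712, -0.017, 0.08]
force: [1.7, -1.1, 0.4]
width: 0.0272
```

step_arm([
  {"dx": 0,"dy": 45,"dz": 0,"spin": 0,"hand": 32},
  {"dx": 0,"dy": 45,"dz": 0,"spin": 0,"hand": 32},
  {"dx": 0,"dy": 45,"dz": 0,"spin": 0,"hand": 32},
  {"dx": 0,"dy": 45,"dz": 0,"spin": 0,"hand": 32},
  {"dx": 0,"dy": 0,"dz": 0,"spin": 0,"hand": 32},
])

```text
clock: 49.9
tcp_pos: [0.4455, 0.2547, 0.3229]
tool_rot: [-0.698, 0.712, -0.015, 0.079]
force: [-0.1, -0.4, 0.0]
width: 0.0273
```

```bash
python3 -c "
from h import *
o=st();G()
c=cap('top','t55.png');crop(c,390,160,520,280,6,'p55.png')
c=cap('side','s55f.png');crop(c,330,90,450,190,6,'s55.png')"
```

```text
t 49.90 tcp [445.5 254.7 322.9] jaw 82.31 tilt [ 0.09  -0.026 -0.996] q [ 30.8  13.4 -12.6  60.4  -3.9  38.4] F [-0.1 -0.4  0. ] M [-0.07  0.15  0.  ] w 27.3
G [460.1 250.5 160.6]
```

View pics/p55.png

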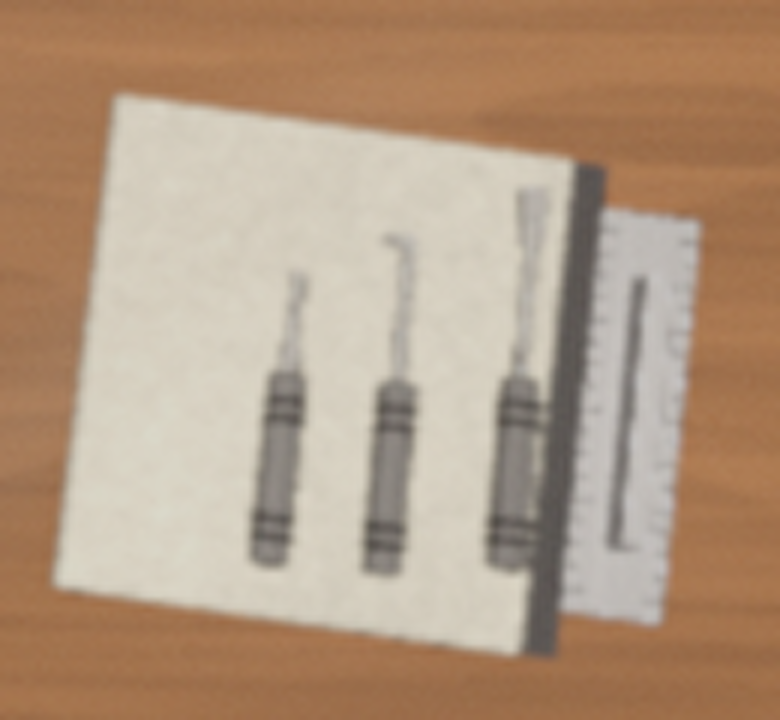

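View pics/s55.png

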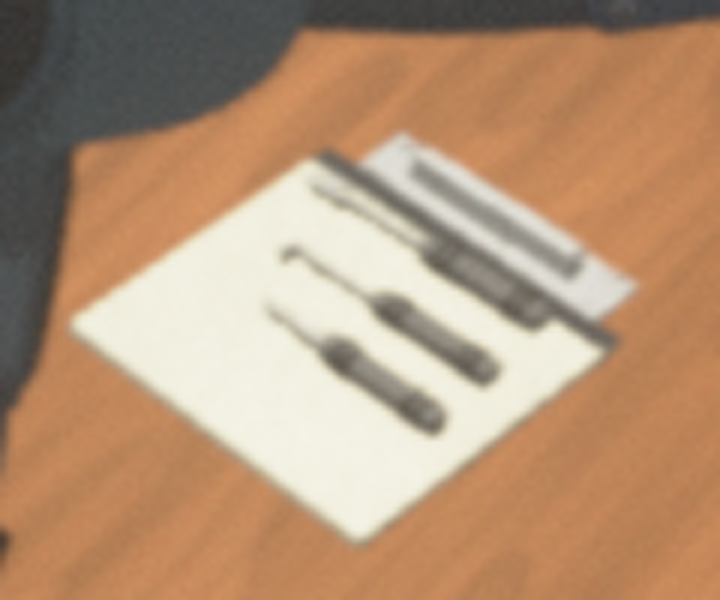

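View pics/t55.png

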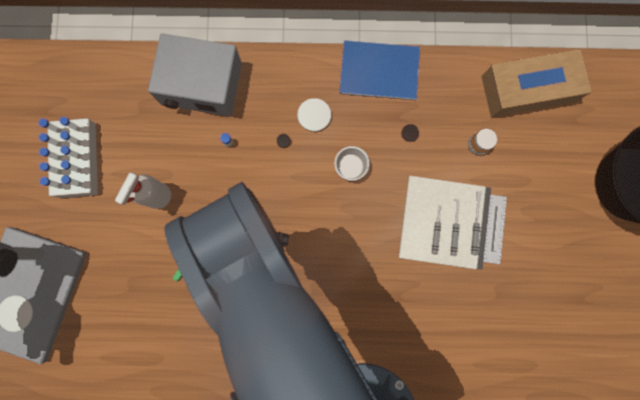

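```bash
python3 -c "
from h import *
c=load('top')
c=cap('top')
crop(c,470,180,515,230,14,'q1.png');crop(c,470,222,515,272,14,'q2.png')
P=lambda x,y,z: onplane(c,390+(x+.5)/6-.5,160+(y+.5)/6-.5,z)[:2]
C=np.array([.506,-.2146]);a=np.radians(-7.35);R=np.array([[np.cos(a),np.sin(a)],[-np.sin(a),np.cos(a)]])
for n,p,z in (('TL',(600,208),.004),('TR',(702,220),.004),('BR',(662,625),.004),('BL',(563,612),.004),('bTR',(605,165),.008),('bBR',(553,655),.008),('bTL',(115,94),.008),('bBL',(53,586),.008),('s butt',(506,568),.02),('s fr',(520,379),.02),('s tip',(534,187),.015),('h butt',(382,573),.02),('h fr',(398,383),.02),('h tip',(409,236),.015),('n butt',(268,565),.02),('n fr',(288,375),.02),('n tip',(298,272),.015)):
    print(n,(R@(P(*p,z)-C)*1000).round(1))"
```

```text
TL [  91.5 -110.5]
TR [  92.7 -156.2]
BR [ -88.3 -156.7]
BL [ -89. -113.]
bTR [ 110.3 -109.3]
bBR [-108.3 -109.2]
bTL [110.6 110.6]
bBL [-110.1  110.8]
s butt [-74.4 -80.8]
s fr [  8.3 -78. ]
s tip [ 94.5 -76.7]
h butt [-84.3 -27.7]
h fr [ -1.1 -25.3]
h tip [ 64.8 -24.4]
n butt [-88.   21.7]
n fr [-4.6 22.7]
n tip [41.8 22.3]
```

View pics/q1.png

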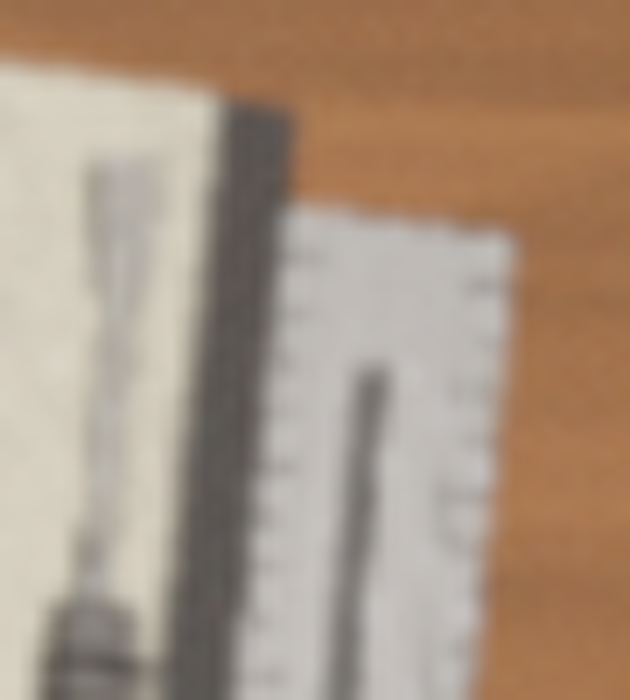

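View pics/q2.png

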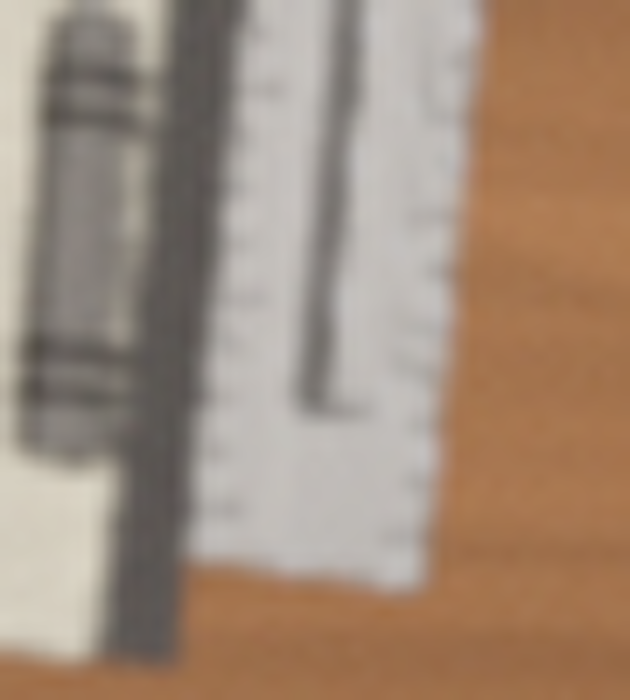

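```bash
python3 -c "
from h import *
c=load('top')
for uv in((495,200),(504,203),(487,258),(498,259),(479,200),(477,238),(456,238),(437,238),(351,163)): print(uv,bydepth(c,*uv).round(3))
st(); print(robot.finish_job())"
```

```text
(495, 200) [ 0.567 -0.35   0.005]
(504, 203) [ 0.56  -0.374  0.003]
(487, 258) [ 0.413 -0.325  0.004]
(498, 259) [ 0.411 -0.354  0.004]
(479, 200) [ 0.564 -0.301  0.021]
(477, 238) [ 0.464 -0.293  0.024]
(456, 238) [ 0.463 -0.238  0.024]
(437, 238) [ 0.462 -0.189  0.023]
(351, 163) [ 0.663  0.035 -0.003]
t 50.05 tcp [445.7 250.3 322.9] jaw 82.11 tilt [ 0.089 -0.028 -0.996] q [ 30.4  13.2 -12.8  60.4  -4.   38.2] F [0.4 0.1 0.1] M [ 0.01  0.09 -0.03] w 27.2
the job is handed in; nothing more can be done
None
```

The job is done and handed in at about 50 s of the 210 s allowed, with no verdict reported. The scoop was absent. I took the spatula, then the hook, then the needle, and dipped each tip to roughly 15 mm above the bench inside the 50 mm pot. I then laid each one on the board with its tip pointing away, spatula next to the steel edge. The rule now lies against the outside of that edge.

**Last checks**
- **Instruments:** all three lie flat on the board, about 35 mm clear between handles, with nothing overhanging. The needle is square to within half a degree. The spatula and hook read about 1.5° off square, and I left them so.
- **Rule:** it lies flat on the bench along the edge with no visible gap in the enlarged picture. The corner figures read a gap of 0.5 mm at one end and 3 mm at the other, within about a pixel. Its ends sit about 20 mm inside the ends of the board.
- **Pot and bystanders:** the pot is upright and the other bench items are where they started. The arm hid parts of the two green look-alikes in the last picture, and both were in place in earlier ones. The robot is touching nothing.

**What went wrong on the way**
- My first loose grip on the spatula dropped it flat back onto the bench from about 45 mm, before its dip, with no visible harm.
- My first grasp of the hook missed.
- The needle first lay only 5 mm from the near edge of the board, so I slid it further on.
- The rule had been knocked about 4 cm aside during the run, so I located it again before picking it up.

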